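Set a rail stop by tape measure, clamp it and load the converters

ROBOT

A 6-joint arm with a two-finger parallel gripper is mounted at the origin on the work surface. World frame = base frame: x ahead of the robot, y to its left, z up, the work surface at z = 0. Lengths are in mm, angles in degrees, forces in N, time in s.
With the tool pointing down it reaches from about 350 to 850 mm from the base axis. Payload 8.1 kg.
Tool frame: the origin (TCP) lies on the centre line of the jaws, within the pads' length; the fingertips stand 11 mm ahead of it and the grasp point (between the pads) lies 8 mm behind it; z points along the fingers, y is the direction in which the jaws open and shut (so a half turn about z gives the same grasp; the last joint's range is limited). The gripper opens to 85 mm and grips with 20 to 120 N. Pads are 22 mm wide; open, the fingers measure 114 mm over their backs; the gripper's body (76 mm by 85 mm) begins 54 mm behind the grasp point. The pads swing forward as they close: fully open they stand 13 mm farther back than shut.
Start: joints at [-70.955, 7.471, 85.268, -0, 87.261, -4.893], TCP at [243.47, -548.386, 242.292] pointing down, gripper open.
Joint ranges: [-169.43, 169.43], [-51.17, 129.36], [1.28, 143.12], [-76.62, 256.62], [0, 156.53], [-152.29, 152.29]. Speed limits (degrees/s): [136.94, 136.94, 159.86, 180, 180, 180].

INTERFACE

Orientations are given as [roll, pitch, yaw] about the fixed x, y, z axes, in that order (R = Rz(yaw) Ry(pitch) Rx(roll)).
In Python, from bench import telemetry, viewer, r gives the robot as it stands.
- The arm moves only by the shell command python3 -m inch 'ROWS' [FORCE]. ROWS is JSON, a list of rows, each a list of 3 entries, a list of its own where there are three numbers: the shift along the tool's x, y, z in cm, then the turn, a rotation vector about the tool's x, y, z in rad, then the opening, from 0 (shut) to 1 (fully open). A call has 1 to 20 rows; each row is the pose to reach, as a shift and turn from the pose commanded when the call began, along the tool's axes at that moment; what a row does not reach only later rows make up. A row lasts 1/10 s, in which the tool goes at most 50 mm and 8.59 degrees, less where a joint would pass 70% of its speed; a pose out of reach is approached as far as the arm can. A call with a gripper value outside its range is refused whole. The fingers move at their own pace and stop on an object; FORCE is the grip in N (left out, the last holds). Time passes only in rows, so rows that repeat a pose let the fingers close. It gives the time, the measured TCP pose, the force and the opening at its end, in the units of the state.
- telemetry.sense(): the state, without advancing time (a new reading comes with each control period).
- viewer.snapshot(name): name is "side" or "top" or "wrist"; returns the picture (420x560x3 uint8, red, green, blue); there is no depth.
- viewer.camera_model(name): a dict with "fx", "fy", "cx", "cy" (pixels), "cam_to_world" (4x4, takes a point from camera to world coordinates); the wrist camera has in their place "mount" (4x4, takes a point from camera to tool coordinates, whose origin is the TCP and whose axes are the flange's). Camera axes: x right, y down, z forward; pixel columns grow to the right and rows downward; lengths in mm; the calibration is good to about 2 mm. The wrist camera is an equidistant fisheye: a pixel r from the principal point sees the ray r / f radians off the axis. A picture is of the moment at which its call begins: read the wrist's pose just before it. camera_model takes no time and is no camera call.
- r.hand_in(): hands the job in, once; it reports no verdict.
The state is a dict: "time": time; "joint_pos": joint angles; "qd": joint speeds; "joint_efforts": joint torques, N m; "tool_pos": TCP position; "tcp_rot": TCP orientation; "ft_force": force on the tool from outside, world axes, zero at the start; "wrist_torque": the same for the moment, N m; "finger_gap": finger opening in mm.
Only numpy, scipy, OpenCV 4.12 (cv2) and the standard library are available. Lean on these libraries where they do the work, as an engineer would, in place of code of your own. Each camera call takes 0.05 s, during which the arm holds its last target.

TASK

Hook the tape measure's end over the turned-up lip of the mounting rail and back the case away along the deck, pushing the blue stop with it, until the blade's red band has just come out (110 mm); let the case stand there and press its red lock down. Then use the driver, not the fingers, to turn the stop's captive screw clockwise until it is tight, and afterwards stand the driver fully home in its stand and lay the tape, still locked at that length, upright on the middle of its mat. Finally set every grey converter box, feet down, on the rail's deck between the lip and the stop without shifting the stop, and leave the remote controls and the phone alone.

Things in the scene. Friction and masses are not known exactly. Their poses are not given: they have to be found in the camera images.
- rail: aluminium mounting rail fixed flat on the desk, 290 x 120 mm, deck top 20 mm above the desk; origin at the centre of its underside, x along its length, z up. At its -x end a turned-up lip, 5 mm thick (x = -145 to -140 mm), full width, stands 12 mm above the deck (top 32 mm above the desk). The +x end is open
- lip (a point): middle of the lip's top outer edge (rail x = -145 mm, y = 0, 32 mm above the desk)
- stop (a joint): blue sliding stop on the rail, 50 mm thick along the rail, 110 mm wide, 31 mm high above the deck; value = slide in m toward the rail's +x (away from the lip), 0 to 0.075; at 0 its face toward the lip is at rail x = +20 mm. It stays where left; about 6 N move it, also after its screw is tightened. With the hook on the lip and the case pushed against the stop, a blade 0.110 out goes with a stop value of 0.047
- stop_face (a point): top edge, middle, of the stop's face that looks to the lip
- screw (a joint): captive clamp screw on the stop, vertical, 26 mm behind its face, its square brass head 34 mm wide with a square recess 16.5 mm wide and 14 mm deep, open upward; value = turn in rad, clockwise seen from above tightens, 0 to 1.8 (end stop, tight); takes about 0.04 N m
- recess (a point): centre of the mouth of the screw's recess, flush with the head's top (68 mm above the desk); its x and y axes lie along the sides of the square and turn with it
- tape_mat: black rubber mat, 130 x 100 x 3 mm, fixed on the desk, home of the tape measure; origin at the centre of its underside
- tape_mid (a point): centre of the tape measure's teal case: 78 mm long (x), 34 mm wide (y), 62 mm high (z), 0.4 kg, stands on its flat foot, this point 31 mm above the foot. The yellow steel blade leaves the front (-x) face 14 to 17 mm above the foot and points along -x. Let go, the foot's friction holds the case still against the blade's spring
- blade (a joint): how far the blade is pulled out of the case, in m, 0 (home) to 0.13; a spring of about 1 N pulls it home unless locked. A red band on the blade, 6 mm wide, has just come fully out of the mouth at 0.110
- hook (a point): inner face (toward the case) of the hook at the blade's end, 8 mm above the case's foot level; the hook is a plate 3 mm thick, 22 mm wide, hanging from the blade to 1 mm above foot level. It lies 63 mm plus the pulled-out length from the case's centre, along the case's -x, so at home there are 24 mm between hook and case front; with the case standing on the rail's deck the blade passes 2 mm over the lip
- lock (a joint): red lock button on top of the case, 20 x 14 mm, value = how far it is pressed down, in m; 0 = free, stops at about 0.004 = locked. Takes 2 to 3 N (10 N do no harm), then stays down and clamps the blade
- lock_top (a point): top of the lock button, over the case's centre, 74 mm above the case's foot when not pressed
- stand: black driver stand, block 60 x 60 x 50 mm, fixed on the desk, with a square socket 20 mm wide, 47 mm deep in its top; origin centre of underside
- driver_mid (a point): centre of the driver's purple square handle, 30 x 30 x 55 mm, sides along x and y; z points up along the driver, away from its tip. A square steel shank 14 mm wide (the last 3 mm 11 mm wide) runs 45 mm down from the handle's lower end; it stands in the stand with the handle's lower end resting on the stand's top; 0.1 kg
- driver_tip (a point): end of the driver's shank, 72.5 mm below driver_mid; in its stand it is 5 mm above the desk
- conv1_mid (a point): light grey media converter box, 36 (x) x 58 (y) x 34 mm (z), 0.15 kg; the point is its centre, 17 mm above its foot; z up, its black label strip and two green lamps on top. May be absent
- conv2_mid (a point): light grey media converter box, 36 (x) x 58 (y) x 34 mm (z), 0.15 kg; the point is its centre, 17 mm above its foot; z up, its black label strip and two green lamps on top. May be absent
- conv3_mid (a point): light grey media converter box, 36 (x) x 58 (y) x 34 mm (z), 0.15 kg; the point is its centre, 17 mm above its foot; z up, its black label strip and two green lamps on top. May be absent
- conv4_mid (a point): light grey media converter box, 36 (x) x 58 (y) x 34 mm (z), 0.15 kg; the point is its centre, 17 mm above its foot; z up, its black label strip and two green lamps on top. May be absent
- remote_a: white remote control, 130 x 45 x 18 mm, flat on the desk; bystander, leave alone; origin centre of underside
- remote_b: grey remote control, 130 x 45 x 18 mm, flat on the desk; bystander, leave alone; origin centre of underside
- handset: dark blue cordless handset standing in its black cradle, 155 mm tall, one piece; bystander, leave alone; origin centre of underside
Not all that is in view belongs to the job. What is shaped like the part that bears conv1_mid but brown or orange is not meant.

How it is judged (in metres and radians):
On the way, in this order (a step that is already met when the one before it is completed fails the run):
1. the tape's hook is over the lip and the blade is drawn out more than 50 mm (x of hook in the frame of rail between -0.152 and -0.139 m and z of hook in the frame of rail between 0.022 and 0.032 m and y of hook in the frame of rail between -0.045 and 0.045 m and value of joint blade above 0.05 m), for 0.2 s.
2. with the hook on the lip, the blade is 110 mm out (7 mm either way), the stop pushed to the place that goes with it (8 mm either way), and the lock pressed (x of hook in the frame of rail between -0.152 and -0.139 m and z of hook in the frame of rail between 0.022 and 0.032 m and y of hook in the frame of rail between -0.045 and 0.045 m and value of joint blade between 0.103 and 0.117 m and value of joint stop between 0.039 and 0.055 m and value of joint lock above 0.003 m), for 0.3 s.
3. the screw is turned tight (past 1.6 rad) with the driver's tip in its recess (value of joint screw above 1.6 rad and horizontal distance between driver_tip and recess below 0.006 m and z of driver_tip in the frame of recess below -0.005 m), for 0.2 s.
At the end, for the whole second after the job is handed in: Stop within 8 mm of its measured place, screw past 1.6 rad; blade 103-117 mm out, locked, case upright within 50 mm of the mat centre; driver home in its stand (tip under 9 mm above the desk); each converter upright on the deck, centre between lip and stop, within 45 mm of the centre line (value of joint stop between 0.039 and 0.055 m and value of joint blade between 0.103 and 0.117 m and value of joint lock above 0.003 m and value of joint screw above 1.6 rad and horizontal distance between tape_mid and tape_mat below 0.05 m and z of tape_mid in the frame of tape_mat between 0.028 and 0.04 m and angle between each of tape_mid, conv1_mid, conv2_mid, conv3_mid, conv4_mid's own z axis and vertical below 0.1 rad and horizontal distance between driver_tip and stand below 0.006 m and z of driver_tip in the frame of stand below 0.009 m and angle between driver_mid's own z axis and vertical below 0.12 rad and x of conv1_mid in the frame of rail between -0.128 and 0.058 m and y of conv1_mid in the frame of rail between -0.045 and 0.045 m and z of conv1_mid in the frame of rail between 0.031 and 0.043 m and x of conv2_mid in the frame of rail between -0.128 and 0.058 m and y of conv2_mid in the frame of rail between -0.045 and 0.045 m and z of conv2_mid in the frame of rail between 0.031 and 0.043 m and x of conv3_mid in the frame of rail between -0.128 and 0.058 m and y of conv3_mid in the frame of rail between -0.045 and 0.045 m and z of conv3_mid in the frame of rail between 0.031 and 0.043 m and x of conv4_mid in the frame of rail between -0.128 and 0.058 m and y of conv4_mid in the frame of rail between -0.045 and 0.045 m and z of conv4_mid in the frame of rail between 0.031 and 0.043 m); the robot touches nothing.
It fails at once if the white remote control is pushed more than 30 mm (distance of remote_a from where it was at the start of the episode above 0.03 m).
It fails at once if the grey remote control is pushed more than 30 mm (distance of remote_b from where it was at the start of the episode above 0.03 m).
It fails at once if the phone is pushed more than 30 mm (distance of handset from where it was at the start of the episode above 0.03 m).
It fails at once if the fingers press on the screw's head (contact force between the fingers and screw above 3 N).
Of conv1, conv2, conv3, conv4 only 2 to 4 are there at a start; the rules pass over those that are not, and their reading is None.
At some moment in a run one of conv1, conv2, conv3, conv4 may be knocked a few centimetres aside while the robot is not near it.
It also fails if it takes over 210 s, if anything falls off the work surface, if the arm or the gripper's body presses on something with over 40 N, if the wrist force passes 120 N, or if a joint passes its speed limit or range.

## Working session

There is one attempt and no reset: what is moved stays moved. The work goes in short steps, Python scripts to look and compute and a shell command to move; the robot and the scene stay as the last step left them, time stands still between calls to the robot, and variables do not carry over. Pictures are saved under pics/ and viewed, and the job is handed in when it is done.

I'll start by looking at the state and the camera pictures.

```bash
ls; mkdir -p pics; python3 - <<'E'
from bench import telemetry, viewer, r
import cv2, json
s=telemetry.sense(); print(s)
for n in ("side","top","wrist"):
    m=viewer.camera_model(n); print(n,m)
    im=viewer.snapshot(n); cv2.imwrite(f"pics/{n}0.png",im[:,:,::-1])
E
```

```text
pics
{'time': 0.0, 'joint_pos': array([-7.09538363e+01,  7.51424964e+00,  8.53311462e+01, -9.34084112e-04,
        8.72623230e+01, -4.89507049e+00]), 'qd': array([ 0.00965895,  0.02903732, -0.05833199, -0.04411149, -0.07240015,
        0.05501428]), 'joint_efforts': array([ 1.47933300e-03, -5.69394922e+01, -5.00550270e+01,  6.09694575e-05,
        1.50246854e-02, -5.73394473e-06]), 'tool_pos': array([ 243.2963778 , -547.86010247,  241.23548279]), 'tcp_rot': array([-1.79892594e+02, -8.26224031e-03,  2.39412720e+01]), 'ft_force': array([-0.96505854,  0.12834897,  1.53521133]), 'wrist_torque': array([ 0.00424925,  0.0189424 , -0.02345765]), 'finger_gap': 85.46269381132359}
side {'fx': 409.65589436225696, 'fy': 409.65589436225696, 'cx': 274.4911157154337, 'cy': 213.97639232717938, 'cam_to_world': array([[ 9.99242217e-01, -2.53954647e-02,  2.94968160e-02,
         5.50811668e+02],
       [-3.83263709e-02, -7.74137406e-01,  6.31856286e-01,
        -7.27885880e+02],
       [ 6.78830460e-03, -6.32507982e-01, -7.74524094e-01,
         9.20715231e+02],
       [ 0.00000000e+00,  0.00000000e+00,
[... 274 characters left out ...]
9e-01,  2.91884256e-02,  1.62348197e-03,
        -3.30940442e+01],
       [-6.78951642e-03, -1.77777025e-01, -9.84047373e-01,
         1.13148801e+03],
       [ 0.00000000e+00,  0.00000000e+00,  0.00000000e+00,
         1.00000000e+00]])}
wrist {'fx': 325.19226210127806, 'fy': 325.19226210127806, 'cx': 276.03751428621945, 'cy': 210.84208315415148, 'mount': array([[ 3.70515301e-04, -9.62041879e-01, -2.72901603e-01,
         7.10592206e+01],
       [ 9.99999505e-01,  6.08445198e-04, -7.87223826e-04,
         2.37674765e-02],
       [ 9.23387959e-04, -2.72901176e-01,  9.62041629e-01,
        -1.30571540e+02],
       [ 0.00000000e+00,  0.00000000e+00,  0.00000000e+00,
         1.00000000e+00]])}
```

View pics/top0.png

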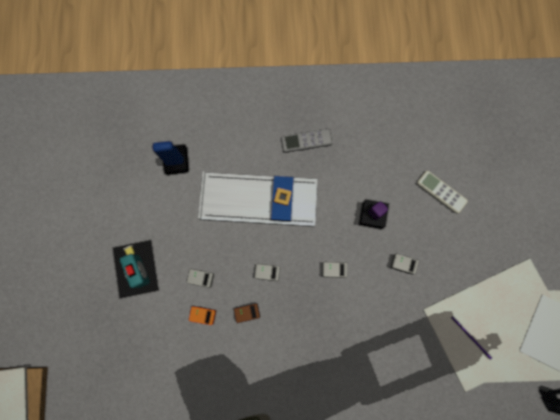

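View pics/side0.png

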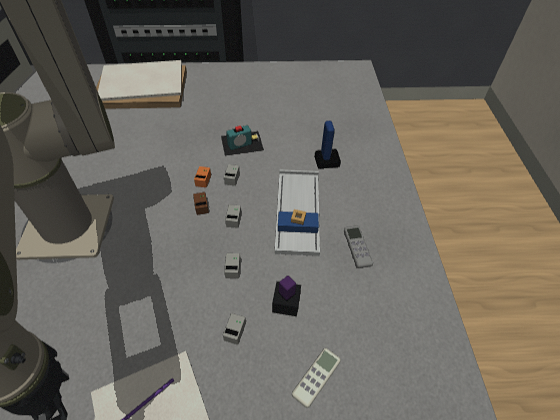

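View pics/wrist0.png

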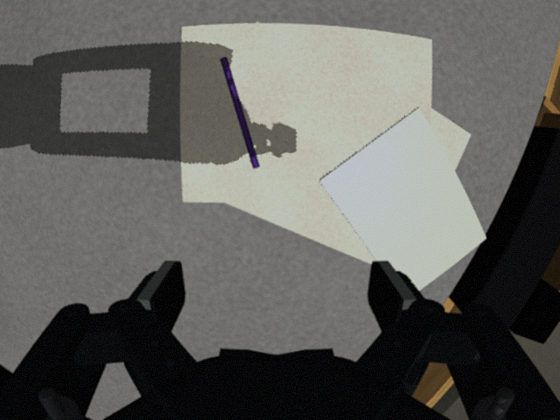

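```bash
cat > h.py <<'E'
import numpy as np, cv2
from scipy.spatial.transform import Rotation as Rot
from bench import telemetry, viewer, r
def tool():
    s=telemetry.sense(); return np.array(s["tool_pos"]), Rot.from_euler("xyz",s["tcp_rot"],degrees=True).as_matrix()
def snap(name,save=None):
    T=tool(); im=viewer.snapshot(name)
    if save: cv2.imwrite(f"pics/{save}.png",im[:,:,::-1])
    return im,T
def ray(name,uv,T=None):
    m=viewer.camera_model(name); d=np.array([(uv[0]-m["cx"])/m["fx"],(uv[1]-m["cy"])/m["fy"],1.0])
    if name=="wrist":
        rr=np.hypot(d[0],d[1])
        d=np.array([0,0,1.]) if rr<1e-9 else np.array([d[0]/rr*np.sin(rr),d[1]/rr*np.sin(rr),np.cos(rr)])
        p,R=T; M=m["mount"]; o=p+R@M[:3,3]; w=R@M[:3,:3]@d
    else:
        M=m["cam_to_world"]; o=M[:3,3]; w=M[:3,:3]@d
    return o,w/np.linalg.norm(w)
def onz(name,uv,z,T=None):
    o,w=ray(name,uv,T); return o+w*(z-o[2])/w[2]
def tri(rays):
    A=np.zeros((3,3)); b=np.zeros(3)
    for o,w in rays:
        P=np.eye(3)-np.outer(w,w); A+=P; b+=P@o
    x=np.linalg.solve(A,b)
    return x,[float(np.linalg.norm((np.eye(3)-np.outer(w,w))@(x-o))) for o,w in rays]
def proj(name,X,T=None):
    m=viewer.camera_model(name); X=np.asarray(X,float)
    if name=="wrist":
        p,R=T; M=m["mount"]; c=M[:3,:3].T@(R.T@(X-p)-M[:3,3]); a=np.hypot(c[0],c[1]); th=np.arctan2(a,c[2])
        return np.array([m["cx"]+m["fx"]*th*c[0]/a,m["cy"]+m["fy"]*th*c[1]/a])
    M=m["cam_to_world"]; c=M[:3,:3].T@(X-M[:3,3]); return np.array([m["cx"]+m["fx"]*c[0]/c[2],m["cy"]+m["fy"]*c[1]/c[2]])
def blobs(im,lo,hi,amin=20):
    "hsv mask -> list (area,cx,cy,minAreaRect)"
    hsv=cv2.cvtColor(im,cv2.COLOR_RGB2HSV); m=cv2.inRange(hsv,np.array(lo),np.array(hi))
    cs,_=cv2.findContours(m,cv2.RETR_EXTERNAL,cv2.CHAIN_APPROX_NONE); out=[]
    for c in cs:
        a=cv2.contourArea(c)
        if a>=amin:
            M=cv2.moments(c); out.append((a,M["m10"]/M["m00"],M["m01"]/M["m00"],cv2.minAreaRect(c)))
    return sorted(out,key=lambda t:-t[0]),m
def delta(target,yaw=None,quiet=False):
    "shift (cm, tool axes) and rotvec (rad) from the measured pose to target with tool straight down, jaw yaw"
    p,R=tool(); d=R.T@(np.asarray(target,float)-p)/10
    if yaw is not None:
        Rg=Rot.from_euler("xyz",[180,0,yaw],degrees=True).as_matrix(); rv=Rot.from_matrix(R.T@Rg).as_rotvec()
    else: rv=np.zeros(3)
    if not quiet: print("at",p.round(1),"rpy",Rot.from_matrix(R).as_euler("xyz",degrees=True).round(2),"shift cm",d.round(3),"rot",rv.round(4))
    return d,rv
E
python3 - <<'E'
from h import *
from bench import viewer
im=viewer.snapshot("top"); im2=viewer.snapshot("side")
cv2.imwrite("pics/topc.png",cv2.resize(im[120:340,100:480],None,fx=2.1,fy=2.1,interpolation=cv2.INTER_CUBIC)[:,:,::-1])
cv2.imwrite("pics/sidec.png",cv2.resize(im2[110:410,170:410],None,fx=2,fy=2,interpolation=cv2.INTER_CUBIC)[:,:,::-1])
hs=cv2.cvtColor(im,cv2.COLOR_RGB2HSV)
for p in [(200,278),(266,272),(334,269),(402,263),(240,190),(283,197),(379,210),(132,280),(202,315)]: print(p,im[p[1],p[0]],hs[p[1],p[0]],onz("top",p,20).round(0))
E
```

```text
(200, 278) [145 143 134] [ 25  19 145] [458. 169.  20.]
(266, 272) [152 151 141] [ 27  18 152] [468.   7.  20.]
(334, 269) [155 154 144] [ 27  18 155] [ 470. -159.   20.]
(402, 263) [151 151 141] [ 30  17 151] [ 480. -327.   20.]
(240, 190) [180 182 178] [ 45   6 182] [675.  68.  20.]
(283, 197) [66 68 68] [90  8 68] [654. -40.  20.]
(379, 210) [80 50 92] [141 116  92] [ 614. -279.   20.]
(132, 280) [ 50 104 102] [ 89 132 104] [458. 335.  20.]
(202, 315) [177 103  38] [ 14 200 177] [370. 164.  20.]
```

View pics/topc.png

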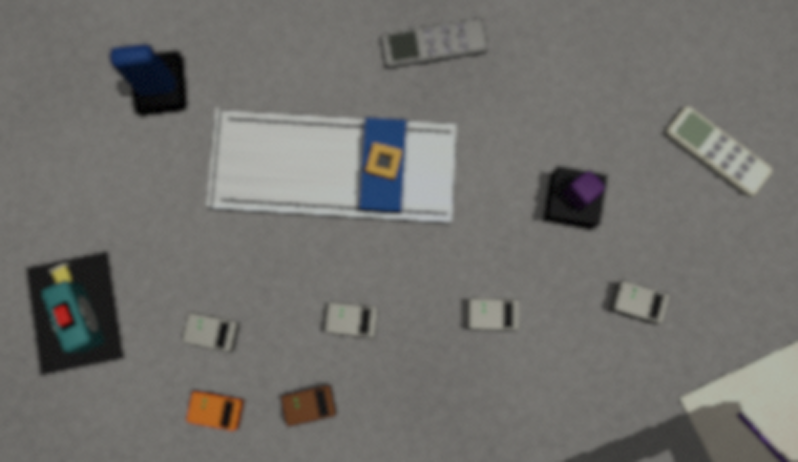

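View pics/sidec.png

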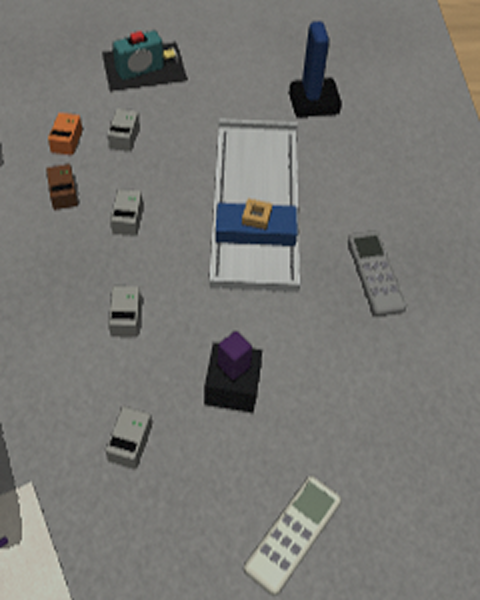

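```bash
python3 - <<'E'
from h import *
delta([560,0,330],90)
print("rail corners z20", [onz("top",p,20).round(0) for p in [(203,172),(318,178),(316,224),(199,219)]])
print("stand", onz("top",(373,214),50).round(0)," drv",onz("top",(379,209),105).round(0),"tape",onz("top",(132,268),65).round(0),"phone",onz("top",(175,158),5).round(0))
E
```

```text
at [ 243.4 -548.1  241.8] rpy [-1.7995e+02 -1.0000e-02  2.3940e+01] shift cm [ 51.178 -37.261  -8.782] rot [-7.000e-04 -6.000e-04 -1.153e+00]
rail corners z20 [array([725., 162.,  20.]), array([ 701., -130.,   20.]), array([ 583., -120.,   20.]), array([604., 172.,  20.])]
stand [ 599. -257.   50.]  drv [ 601. -261.  105.] tape [484. 321.  65.] phone [769. 237.   5.]
```

```bash
python3 -m inch '[[[51.2,-37.3,-8.8],[0,0,-1.153],1],[[51.2,-37.3,-8.8],[0,0,-1.153],1],[[51.2,-37.3,-8.8],[0,0,-1.153],1],[[51.2,-37.3,-8.8],[0,0,-1.153],1],[[51.2,-37.3,-8.8],[0,0,-1.153],1],[[51.2,-37.3,-8.8],[0,0,-1.153],1],[[51.2,-37.3,-8.8],[0,0,-1.153],1],[[51.2,-37.3,-8.8],[0,0,-1.153],1],[[51.2,-37.3,-8.8],[0,0,-1.153],1],[[51.2,-37.3,-8.8],[0,0,-1.153],1],[[51.2,-37.3,-8.8],[0,0,-1.153],1],[[51.2,-37.3,-8.8],[0,0,-1.153],1],[[51.2,-37.3,-8.8],[0,0,-1.153],1],[[51.2,-37.3,-8.8],[0,0,-1.153],1],[[51.2,-37.3,-8.8],[0,0,-1.153],1],[[51.2,-37.3,-8.8],[0,0,-1.153],1],[[51.2,-37.3,-8.8],[0,0,-1.153],1],[[51.2,-37.3,-8.8],[0,0,-1.153],1],[[51.2,-37.3,-8.8],[0,0,-1.153],1],[[51.2,-37.3,-8.8],[0,0,-1.153],1]]' && python3 - <<'E'
from h import *
im,T=snap("wrist","w1"); print(T[0], telemetry.sense()["joint_pos"].round(1)); snap("top","top1")
E
```

```text
time: 2.25
tool_pos: [560.0, -0.2, 330.4]
tcp_rot: [180.0, 0.0, 90.0]
ft_force: [-0.7, 0.1, -0.3]
finger_gap: 85.6
[ 5.59977686e+02 -2.33942253e-01  3.30384403e+02] [-5.3  0.1 83.8  0.  96.  -5.2]
```

View pics/w1.png

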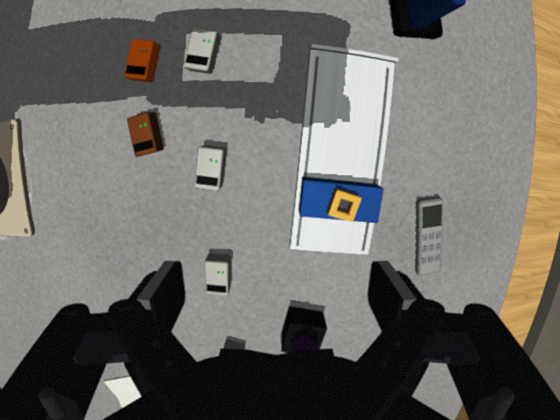

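```bash
python3 - <<'E'
from h import *
delta([470,315,230],10)
E
```

```text
at [560.    0.  330.4] rpy [179.99  -0.    89.98] shift cm [31.492 -9.019 10.037] rot [ 1.0000e-04 -1.0000e-04  1.3958e+00]
```

```bash
python3 -m inch '[[[31.5,-9,10],[0,0,1.396],1],[[31.5,-9,10],[0,0,1.396],1],[[31.5,-9,10],[0,0,1.396],1],[[31.5,-9,10],[0,0,1.396],1],[[31.5,-9,10],[0,0,1.396],1],[[31.5,-9,10],[0,0,1.396],1],[[31.5,-9,10],[0,0,1.396],1],[[31.5,-9,10],[0,0,1.396],1],[[31.5,-9,10],[0,0,1.396],1],[[31.5,-9,10],[0,0,1.396],1],[[31.5,-9,10],[0,0,1.396],1],[[31.5,-9,10],[0,0,1.396],1],[[31.5,-9,10],[0,0,1.396],1]]' && python3 - <<'E'
from h import *
im,T=snap("wrist","w2"); print(T[0], telemetry.sense()["joint_pos"].round(1))
E
```

```text
time: 3.65
tool_pos: [470.2, 315.1, 230.4]
tcp_rot: [-180.0, -0.0, 10.2]
ft_force: [0.6, -0.5, 0.6]
finger_gap: 85.0
[470.22995567 315.12708165 230.43452977] [ 28.6   2.5  91.7   0.   85.7 108.5]
```

View pics/w2.png

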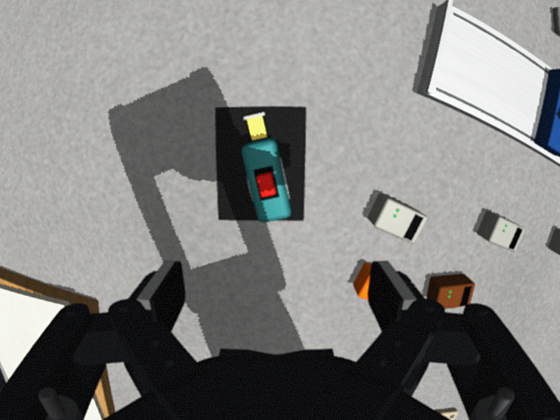

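```bash
cat > mt.py <<'E'
from h import *
def measure_tape(save=None,zlock=77,zc=65,zb=18):
    im,T=snap("wrist",save)
    hsv=cv2.cvtColor(im,cv2.COLOR_RGB2HSV)
    red=cv2.inRange(hsv,(0,150,80),(8,255,255))|cv2.inRange(hsv,(172,150,80),(180,255,255))
    teal=cv2.inRange(hsv,(80,100,40),(97,255,255)); yel=cv2.inRange(hsv,(22,100,120),(34,255,255))
    out={}
    for n,m in(("red",red),("teal",teal),("yel",yel)):
        m=m.copy(); m[:, :]=m
        cs,_=cv2.findContours(m,cv2.RETR_EXTERNAL,cv2.CHAIN_APPROX_NONE)
        cs=[c for c in cs if cv2.contourArea(c)>30]
        if not cs: print(n,"none"); continue
        c=max(cs,key=cv2.contourArea); out[n]=(c,cv2.minAreaRect(c))
    return im,T,out
E
python3 - <<'E'
from mt import *
im,T,o=measure_tape()
for n,z in (("red",77),("teal",65),("yel",18)):
    c,rc=o[n]; b=cv2.boxPoints(rc); w=np.array([onz("wrist",p,z,T) for p in b])[:,:2]
    e=np.diff(np.vstack([w,w[:1]]),axis=0); print(n,cv2.contourArea(c),np.round(rc[0],1),"world c",w.mean(0).round(1),"sides",np.hypot(*e.T).round(1),"ang",np.degrees(np.arctan2(e[:,1],e[:,0])).round(1))
hsv=cv2.cvtColor(im,cv2.COLOR_RGB2HSV); m=(hsv[:,:,2]<45).astype(np.uint8)*255; m[240:]=0
m=cv2.morphologyEx(m|cv2.inRange(hsv,(80,100,40),(97,255,255)),cv2.MORPH_CLOSE,np.ones((25,25)))
cs,_=cv2.findContours(m,cv2.RETR_EXTERNAL,cv2.CHAIN_APPROX_NONE); c=max(cs,key=cv2.contourArea); rc=cv2.minAreaRect(c); w=np.array([onz("wrist",p,3,T) for p in cv2.boxPoints(rc)]); print("mat",cv2.contourArea(c),w.round(0).tolist(),w.mean(0))
E
```

```text
red 330.0 [265.8 184.7] world c [482.8 327.2] sides [14.6 21.  14.8 21.1] ang [ -67.3 -157.6  113.    21.7]
teal 2706.5 [266.1 180.3] world c [483.8 327.5] sides [33.3 77.5 35.1 78.1] ang [ -67.7 -157.2  113.3   21.4]
yel 309.5 [256.5 127.9] world c [529.3 347.2] sides [17.2 22.5 17.3 22.6] ang [ -66.4 -156.2  113.9   23.6]
mat 9592.5 [[545.0, 396.0, 3.0], [561.0, 301.0, 3.0], [434.0, 276.0, 3.0], [415.0, 377.0, 3.0]] [488.63312061 337.71913367   3.        ]
```

```bash
python3 - <<'E'
from mt import *
delta([455,316,190],22)
E
```

```text
at [470.2 315.1 230.4] rpy [-1.800e+02 -1.000e-02  1.009e+01] shift cm [-1.483 -0.357  4.038] rot [-0.000e+00 -1.000e-04 -2.078e-01]
```

```bash
python3 -m inch '[[[-1.5,-0.4,4],[0,0,-0.1],1],[[-1.5,-0.4,4],[0,0,-0.208],1],[[-1.5,-0.4,4],[0,0,-0.208],1],[[-1.5,-0.4,4],[0,0,-0.208],1]]' && python3 - <<'E'
from mt import *
im,T,o=measure_tape("w3")
for n,z in (("red",77),("teal",65),("yel",18)):
    c,rc=o[n]; b=cv2.boxPoints(rc); w=np.array([onz("wrist",p,z,T) for p in b])[:,:2]
    e=np.diff(np.vstack([w,w[:1]]),axis=0); print(n,cv2.contourArea(c),np.round(rc[0],1),"world c",w.mean(0).round(1),"sides",np.hypot(*e.T).round(1),"ang",np.degrees(np.arctan2(e[:,1],e[:,0])).round(1))
T0=(np.array([470.22995567,315.12708165,230.43452977]),Rot.from_euler("xyz",[180,0,10.1],degrees=True).as_matrix())
print("red tri",tri([ray("wrist",o["red"][1][0],T),ray("wrist",(265.8,184.7),T0)]))
print("yel tri",tri([ray("wrist",o["yel"][1][0],T),ray("wrist",(256.5,127.9),T0)]))
E
```

```text
time: 4.15
tool_pos: [455.3, 316.8, 191.2]
tcp_rot: [-180.0, -0.1, 21.8]
ft_force: [-0.0, -0.2, 0.4]
finger_gap: 85.6
red 427.0 [276.5 176. ] world c [482.6 327.6] sides [12.9 20.2 13.1 20.2] ang [ -68.2 -157.9  111.8   21.5]
teal 3594.0 [276.5 171.5] world c [483.4 327.9] sides [32.1 75.9 33.9 75.9] ang [ -68.2 -157.5  111.8   21.1]
yel 386.5 [276.  111.5] world c [529.6 346.9] sides [16.5 21.5 16.6 21.5] ang [ -68.2 -158.1  111.8   21.7]
red tri (array([480.98825052, 326.95145002,  66.77402415]), [0.04425444392916344, 0.04425444392933081])
yel tri (array([529.51549583, 346.79564769,  19.2009136 ]), [0.11012047364102616, 0.11012047364111023])
```

View pics/w3.png

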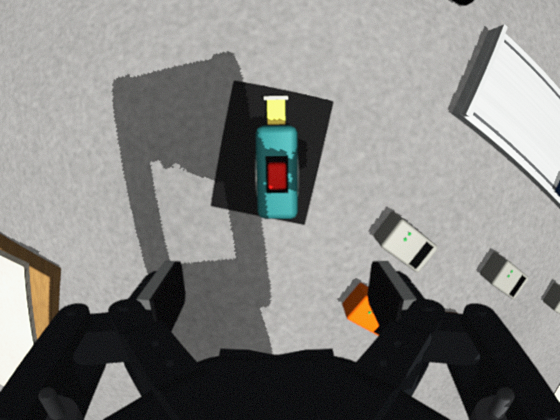

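```bash
python3 - <<'E'
from mt import *
delta([482.5,327.5,40],21.8)
for n in("top","side"):
    im=viewer.snapshot(n); hsv=cv2.cvtColor(im,cv2.COLOR_RGB2HSV)
    red=cv2.inRange(hsv,(0,150,80),(6,255,255))|cv2.inRange(hsv,(174,150,80),(180,255,255))
    k,l,s,c=cv2.connectedComponentsWithStats(red); print(n,[(s[i,4],c[i].round(1)) for i in range(1,k) if s[i,4]>5])
E
```

```text
at [455.6 317.  191.7] rpy [-1.7998e+02 -1.4000e-01  2.1780e+01] shift cm [ 2.851  0.024 15.177] rot [-0.0003 -0.0024 -0.0004]
top []
side [(np.int32(17), array([238.4, 127.6]))]
```

```bash
python3 -m inch '[[[2.8,0.02,2],[0,0,0],1],[[2.8,0.02,5],[0,0,0],1],[[2.8,0.02,9],[0,0,0],1],[[2.8,0.02,12],[0,0,0],1],[[2.8,0.02,14],[0,0,0],1],[[2.8,0.02,15.1],[0,0,0],1],[[2.8,0.02,15.1],[0,0,0],1],[[2.8,0.02,15.1],[0,0,0],1]]' && python3 - <<'E'
from mt import *
snap("wrist","w4"); delta([482.5,327.5,40],21.8)
E
```

```text
time: 5.1
tool_pos: [481.6, 327.3, 40.6]
tcp_rot: [-180.0, -0.1, 21.9]
ft_force: [1.3, 0.3, -0.1]
finger_gap: 85.3
at [482.  327.6  41.2] rpy [-1.7998e+02 -1.6000e-01  2.1910e+01] shift cm [0.044 0.025 0.116] rot [-0.0004 -0.0029  0.002 ]
```

View pics/w4.png

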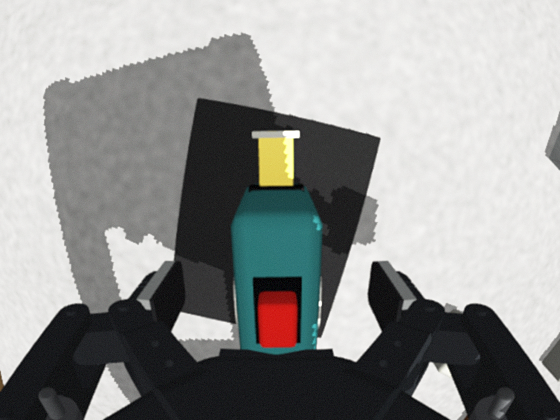

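```bash
python3 -m inch '[[[0,0,0],[0,0,0],0],[[0,0,0],[0,0,0],0],[[0,0,0],[0,0,0],0],[[0,0,0],[0,0,0],0],[[0,0,0],[0,0,0],0],[[0,0,0],[0,0,0],0],[[0,0,0],[0,0,0],0],[[0,0,0],[0,0,0],0]]' 45 && python3 - <<'E'
from mt import *
snap("wrist","w5"); delta([482.5,327.5,40],21.8)
E
```

```text
time: 5.95
tool_pos: [481.0, 327.0, 39.9]
tcp_rot: [180.0, -0.0, 21.9]
ft_force: [-2.2, -0.9, 5.4]
finger_gap: 33.6
at [481.  327.   39.9] rpy [-1.800e+02 -4.000e-02  2.193e+01] shift cm [ 0.154  0.01  -0.007] rot [-0.     -0.0008  0.0023]
```

View pics/w5.png

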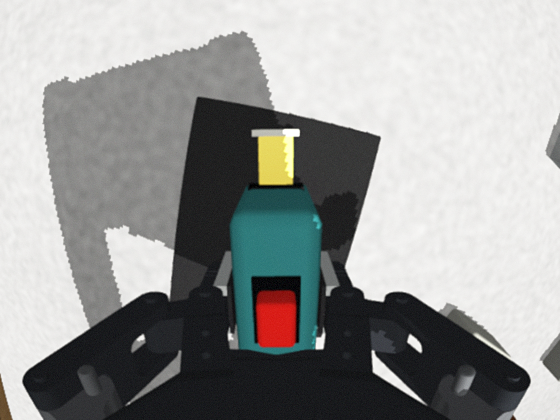

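```bash
python3 - <<'E'
from mt import *
T=tool(); 
for z in(18,20):
    w=onz("wrist",(276,133),z,T); print("hook top in tool",(T[1].T@(w-T[0])).round(1))
delta([648,60,200],85.7)
E
```

```text
hook top in tool [65.4 -0.2 22. ]
hook top in tool [65.5 -0.2 20. ]
at [481.  327.   39.9] rpy [-1.800e+02 -4.000e-02  2.193e+01] shift cm [  5.528  31.005 -16.003] rot [ 4.000e-04 -7.000e-04 -1.113e+00]
```

```bash
python3 -m inch '[[[0,0,-3],[0,0,0],0],[[0,0,-7],[0,0,0],0],[[0,0,-11],[0,0,0],0],[[1,4,-14],[0,0,-0.14],0],[[2,8,-16],[0,0,-0.28],0],[[3,12,-16],[0,0,-0.42],0],[[3.5,16,-16],[0,0,-0.56],0],[[4,20,-16],[0,0,-0.7],0],[[4.5,24,-16],[0,0,-0.84],0],[[5,28,-16],[0,0,-0.98],0],[[5.5,31,-16],[0,0,-1.113],0],[[5.5,31,-16],[0,0,-1.113],0],[[5.5,31,-16],[0,0,-1.113],0],[[5.5,31,-16],[0,0,-1.113],0]]' && python3 - <<'E'
from mt import *
im,T=snap("wrist","w6"); delta([648,60,200],85.7); print(telemetry.sense()["joint_pos"].round(1))
E
```

```text
time: 7.4
tool_pos: [646.6, 60.7, 198.3]
tcp_rot: [-179.9, -0.0, 85.7]
ft_force: [-0.7, -0.6, -3.3]
finger_gap: 33.7
at [646.7  61.  198.6] rpy [-1.7992e+02 -2.0000e-02  8.5700e+01] shift cm [-0.088  0.136 -0.14 ] rot [-0.0014 -0.0003 -0.    ]
[ 0.9 16.4 79.7  0.  84.   5.2]
```

View pics/w6.png

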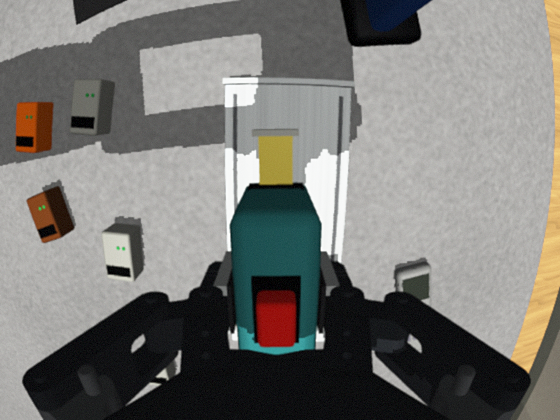

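```bash
python3 - <<'E'
import cv2
im=cv2.imread("pics/w6.png"); cv2.imwrite("pics/w6c.png",cv2.resize(im[60:200,210:370],None,fx=4,fy=4,interpolation=cv2.INTER_CUBIC))
E
```

```text
(no output)
```

View pics/w6c.png

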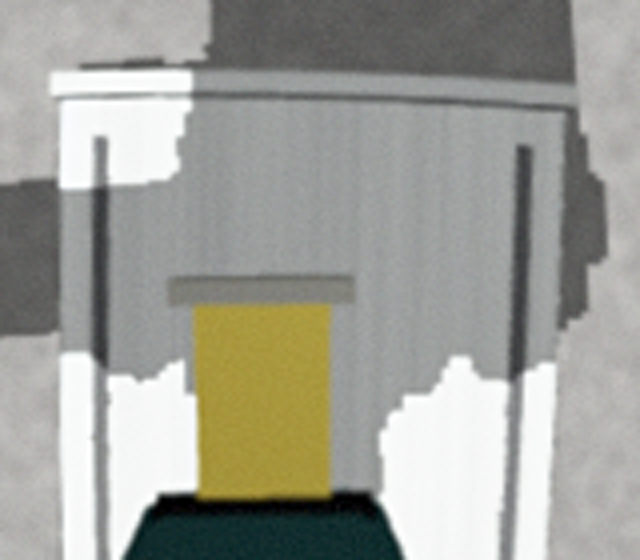

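```bash
python3 - <<'E'
from h import *
T=(np.array([646.7,60.95,198.5]),Rot.from_euler("xyz",[180,0,85.7],degrees=True).as_matrix())
P={k:onz("wrist",p,32,T) for k,p in dict(oL=(222.7,78.0),oR=(354.5,80.7),iL=(222.9,83.9),iR=(353.8,86.8)).items()}
for k,v in P.items(): print(k,v.round(1),(T[1].T@(v-T[0])).round(1))
d=P["oR"]-P["oL"]; print("width",np.linalg.norm(d),"ang",np.degrees(np.arctan2(d[1],d[0])), "lip mid",(P["oR"]+P["oL"])/2)
# top cam crosscheck rail corners by lines
im=cv2.imread("pics/top1.png"); cv2.imwrite("pics/top1c.png",cv2.resize(im[160:240,190:330],None,fx=5,fy=5,interpolation=cv2.INTER_CUBIC))
E
```

```text
oL [608.4 175.   32. ] [110.8 -46.7 166.5]
oR [727.9 164.8  32. ] [109.6  73.2 166.5]
iL [608.2 169.4  32. ] [105.3 -46.5 166.5]
iR [726.8 159.   32. ] [103.8  72.5 166.5]
width 119.89653980617669 ang -4.886881973937213 lip mid [668.17179259 169.86593279  32.        ]
```

View pics/top1c.png

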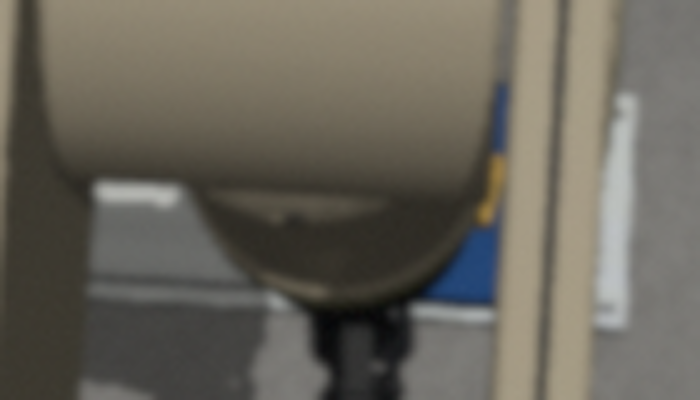

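```bash
python3 - <<'E'
from h import *
im=cv2.imread("pics/w1.png"); cv2.imwrite("pics/w1c.png",cv2.resize(im[40:260,280:410],None,fx=2.7,fy=2.7,interpolation=cv2.INTER_CUBIC))
im=cv2.imread("pics/top0.png"); cv2.imwrite("pics/top0c.png",cv2.resize(im[165:235,190:330],None,fx=5,fy=5,interpolation=cv2.INTER_CUBIC))
E
```

```text
(no output)
```

View pics/w1c.png

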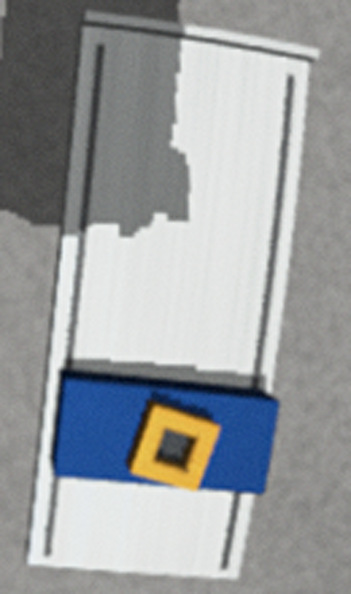

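View pics/top0c.png

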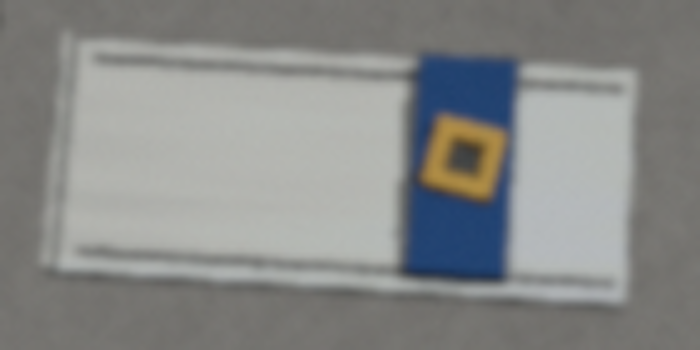

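```bash
python3 - <<'E'
from h import *
T=(np.array([560.0,-0.2,330.4]),Rot.from_euler("xyz",[180,0,90],degrees=True).as_matrix())
def rep(n,cam,l1,l2,e1,e2,T=None):
    L=[onz(cam,p,32,T) for p in(l1,l2)]; E=[onz(cam,p,20,T) for p in(e1,e2)]
    l=(L[0]+L[1])/2; e=(E[0]+E[1])/2; d=(e-l)[:2]
    print(n,"lip",l.round(1),"end",e.round(1),"len",np.hypot(*d).round(1),"ang",np.degrees(np.arctan2(d[1],d[0])).round(2),"centre",((l+e)/2).round(1),"widths",np.linalg.norm(L[0]-L[1]).round(1),np.linalg.norm(E[0]-E[1]).round(1))
rep("w1","wrist",(311.9,44.4),(397.8,58.5),(290.4,249.6),(368.1,253.7),T)
rep("top","top",(203.2,171.6),(198.6,218.4),(317.4,179),(315.6,225.6))
E
```

```text
w1 lip [667.5 168.8  32. ] end [ 641.8 -118.1   20. ] len 288.0 ang -95.11 centre [654.7  25.3  26. ] widths 119.0 118.7
top lip [663.2 164.8  32. ] end [ 638.4 -123.8   20. ] len 289.7 ang -94.91 centre [650.8  20.5  26. ] widths 119.8 119.6
```

```bash
python3 - <<'E'
from mt import *
T=tool()
for px in ((275,129.3),(275,135.7)):
    o,w=ray("wrist",px,T); t=(T[1].T@(o-T[0])); ww=T[1].T@w; print("hook edge tool", (t+ww*(20-t[2])/ww[2]).round(1))
delta([662.7,108.7,100],85)
E
```

```text
hook edge tool [66.3  1.1 20. ]
hook edge tool [63.4  1.1 20. ]
at [646.7  61.  198.6] rpy [-1.7992e+02 -2.0000e-02  8.5700e+01] shift cm [4.876 1.251 9.86 ] rot [-0.0014 -0.0003  0.0122]
```

```bash
python3 -m inch '[[[2,0.6,4],[0,0,0.012],0],[[4.9,1.2,7],[0,0,0.012],0],[[4.9,1.2,9.8],[0,0,0.012],0],[[4.9,1.2,9.8],[0,0,0.012],0],[[4.9,1.2,9.8],[0,0,0.012],0]]' && python3 - <<'E'
from mt import *
im,T=snap("wrist","w7"); delta([662.7,108.7,57],85)
cv2.imwrite("pics/w7c.png",cv2.resize(im[60:260,180:380],None,fx=3,fy=3,interpolation=cv2.INTER_CUBIC)[:,:,::-1])
E
```

```text
time: 7.95
tool_pos: [662.2, 108.5, 101.1]
tcp_rot: [-179.9, 0.0, 85.1]
ft_force: [0.4, -0.3, -3.4]
finger_gap: 33.6
at [663.6 108.1 103. ] rpy [ 1.7991e+02 -1.0000e-02  8.5030e+01] shift cm [ 0.047 -0.103  4.598] rot [ 0.0016 -0.0001  0.0005]
```

View pics/w7c.png

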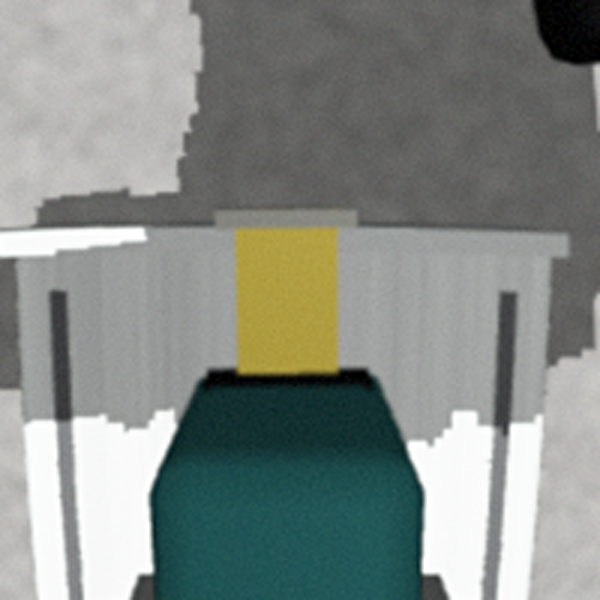

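```bash
python3 - <<'E'
from mt import *
ps=np.array([tool()[0] for _ in range(8)]); print(ps.std(0),ps.mean(0))
T=(np.array([662.6,108.5,102.2]),Rot.from_euler("xyz",[180,0,85.05],degrees=True).as_matrix())
for px,zt in (((275,135.7),20),((275,136.0),102.2-32),((275,136.6),102.2-32)):
    o,w=ray("wrist",px,T); t=(T[1].T@(o-T[0])); ww=T[1].T@w; print("tool", (t+ww*(zt-t[2])/ww[2]).round(1))
E
```

```text
[0.00000000e+00 1.42108547e-14 1.42108547e-14] [663.61036757 108.14423271 102.97961369]
tool [63.4  1.1 20. ]
tool [60.9  0.9 70.2]
tool [60.6  0.9 70.2]
```

```bash
python3 -m inch '[[[0.1,0,1.5],[0,0,0],0],[[0.1,0,3],[0,0,0],0],[[0.1,0,4],[0,0,0],0],[[0.1,0,4],[0,0,0],0],[[0.1,0,4],[0,0,0],0]]' && python3 - <<'E'
from mt import *
im,T=snap("wrist","w8"); print(T[0],telemetry.sense()["ft_force"])
cv2.imwrite("pics/w8c.png",cv2.resize(im[60:260,180:380],None,fx=3,fy=3,interpolation=cv2.INTER_CUBIC)[:,:,::-1])
im,T=snap("side"); cv2.imwrite("pics/s8c.png",cv2.resize(im[130:300,230:400],None,fx=3.4,fy=3.4,interpolation=cv2.INTER_CUBIC)[:,:,::-1])
E
```

```text
time: 8.5
tool_pos: [662.7, 108.6, 60.5]
tcp_rot: [-179.9, 0.0, 85.0]
ft_force: [1.0, 0.2, -3.6]
finger_gap: 33.8
[662.69957522 108.61713402  60.53850313] [ 1.15122294 -0.38955397 -4.53130967]
```

View pics/w8c.png

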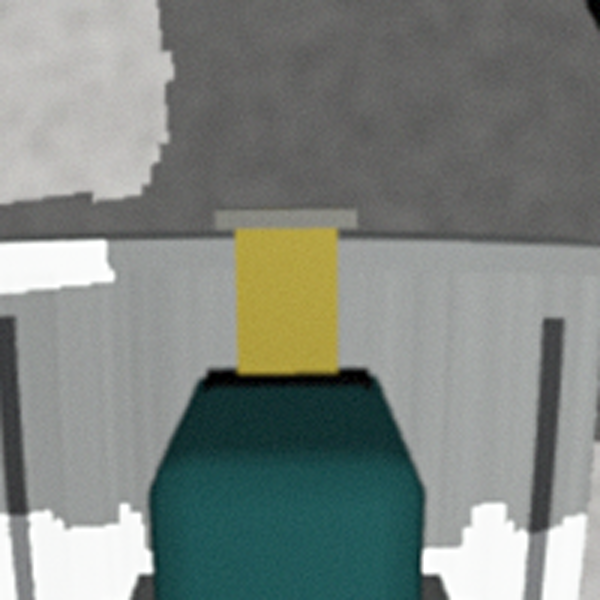

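View pics/s8c.png

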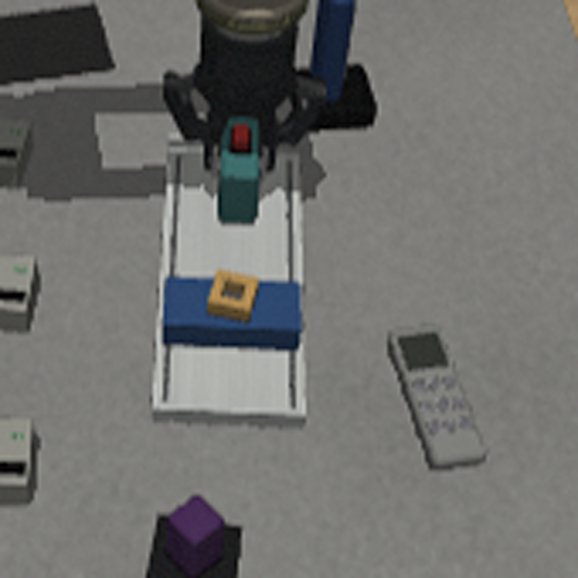

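```bash
python3 -m inch '[[[0,0,0.2],[0,0,0],0],[[0,0,0.3],[0,0,0],0],[[0,0,0.3],[0,0,0],0],[[0,0,0.3],[0,0,0],0]]' && python3 - <<'E'
from mt import *
s=telemetry.sense(); print(s["ft_force"],s["wrist_torque"])
im,T=snap("wrist","w9"); print(T[0],telemetry.sense()["ft_force"])
E
```

```text
time: 9.0
tool_pos: [663.2, 108.8, 58.3]
tcp_rot: [180.0, -0.0, 85.0]
ft_force: [0.1, 0.1, -4.3]
finger_gap: 33.6
[ 0.09530237  0.09353731 -4.29258439] [ 0.06200697 -0.03516801 -0.00622305]
[663.20667289 108.84875856  58.34711151] [-0.19522535 -0.31613553 -4.4963719 ]
```

```bash
python3 -m inch '[[[0,0,0.1],[0,0,0],0],[[0,0,0.1],[0,0,0],0],[[0,0,0.1],[0,0,0],0]]' && python3 -m inch '[[[0,0,0.1],[0,0,0],0],[[0,0,0.1],[0,0,0],0],[[0,0,0.1],[0,0,0],0]]'
```

```text
time: 9.35
tool_pos: [663.1, 108.8, 57.2]
tcp_rot: [-180.0, 0.0, 85.0]
ft_force: [-0.6, 0.2, -4.1]
finger_gap: 33.3
time: 9.65
tool_pos: [663.4, 108.8, 57.0]
tcp_rot: [180.0, -0.0, 85.0]
ft_force: [-3.8, -0.4, 3.0]
finger_gap: 33.4
```

```bash
python3 -m inch '[[[-0.3,0,-0.05],[0,0,0],0],[[-0.8,0,-0.05],[0,0,0],0],[[-1.3,0,-0.05],[0,0,0],0],[[-1.8,0,-0.05],[0,0,0],0],[[-2.4,0,-0.05],[0,0,0],0],[[-3,0,-0.05],[0,0,0],0],[[-3.6,0,-0.05],[0,0,0],0],[[-4.2,0,-0.05],[0,0,0],0],[[-4.8,0,-0.05],[0,0,0],0],[[-5.4,0,-0.05],[0,0,0],0],[[-6,0,-0.05],[0,0,0],0],[[-6,0,-0.05],[0,0,0],0],[[-6,0,-0.05],[0,0,0],0],[[-6,0,-0.05],[0,0,0],0]]' && python3 - <<'E'
from mt import *
im,T=snap("wrist","w10"); print(T[0],telemetry.sense()["ft_force"])
E
```

```text
time: 11.05
tool_pos: [658.1, 48.1, 57.0]
tcp_rot: [180.0, 0.1, 85.0]
ft_force: [-0.5, -3.1, 2.7]
finger_gap: 33.7
[658.09682946  48.05763669  57.02718223] [-0.12261859 -4.22773476  3.20579911]
```

View pics/w10.png

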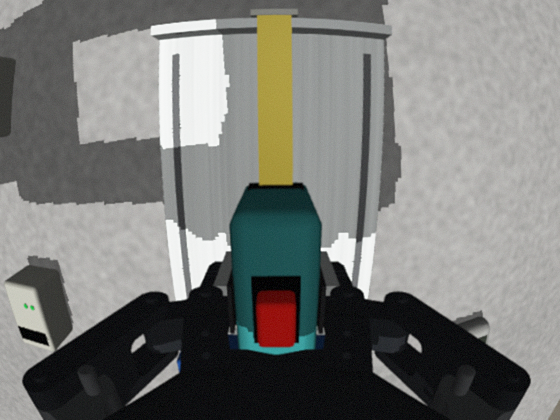

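```bash
python3 -m inch '[[[-0.5,0,0],[0,0,0],0],[[-1,0,0],[0,0,0],0],[[-1.5,0,0],[0,0,0],0],[[-2,0,0],[0,0,0],0],[[-2.5,0,0],[0,0,0],0],[[-3,0,0],[0,0,0],0],[[-3.5,0,0],[0,0,0],0],[[-4,0,0],[0,0,0],0],[[-4.5,0,0],[0,0,0],0],[[-4.8,0,0],[0,0,0],0],[[-4.8,0,0],[0,0,0],0],[[-4.8,0,0],[0,0,0],0],[[-4.8,0,0],[0,0,0],0]]' && python3 - <<'E'
from mt import *
im,T=snap("wrist","w11"); print(T[0],telemetry.sense()["ft_force"])
E
```

```text
time: 12.4
tool_pos: [654.0, 3.2, 57.0]
tcp_rot: [180.0, -0.2, 85.1]
ft_force: [1.8, 7.2, 2.9]
finger_gap: 33.4
[654.03149079   3.1800914   56.99473128] [1.06531558 7.63788963 2.61811077]
```

View pics/w11.png

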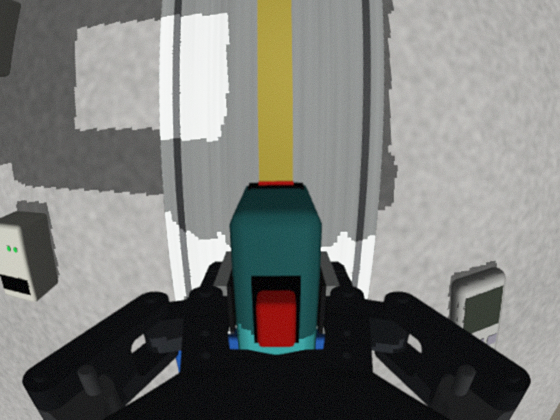

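```bash
python3 -m inch '[[[-0.3,0,0],[0,0,0],0],[[-0.6,0,0],[0,0,0],0],[[-0.6,0,0],[0,0,0],0],[[-0.6,0,0],[0,0,0],0],[[-0.6,0,0],[0,0,0],0]]' && python3 - <<'E'
from mt import *
im,T=snap("wrist","w12"); print(T[0],telemetry.sense()["ft_force"])
cv2.imwrite("pics/w12c.png",cv2.resize(im[120:240,200:350],None,fx=5,fy=5,interpolation=cv2.INTER_CUBIC)[:,:,::-1])
E
```

```text
time: 12.95
tool_pos: [653.5, -2.5, 57.0]
tcp_rot: [180.0, -0.2, 85.1]
ft_force: [0.4, 7.9, 4.7]
finger_gap: 33.5
[653.51293024  -2.50675409  57.01864093] [0.55210914 8.49185995 3.25689827]
```

View pics/w12c.png

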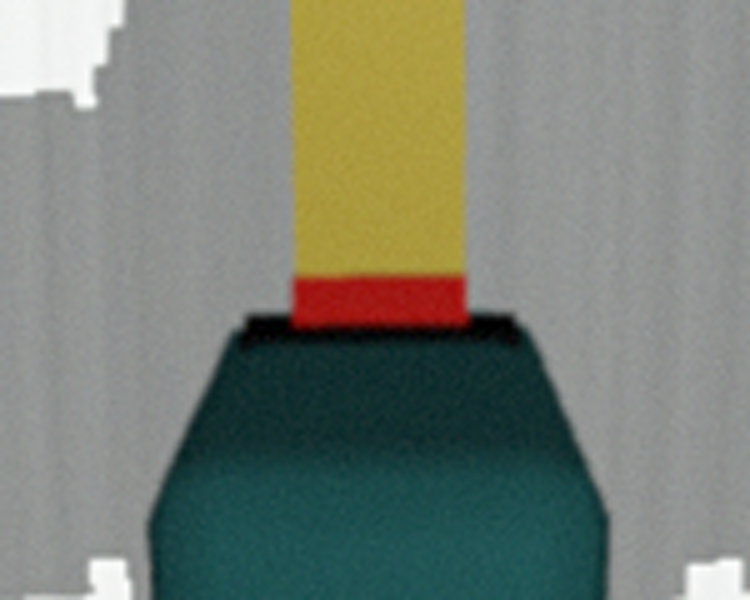

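```bash
python3 -m inch '[[[-0.1,0,0],[0,0,0],0],[[-0.1,0,0],[0,0,0],0],[[-0.1,0,0],[0,0,0],0],[[-0.1,0,0],[0,0,0],0.6],[[-0.1,0,0],[0,0,0],0.7],[[-0.1,0,0],[0,0,0],0.7],[[-0.1,0,0],[0,0,0],0.7],[[-0.1,0,0],[0,0,0],0.7]]' && python3 - <<'E'
from mt import *
im,T=snap("wrist","w13"); print(T[0],telemetry.sense()["ft_force"])
cv2.imwrite("pics/w13c.png",cv2.resize(im[120:360,180:380],None,fx=2.5,fy=2.5,interpolation=cv2.INTER_CUBIC)[:,:,::-1])
E
```

```text
time: 13.8
tool_pos: [653.1, -6.0, 56.7]
tcp_rot: [-180.0, 0.0, 85.0]
ft_force: [0.2, -0.0, -0.8]
finger_gap: 59.8
[653.09244052  -5.98168878  56.65673329] [-0.02972463  0.25139882  0.82597381]
```

View pics/w13c.png

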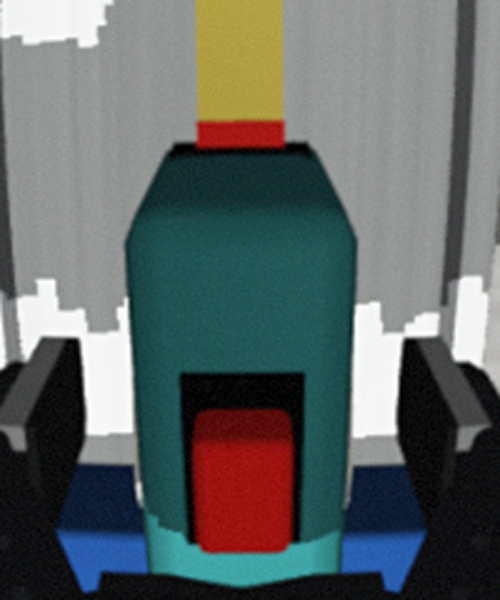

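```bash
python3 -m inch '[[[0,0,-3],[0,0,0],0.7],[[0,0,-7],[0,0,0],0.6],[[-1,0,-11],[0,0,0],0.3],[[-2,0,-13],[0,0,0],0],[[-3,0,-13],[0,0,0],0],[[-3,0,-13],[0,0,0],0],[[-3,0,-13],[0,0,0],0],[[-3,0,-13],[0,0,0],0]]' && python3 - <<'E'
from mt import *
im,T,o=measure_tape("w14")
for n,z in (("red",94),("teal",82)):
    c,rc=o[n]; b=cv2.boxPoints(rc); w=np.array([onz("wrist",p,z,T) for p in b])[:,:2]
    e=np.diff(np.vstack([w,w[:1]]),axis=0); print(n,cv2.contourArea(c),np.round(rc[0],1),"world c",w.mean(0).round(1),"sides",np.hypot(*e.T).round(1),"ang",np.degrees(np.arctan2(e[:,1],e[:,0])).round(1))
print(T[0])
E
```

```text
time: 14.65
tool_pos: [649.5, -35.1, 184.5]
tcp_rot: [-179.8, -0.0, 85.0]
ft_force: [0.9, -0.2, -0.5]
finger_gap: -0.1
red 525.0 [278.5 174. ] world c [655.3  -1.7] sides [13.  19.6 13.2 19.6] ang [ -4.9 -94.5 175.1  84.8]
teal 4264.0 [278. 170.] world c [655.1  -1.4] sides [31.2 75.5 33.1 75.5] ang [ -4.9 -94.1 175.1  84.4]
[649.48176467 -35.13143435 184.46747445]
```

View pics/w14.png

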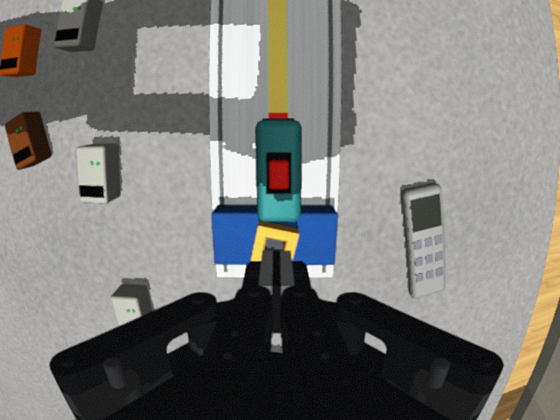

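```bash
python3 - <<'E'
from mt import *
delta([654.3,-1.5,112],85)
E
```

```text
at [649.7 -35.  184.7] rpy [-1.7982e+02 -2.0000e-02  8.5040e+01] shift cm [3.379 0.192 7.276] rot [-0.0031 -0.0003  0.0006]
```

```bash
python3 -m inch '[[[3.4,0.2,2],[0,0,0],0],[[3.4,0.2,5],[0,0,0],0],[[3.4,0.2,7.2],[0,0,0],0],[[3.4,0.2,7.2],[0,0,0],0],[[3.4,0.2,7.2],[0,0,0],0]]' && python3 -m inch '[[[0,0,0.3],[0,0,0],0],[[0,0,0.6],[0,0,0],0],[[0,0,0.8],[0,0,0],0],[[0,0,0.8],[0,0,0],0]]'; python3 - <<'E'
from mt import *
print(tool()[0],telemetry.sense()["ft_force"])
im,T=snap("side"); cv2.imwrite("pics/s15c.png",cv2.resize(im[130:300,230:400],None,fx=3.4,fy=3.4,interpolation=cv2.INTER_CUBIC)[:,:,::-1])
snap("wrist","w15")
E
```

```text
time: 15.2
tool_pos: [654.9, -1.6, 114.1]
tcp_rot: [-179.9, -0.0, 85.0]
ft_force: [0.2, 0.2, 0.9]
finger_gap: -0.3
time: 15.6
tool_pos: [655.6, -2.1, 107.0]
tcp_rot: [180.0, -0.0, 85.0]
ft_force: [0.3, 0.4, -0.4]
finger_gap: -0.3
[655.60144786  -2.06952329 106.95533431] [ 0.27667156  0.37467878 -0.445533  ]
```

View pics/s15c.png

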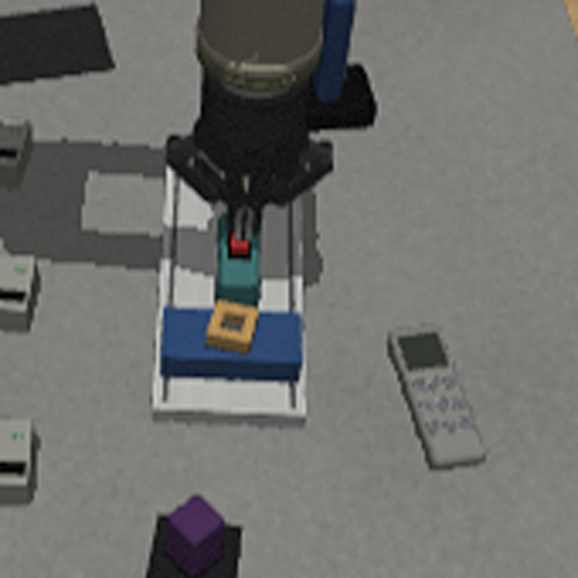

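View pics/w15.png

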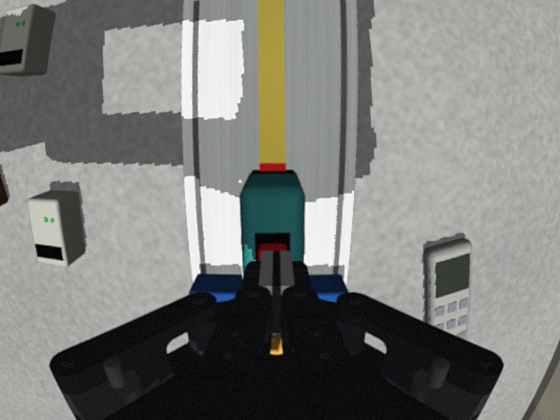

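```bash
python3 -m inch '[[[0,-0.1,0.1],[0,0,0],0],[[0,-0.1,0.2],[0,0,0],0],[[0,-0.1,0.3],[0,0,0],0],[[0,-0.1,0.4],[0,0,0],0],[[0,-0.1,0.4],[0,0,0],0]]'; python3 -m inch '[[[0,0,0.1],[0,0,0],0],[[0,0,0.2],[0,0,0],0],[[0,0,0.2],[0,0,0],0]]'
```

```text
time: 16.2
tool_pos: [654.6, -1.9, 102.7]
tcp_rot: [180.0, 0.0, 85.0]
ft_force: [-0.0, 0.5, 1.1]
finger_gap: 0.2
time: 16.5
tool_pos: [654.7, -2.0, 100.9]
tcp_rot: [180.0, 0.0, 85.0]
ft_force: [-0.6, -0.8, 2.7]
finger_gap: -0.3
```

```bash
python3 -m inch '[[[0,0,0.1],[0,0,0],0],[[0,0,0.2],[0,0,0],0],[[0,0,0.2],[0,0,0],0]]'; python3 -m inch '[[[0,0,0.1],[0,0,0],0],[[0,0,0.1],[0,0,0],0],[[0,0,0.1],[0,0,0],0]]'
```

```text
time: 16.8
tool_pos: [655.4, -2.2, 100.6]
tcp_rot: [179.9, 0.0, 85.0]
ft_force: [-3.8, -1.5, 10.8]
finger_gap: -0.3
time: 17.1
tool_pos: [655.8, -2.3, 100.5]
tcp_rot: [179.8, 0.0, 85.0]
ft_force: [-4.6, -1.4, 15.0]
finger_gap: 0.1
```

```bash
python3 -m inch '[[[0,0,-1],[0,0,0],0],[[-1,0,-4],[0,0,0],0],[[-4,0,-8],[0,0,0],0],[[-5,0,-9],[0,0,0],0.5],[[-5,0,-9],[0,0,0],1],[[-5,0,-9],[0,0,0],1],[[-5,0,-9],[0,0,0],1]]' && python3 - <<'E'
from mt import *
im,T,o=measure_tape("w16"); snap("side","s16")
for n,z in (("red",90),("teal",82)):
    c,rc=o[n]; b=cv2.boxPoints(rc); w=np.array([onz("wrist",p,z,T) for p in b])[:,:2]
    e=np.diff(np.vstack([w,w[:1]]),axis=0); print(n,cv2.contourArea(c),np.round(rc[0],1),"world c",w.mean(0).round(1),"sides",np.hypot(*e.T).round(1),"ang",np.degrees(np.arctan2(e[:,1],e[:,0])).round(1))
print(T[0])
E
```

```text
time: 17.8
tool_pos: [649.1, -50.6, 185.3]
tcp_rot: [-179.8, -0.0, 85.0]
ft_force: [0.1, -1.2, 0.2]
finger_gap: 58.0
red 505.5 [277.5 152. ] world c [655.5  -2.4] sides [13.1 19.6 13.3 19.6] ang [ -4.9 -94.6 175.1  84.9]
teal 4322.0 [277.5 150. ] world c [655.5  -2.1] sides [31.9 74.7 33.4 74.7] ang [ -4.9 -94.3 175.1  84.5]
[649.05807674 -50.64560137 185.33621772]
```

View pics/w16.png

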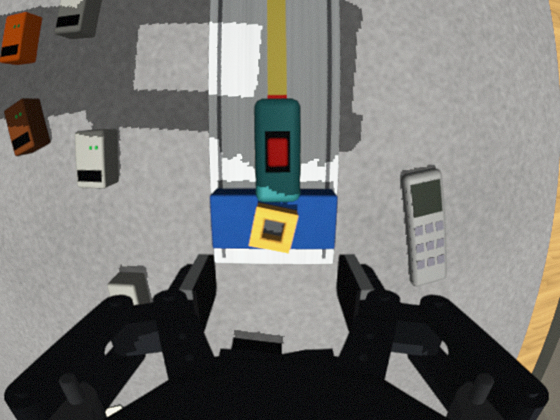

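```bash
cat >> mt.py <<'E'
def rect_world(mask,z,T,cam="wrist",hull=False,quiet=False,name=""):
    cs,_=cv2.findContours(mask,cv2.RETR_EXTERNAL,cv2.CHAIN_APPROX_NONE); c=max(cs,key=cv2.contourArea)
    P=np.array([onz(cam,p[0],z,T)[:2] for p in c],dtype=np.float32); rc=cv2.minAreaRect(P)
    m=P.mean(0)
    if not quiet: print(name,"area px",cv2.contourArea(c),"centre",np.round(rc[0],2),"size",np.round(rc[1],1),"ang",round(rc[2],1),"px",np.round(cv2.minAreaRect(c)[0],1))
    return rc,c
def screw(im,T,z=68,roi=None):
    hsv=cv2.cvtColor(im,cv2.COLOR_RGB2HSV)
    m=cv2.inRange(hsv,(15,110,90),(32,255,255))
    if roi is not None: q=np.zeros_like(m); q[roi[1]:roi[3],roi[0]:roi[2]]=255; m&=q
    m=cv2.morphologyEx(m,cv2.MORPH_OPEN,np.ones((2,2)))
    rc,c=rect_world(m,z,T,name="head")
    f=np.zeros_like(m); cv2.drawContours(f,[cv2.convexHull(c)],-1,255,-1); hole=cv2.erode(f,np.ones((3,3)))&~m
    k,l,s,ce=cv2.connectedComponentsWithStats(hole); i=1+np.argmax(s[1:,4]); rect_world((l==i).astype(np.uint8)*255,z,T,name="hole")
    return rc
E
python3 - <<'E'
from mt import *
im,T=snap("wrist"); 
cv2.imwrite("pics/w17c.png",cv2.resize(im[180:270,200:350],None,fx=5,fy=5,interpolation=cv2.INTER_CUBIC)[:,:,::-1])
screw(im,T,68,(240,195,310,262)); print(T[0])
E
```

```text
head area px 1585.0 centre [646.72 -67.12] size [34.6 33.7] ang 72.8 px [273.8 230.2]
hole area px 296.0 centre [646.79 -67.23] size [15.4 15.1] ang 73.6 px [273.3 230.7]
[649.19853351 -50.61980717 185.55332529]
```

View pics/w17c.png

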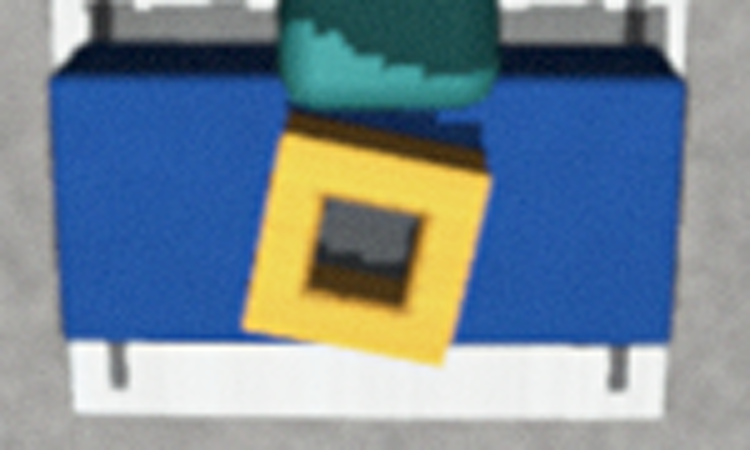

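```bash
python3 - <<'E'
from mt import *
delta([584,-285,235],61)
E
```

```text
at [649.4 -50.7 185.9] rpy [-1.7984e+02 -2.0000e-02  8.5070e+01] shift cm [-23.902  -4.516  -4.903] rot [-2.900e-03  2.000e-04  4.201e-01]
```

```bash
python3 -m inch '[[[-4,-1,-2],[0,0,0.1],1],[[-8,-2,-4],[0,0,0.2],1],[[-12,-3,-4.9],[0,0,0.3],1],[[-16,-4,-4.9],[0,0,0.42],1],[[-20,-4.5,-4.9],[0,0,0.42],1],[[-23.9,-4.5,-4.9],[0,0,0.42],1],[[-23.9,-4.5,-4.9],[0,0,0.42],1],[[-23.9,-4.5,-4.9],[0,0,0.42],1],[[-23.9,-4.5,-4.9],[0,0,0.42],1]]' && python3 - <<'E'
from mt import *
im,T=snap("wrist","w18"); print(T[0])
E
```

```text
time: 18.85
tool_pos: [584.8, -284.6, 236.2]
tcp_rot: [-179.9, -0.0, 61.0]
ft_force: [-0.2, 0.2, 0.4]
finger_gap: 85.2
[ 584.80596592 -284.58151818  236.19596983]
```

View pics/w18.png

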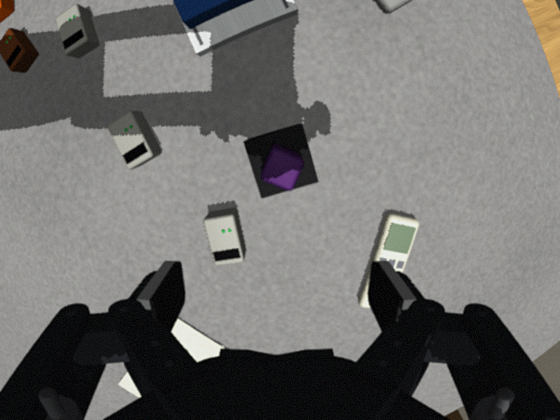

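```bash
python3 - <<'E'
from mt import *
im,T=snap("wrist"); c=im[110:210,230:340]
cv2.imwrite("pics/w18c.png",cv2.resize(c,None,fx=5.5,fy=5.5,interpolation=cv2.INTER_CUBIC)[:,:,::-1])
hsv=cv2.cvtColor(im,cv2.COLOR_RGB2HSV)
for p in [(285,180),(275,165),(290,160),(270,180),(283,150)]: print(p,hsv[p[1],p[0]])
E
```

```text
(285, 180) [140 130 131]
(275, 165) [136 139  57]
(290, 160) [139 152  62]
(270, 180) [139 151 113]
(283, 150) [141 119  30]
```

View pics/w18c.png

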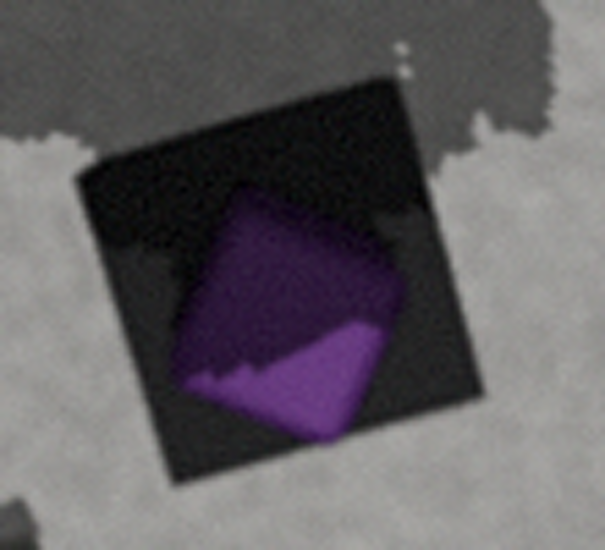

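```bash
python3 -m inch '[[[-2,0.3,2],[0,0,0],1],[[-4,0.6,4],[0,0,0],1],[[-4,0.6,4],[0,0,0],1],[[-4,0.6,4],[0,0,0],1]]' && python3 - <<'E'
from mt import *
im,T=snap("wrist","w19"); print(T[0]); c=im[60:180,210:350]
cv2.imwrite("pics/w19c.png",cv2.resize(c,None,fx=5,fy=5,interpolation=cv2.INTER_CUBIC)[:,:,::-1])
E
```

```text
time: 19.35
tool_pos: [570.4, -322.7, 196.3]
tcp_rot: [-179.9, -0.0, 61.0]
ft_force: [-0.1, 1.2, 0.1]
finger_gap: 85.3
[ 570.42063612 -322.67286613  196.32764139]
```

View pics/w19c.png

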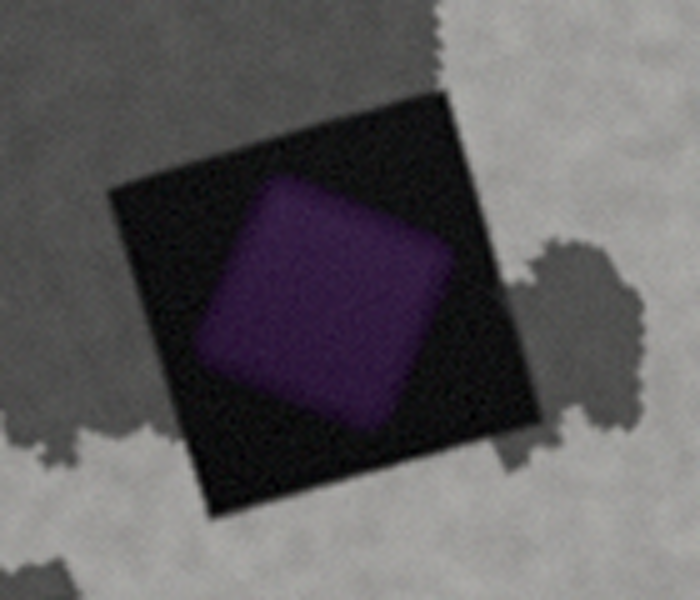

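```bash
python3 - <<'E'
from mt import *
im,T=snap("wrist"); hsv=cv2.cvtColor(im,cv2.COLOR_RGB2HSV)
m=cv2.inRange(hsv,(128,70,38),(155,255,255)); m[:60]=0;m[180:]=0
m=cv2.morphologyEx(m,cv2.MORPH_CLOSE,np.ones((3,3)))
rect_world(m,105,T,name="handle"); rect_world(m,102,T,name="handle102")
d=cv2.inRange(hsv,(0,0,0),(180,255,48))|m; d[:60]=0; d[180:]=0; d[:,:215]=0; d[:,345:]=0; d=cv2.morphologyEx(d,cv2.MORPH_OPEN,np.ones((5,5)))
rect_world(d,50,T,name="stand"); print(T[0])
E
```

```text
handle area px 1563.5 centre [ 605.14 -260.1 ] size [28.2 28.2] ang 37.7 px [273.7 120.3]
handle102 area px 1563.5 centre [ 605.13 -260.08] size [28.6 28.6] ang 37.7 px [273.7 120.3]
stand area px 4638.5 centre [ 604.75 -259.95] size [59.5 59.6] ang 77.6 px [273.7 120.9]
[ 571.08254418 -322.72394157  197.41402589]
```

```bash
python3 - <<'E'
from mt import *
R=Rot.from_euler("xyz",[180,0,61],degrees=True).as_matrix()
Ta=(np.array([584.8,-284.6,236.2]),R); Tb=(np.array([570.7,-322.7,196.9]),R)
print(tri([ray("wrist",(290,189.5),Ta),ray("wrist",(283.5,146.5),Tb)]))
print(tri([ray("wrist",(262.7,179),Ta),ray("wrist",(249.5,132),Tb)]))
# stand top corner bottom
print(tri([ray("wrist",(230+175/5.5,110+485/5.5),Ta),ray("wrist",(210+212/5,60+518/5),Tb)]))
delta([605,-260,150],37.7)
E
```

```text
(array([ 601.86655413, -280.06731815,   93.04032571]), [0.25578794761731294, 0.2557879476170602])
(array([ 586.93380699, -259.14769814,  104.10015138]), [0.5252559093713419, 0.5252559093713822])
(array([ 570.27975429, -283.36683947,   49.36910137]), [0.04103241913578081, 0.04103241913557138])
at [ 571.4 -322.8  198. ] rpy [ 1.7991e+02 -1.0000e-02  6.1020e+01] shift cm [ 7.123 -0.115  4.804] rot [ 0.0015 -0.0006  0.407 ]
```

```bash
python3 -m inch '[[[3,0,1],[0,0,0.14],1],[[7.1,-0.1,3],[0,0,0.28],1],[[7.1,-0.1,4.8],[0,0,0.407],1],[[7.1,-0.1,4.8],[0,0,0.407],1],[[7.1,-0.1,4.8],[0,0,0.407],1],[[7.1,-0.1,4.8],[0,0,0.407],1]]' && python3 - <<'E'
from mt import *
im,T=snap("wrist","w20"); delta([605,-260,72],37.7)
E
```

```text
time: 20.05
tool_pos: [604.8, -262.0, 150.9]
tcp_rot: [179.9, -0.1, 37.8]
ft_force: [-0.6, 0.3, -0.8]
finger_gap: 85.2
at [ 604.8 -262.2  150.9] rpy [ 1.7984e+02 -7.0000e-02  3.7720e+01] shift cm [ 0.143 -0.178  7.89 ] rot [ 0.0027 -0.0011  0.0004]
```

View pics/w20.png

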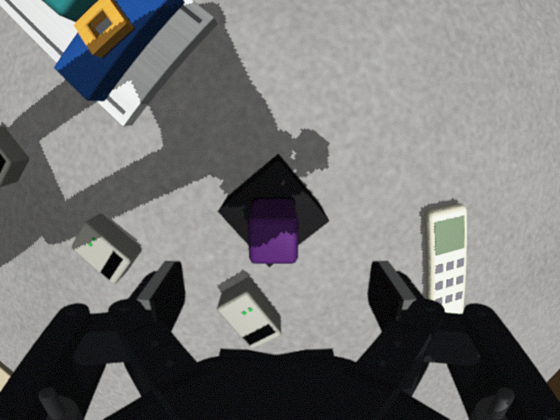

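```bash
python3 -m inch '[[[0.14,-0.18,2],[0,0,0],1],[[0.14,-0.18,5],[0,0,0],1],[[0.14,-0.18,7],[0,0,0],1],[[0.14,-0.18,7.9],[0,0,0],1],[[0.14,-0.18,7.9],[0,0,0],1],[[0.14,-0.18,7.9],[0,0,0],0],[[0.14,-0.18,7.9],[0,0,0],0],[[0.14,-0.18,7.9],[0,0,0],0],[[0.14,-0.18,7.9],[0,0,0],0],[[0.14,-0.18,7.9],[0,0,0],0],[[0.14,-0.18,7.9],[0,0,0],0],[[0.14,-0.18,7.9],[0,0,0],0],[[0.14,-0.18,7.9],[0,0,0],0]]' 60 && python3 - <<'E'
from mt import *
im,T=snap("wrist","w21"); delta([605,-260,72],37.7); print(telemetry.sense()["ft_force"])
E
```

```text
time: 21.4
tool_pos: [604.8, -259.3, 71.0]
tcp_rot: [179.9, -0.0, 37.6]
ft_force: [0.1, 0.5, 5.7]
finger_gap: 29.1
at [ 604.8 -259.3   71. ] rpy [ 1.799e+02 -4.000e-02  3.764e+01] shift cm [-0.026  0.071 -0.096] rot [ 0.0018 -0.0007 -0.0011]
[-1.05981907 -0.12794722  6.03732898]
```

View pics/w21.png

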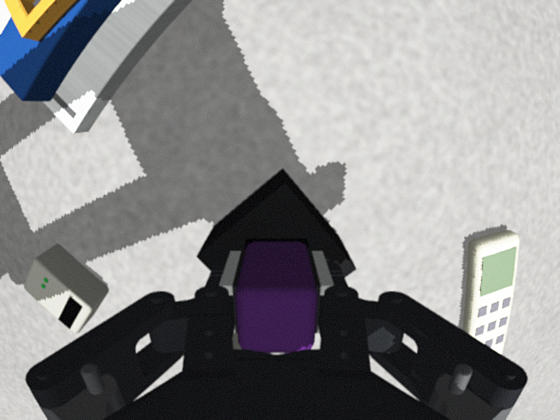

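```bash
python3 -m inch '[[[0,0,-2],[0,0,0],0],[[0,0,-5],[0,0,0],0],[[0,0,-8],[0,0,0],0],[[0,0,-11],[0,0,0],0],[[0,0,-11],[0,0,0],0]]' && python3 - <<'E'
from mt import *
delta([646.75,-67.1,170],73.2); print(telemetry.sense()["ft_force"])
snap("wrist","w22")
E
```

```text
time: 21.95
tool_pos: [606.5, -260.1, 185.5]
tcp_rot: [179.6, -0.2, 37.6]
ft_force: [1.0, 0.7, 0.0]
finger_gap: 29.3
at [ 606.5 -260.1  185.5] rpy [179.57  -0.2   37.64] shift cm [ 14.967 -12.838   1.508] rot [ 0.0084 -0.0011 -0.6207]
[1.03897562 0.7328054  0.04046926]
```

View pics/w22.png

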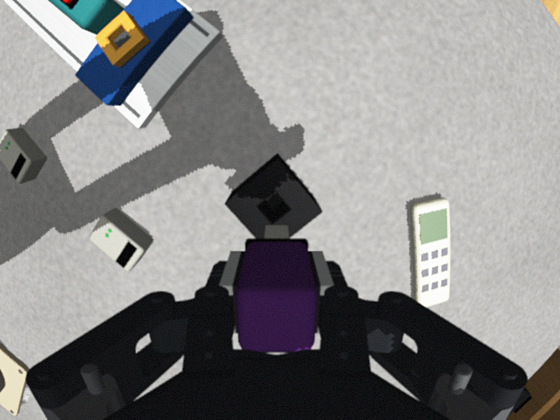

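```bash
python3 -m inch '[[[3,-3,0],[0,0,-0.14],0],[[7,-6,0],[0,0,-0.28],0],[[11,-9,0],[0,0,-0.42],0],[[15,-12.8,0],[0,0,-0.56],0],[[15,-12.8,1.5],[0,0,-0.62],0],[[15,-12.8,1.5],[0,0,-0.62],0],[[15,-12.8,1.5],[0,0,-0.62],0],[[15,-12.8,1.5],[0,0,-0.62],0]]' && python3 - <<'E'
from mt import *
im,T=snap("wrist","w23"); delta([646.75,-67.1,170],73.2); print(telemetry.sense()["joint_pos"].round(1))
cv2.imwrite("pics/w23c.png",cv2.resize(im[120:300,190:370],None,fx=3.3,fy=3.3,interpolation=cv2.INTER_CUBIC)[:,:,::-1])
E
```

```text
time: 22.8
tool_pos: [644.3, -67.3, 164.4]
tcp_rot: [-180.0, 0.0, 73.0]
ft_force: [-0.1, 0.0, -0.7]
finger_gap: 29.3
at [644.6 -67.4 164.9] rpy [1.7999e+02 2.0000e-02 7.2980e+01] shift cm [ 0.097  0.197 -0.509] rot [ 0.0001  0.0003 -0.0039]
[-10.5  17.4  82.1  -0.   80.5   6.5]
```

View pics/w23c.png

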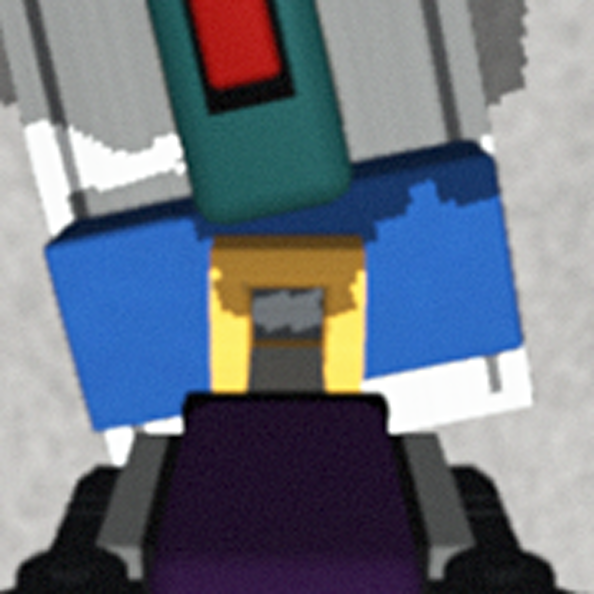

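```bash
python3 -m inch '[[[0.1,0.08,1],[0,0,-0.002],0],[[0.1,0.08,2],[0,0,-0.002],0],[[0.1,0.08,2.4],[0,0,-0.002],0],[[0.1,0.08,2.4],[0,0,-0.002],0],[[0.1,0.08,2.4],[0,0,-0.002],0]]' && python3 - <<'E'
from mt import *
im,T=snap("wrist","w24"); delta([646.75,-67.1,140],73.2); 
cv2.imwrite("pics/w24c.png",cv2.resize(im[120:300,190:370],None,fx=3.3,fy=3.3,interpolation=cv2.INTER_CUBIC)[:,:,::-1])
im=viewer.snapshot("side"); cv2.imwrite("pics/s24c.png",cv2.resize(im[150:280,240:370],None,fx=4.5,fy=4.5,interpolation=cv2.INTER_CUBIC)[:,:,::-1])
E
```

```text
time: 23.35
tool_pos: [645.6, -65.2, 140.6]
tcp_rot: [-180.0, 0.0, 73.3]
ft_force: [0.4, 0.2, -1.8]
finger_gap: 29.6
at [645.9 -65.2 141. ] rpy [179.98  -0.    73.26] shift cm [-0.152  0.137  0.101] rot [ 0.0003 -0.0001  0.0011]
```

View pics/w24c.png

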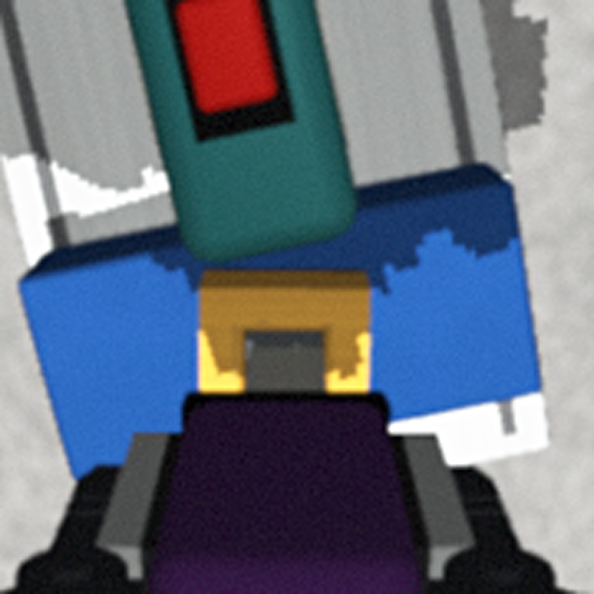

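View pics/s24c.png

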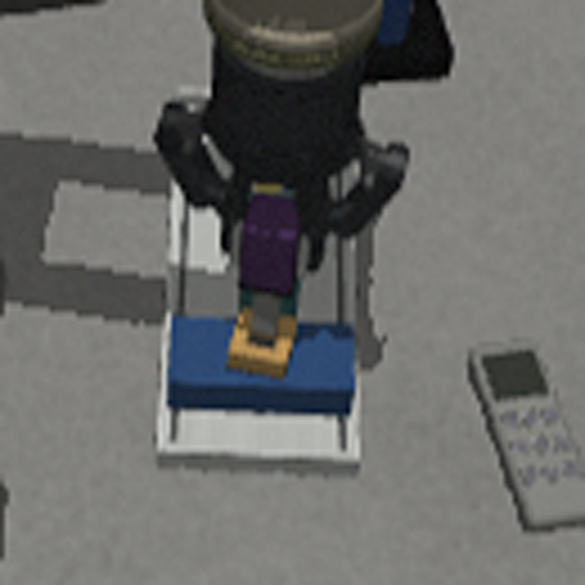

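```bash
python3 - <<'E'
import cv2,numpy as np
im=cv2.imread("pics/w24.png"); c=im[195:245,245:315].astype(float); c=np.clip(c*2.2,0,255).astype(np.uint8)
cv2.imwrite("pics/w24d.png",cv2.resize(c,None,fx=11,fy=11,interpolation=cv2.INTER_CUBIC))
im=cv2.imread("pics/s24c.png"); cv2.imwrite("pics/s24d.png",cv2.resize(im[250:400,180:350],None,fx=4,fy=4,interpolation=cv2.INTER_CUBIC))
E
```

```text
(no output)
```

View pics/w24d.png

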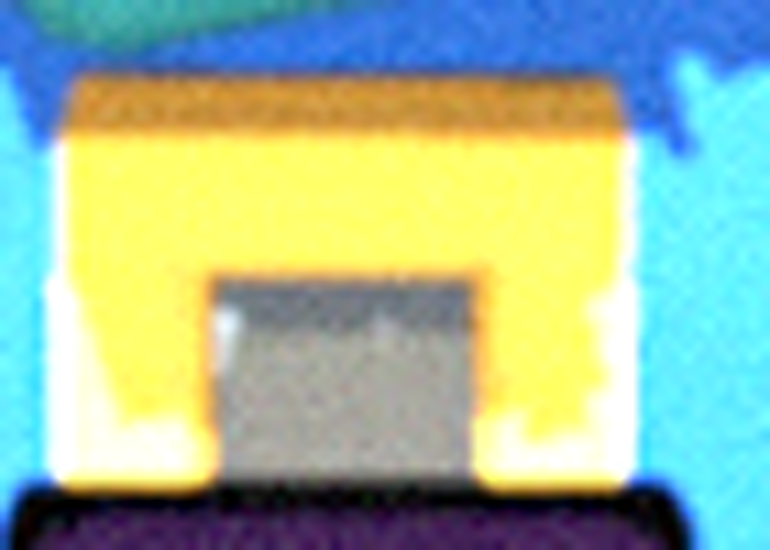

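View pics/s24d.png

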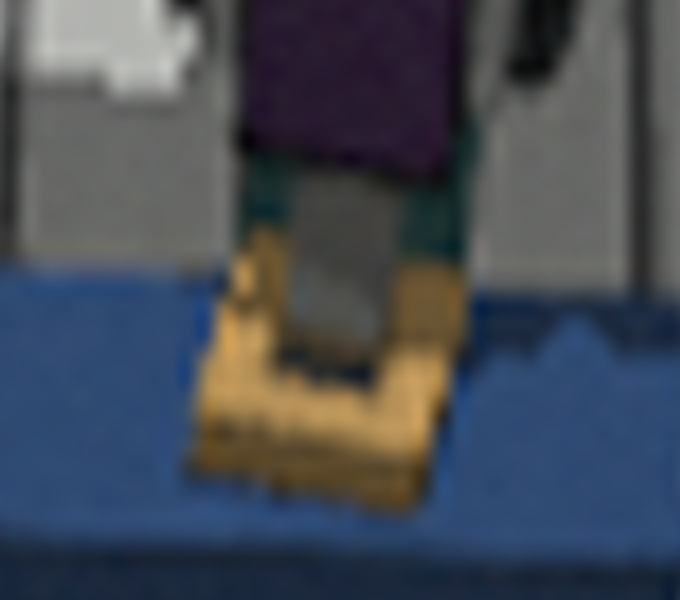

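```bash
python3 - <<'E'
from mt import *
R=Rot.from_euler("xyz",[180,0,73.2],degrees=True).as_matrix(); T=(np.array([645.7,-65.2,140.8]),R)
def tx(px,zt):
    o,w=ray("wrist",px,T); t=R.T@(o-T[0]); ww=R.T@w; return (t+ww*(zt-t[2])/ww[2]).round(2)
print("recess front",tx((276.4,220.3),140.8-68),"head front",tx((276.4,195+132/11),140.8-68))
print("recess L/R",tx((245+210/11,222),72.8),tx((245+485/11,222),72.8))
print("tip front",tx((276,224.5),66),"63",tx((276,224.5),63))
print("shank L/R",tx((245+215/11,230),60),tx((245+475/11,230),60))
E
```

```text
recess front [ 6.41  1.56 72.8 ] head front [15.44  1.56 72.8 ]
recess L/R [ 5.24 -6.52 72.8 ] [ 5.24  9.9  72.8 ]
tip front [ 5.75  1.31 66.  ] 63 [ 6.74  1.31 63.  ]
shank L/R [ 4.12 -5.8  60.  ] [ 4.13  8.87 60.  ]
```

```bash
python3 -m inch '[[[-0.16,0.02,0],[0,0,0],0],[[-0.16,0.02,0.3],[0,0,0],0],[[-0.16,0.02,0.6],[0,0,0],0],[[-0.16,0.02,0.9],[0,0,0],0],[[-0.16,0.02,0.9],[0,0,0],0],[[-0.16,0.02,0.9],[0,0,0],0]]' && python3 - <<'E'
from mt import *
s=telemetry.sense(); print(s["ft_force"].round(1),s["wrist_torque"].round(2)); im,T=snap("wrist","w25")
cv2.imwrite("pics/w25d.png",cv2.resize(np.clip(im[195:245,245:315].astype(float)*2.2,0,255).astype(np.uint8),None,fx=11,fy=11,interpolation=cv2.INTER_CUBIC)[:,:,::-1])
E
```

```text
time: 24.05
tool_pos: [645.3, -66.7, 131.5]
tcp_rot: [-180.0, 0.0, 73.3]
ft_force: [0.3, -0.2, -1.1]
finger_gap: 29.2
[ 0.3 -0.2 -1.1] [-0.02 -0.03  0.02]
```

View pics/w25d.png

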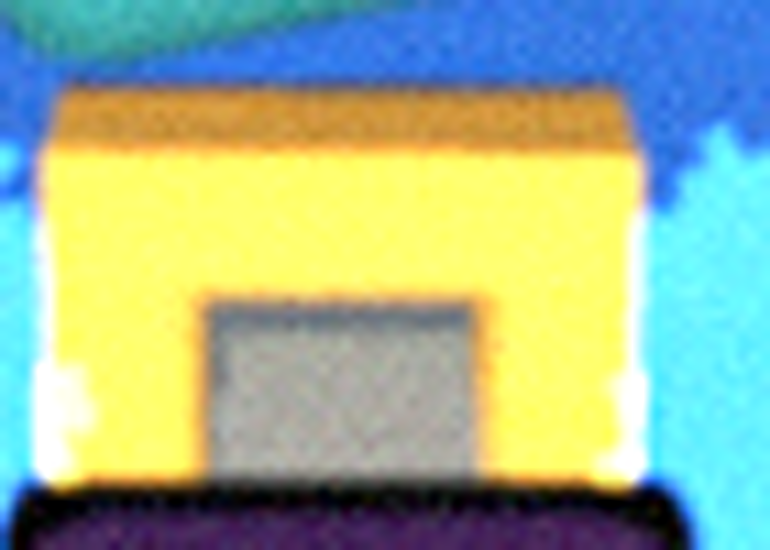

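```bash
python3 -m inch '[[[0,-0.04,0.2],[0,0,0],0],[[0,-0.04,0.4],[0,0,0],0],[[0,-0.04,0.6],[0,0,0],0],[[0,-0.04,0.8],[0,0,0],0],[[0,-0.04,0.8],[0,0,0],0],[[0,-0.04,0.8],[0,0,0],0]]' && python3 - <<'E'
from mt import *
s=telemetry.sense(); print(s["ft_force"].round(1),s["wrist_torque"].round(2)); im,T=snap("wrist","w26")
cv2.imwrite("pics/w26d.png",cv2.resize(np.clip(im[195:245,245:315].astype(float)*2.2,0,255).astype(np.uint8),None,fx=11,fy=11,interpolation=cv2.INTER_CUBIC)[:,:,::-1])
E
```

```text
time: 24.7
tool_pos: [645.0, -66.7, 123.7]
tcp_rot: [-180.0, 0.0, 73.3]
ft_force: [0.6, 0.0, -1.7]
finger_gap: 29.4
[ 0.6  0.  -1.7] [-0.01 -0.01  0.03]
```

View pics/w26d.png

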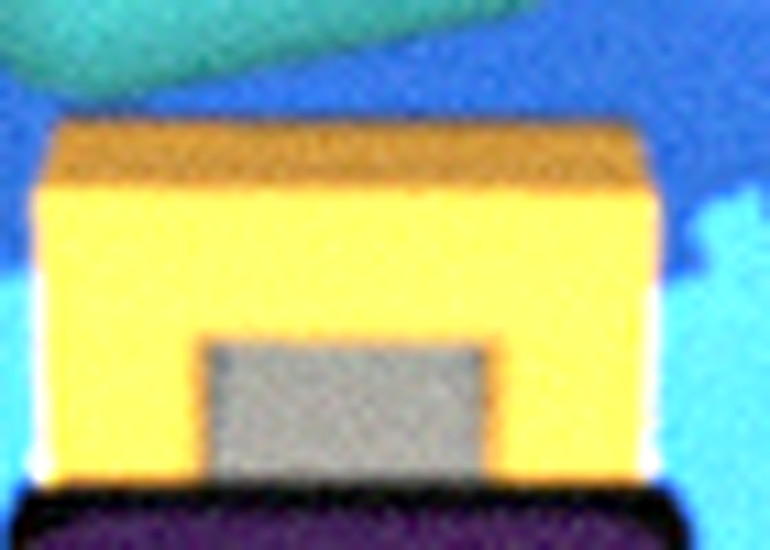

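```bash
python3 -m inch '[[[0,0,0],[0,0,0.06],0],[[0,0,0],[0,0,0.12],0],[[0,0,0],[0,0,0.18],0],[[0,0,0],[0,0,0.24],0],[[0,0,0],[0,0,0.3],0],[[0,0,0],[0,0,0.38],0],[[0,0,0],[0,0,0.46],0],[[0,0,0],[0,0,0.54],0],[[0,0,0],[0,0,0.62],0],[[0,0,0],[0,0,0.7],0],[[0,0,0],[0,0,0.78],0],[[0,0,0],[0,0,0.86],0],[[0,0,0],[0,0,0.94],0],[[0,0,0],[0,0,1.0],0],[[0,0,0],[0,0,1.0],0]]' && python3 - <<'E'
from mt import *
s=telemetry.sense(); print(s["ft_force"].round(1),s["wrist_torque"].round(3),s["joint_pos"].round(1)); im,T=snap("wrist","w27")
E
```

```text
time: 26.25
tool_pos: [646.0, -67.3, 124.2]
tcp_rot: [179.9, -0.1, 15.9]
ft_force: [3.9, -2.1, -3.8]
finger_gap: 29.3
[ 3.9 -2.1 -3.8] [-0.522 -1.009  0.031] [-10.5  19.4  84.   -0.   76.5  63.6]
```

View pics/w27.png

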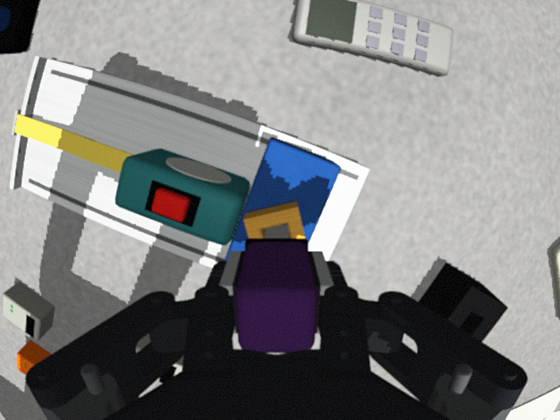

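```bash
python3 -m inch '[[[0,0,0],[0,0,0.08],0],[[0,0,0],[0,0,0.16],0],[[0,0,0],[0,0,0.24],0],[[0,0,0],[0,0,0.32],0],[[0,0,0],[0,0,0.4],0],[[0,0,0],[0,0,0.48],0],[[0,0,0],[0,0,0.56],0],[[0,0,0],[0,0,0.64],0],[[0,0,0],[0,0,0.7],0],[[0,0,0],[0,0,0.7],0]]' && python3 - <<'E'
from mt import *
s=telemetry.sense(); print(s["ft_force"].round(1),s["wrist_torque"].round(3),s["joint_pos"].round(1)); im,T=snap("wrist","w28")
E
```

```text
time: 27.3
tool_pos: [645.9, -68.2, 124.2]
tcp_rot: [179.9, -0.2, -24.2]
ft_force: [3.9, -5.5, -4.3]
finger_gap: 29.3
[ 3.9 -5.5 -4.3] [-1.454 -1.002  0.058] [-1.050e+01  1.940e+01  8.400e+01 -1.000e-01  7.650e+01  1.037e+02]
```

View pics/w28.png

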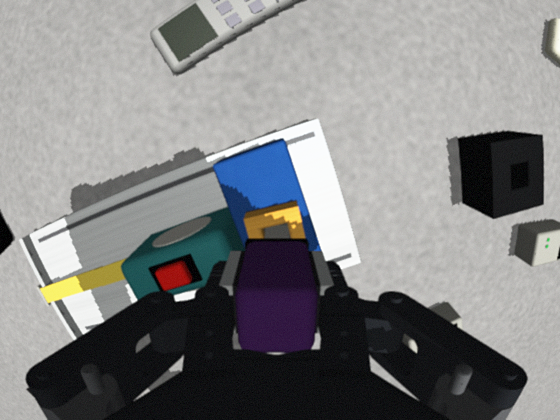

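```bash
python3 -m inch '[[[0.05,0.03,0],[0,0,0],0],[[0.11,0.06,0],[0,0,0],0],[[0.11,0.06,0],[0,0,0.07],0],[[0.11,0.06,0],[0,0,0.14],0],[[0.11,0.06,0],[0,0,0.14],0],[[0.11,0.06,0],[0,0,0.14],0]]' && python3 - <<'E'
from mt import *
s=telemetry.sense(); print(s["ft_force"].round(1),s["wrist_torque"].round(3),s["joint_efforts"].round(2),s["tcp_rot"])
E
```

```text
time: 27.95
tool_pos: [646.1, -68.7, 124.1]
tcp_rot: [179.9, -0.1, -32.1]
ft_force: [2.2, -4.4, -2.3]
finger_gap: 29.7
[ 2.2 -4.4 -2.3] [-1.145 -0.464  0.051] [  3.1  -65.92 -47.05   1.86   1.24   0.15] [ 1.79946204e+02 -7.65672403e-02 -3.20777930e+01]
```

```bash
python3 -m inch '[[[0.06,0.03,0],[0,0,0.05],0],[[0.06,0.03,0],[0,0,0.1],0],[[0.06,0.03,0],[0,0,0.1],0]]' && python3 - <<'E'
from mt import *
s=telemetry.sense(); print(s["ft_force"].round(1),s["wrist_torque"].round(3),s["joint_efforts"].round(2),s["tcp_rot"])
im,T=snap("wrist","w29"); cv2.imwrite("pics/w29c.png",cv2.resize(np.clip(im[180:250,220:330].astype(float)*2,0,255).astype(np.uint8),None,fx=7,fy=7,interpolation=cv2.INTER_CUBIC)[:,:,::-1])
E
```

```text
time: 28.25
tool_pos: [646.2, -69.1, 124.1]
tcp_rot: [179.9, -0.0, -37.9]
ft_force: [0.8, -4.6, -1.0]
finger_gap: 29.6
[ 0.8 -4.6 -1. ] [-1.183 -0.081  0.167] [  3.21 -65.45 -47.27   2.09   0.59   1.11] [ 1.79944117e+02 -4.33871487e-02 -3.78538600e+01]
```

View pics/w29c.png

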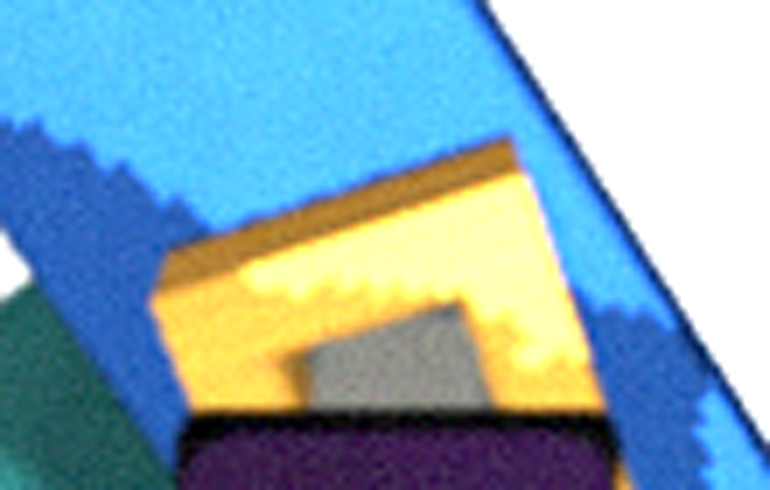

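```bash
python3 - <<'E'
from mt import *
im,T=snap("wrist","w30"); 
def w(p): return onz("wrist",(220+p[0]/7,180+p[1]/7),68,T)[:2]
a,b,c=w((150,295)),w((520,170)),w((607,410))
for d in (b-a,c-b): print(np.hypot(*d).round(1),np.degrees(np.arctan2(d[1],d[0])).round(1))
print(T[0],telemetry.sense()["wrist_torque"])
E
```

```text
33.7 -108.4
23.2 162.5
[646.15858785 -69.08544159 124.08865192] [-1.1942266  -0.07157227  0.15443041]
```

```bash
python3 -m inch '[[[0.04,0.05,0],[0,0,0.05],0],[[0.04,0.05,0],[0,0,0.08],0],[[0.04,0.05,0],[0,0,0.08],0]]' && python3 - <<'E'
from mt import *
s=telemetry.sense(); print(s["ft_force"].round(1),s["wrist_torque"].round(3),s["joint_efforts"].round(2),s["tcp_rot"])
im,T=snap("wrist","w31"); print(T[0]); cv2.imwrite("pics/w31c.png",cv2.resize(np.clip(im[180:250,220:330].astype(float)*2,0,255).astype(np.uint8),None,fx=7,fy=7,interpolation=cv2.INTER_CUBIC)[:,:,::-1])
E
```

```text
time: 28.65
tool_pos: [646.1, -69.3, 124.1]
tcp_rot: [180.0, -0.0, -42.4]
ft_force: [-0.3, -4.6, 0.8]
finger_gap: 29.3
[-0.3 -4.6  0.8] [-1.065  0.134  0.292] [  2.75 -64.81 -47.19   1.98   0.11   0.87] [ 1.79971735e+02 -2.15580680e-02 -4.24170097e+01]
[646.14740636 -69.28186657 124.07332597]
```

View pics/w31c.png

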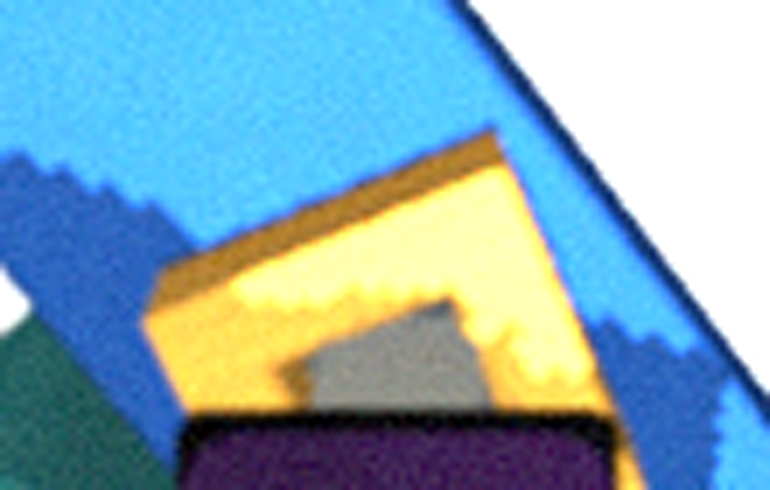

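```bash
python3 -m inch '[[[0,0,0],[0,0,-0.08],0],[[0,0,0],[0,0,-0.16],0],[[0,0,0],[0,0,-0.23],0],[[0,0,0],[0,0,-0.23],0],[[0,0,0],[0,0,-0.23],0]]' && python3 - <<'E'
from mt import *
s=telemetry.sense(); print(s["ft_force"].round(1),s["wrist_torque"].round(3),s["joint_efforts"].round(2),s["tcp_rot"])
im,T=snap("wrist","w32"); print(T[0]); cv2.imwrite("pics/w32c.png",cv2.resize(np.clip(im[180:250,220:330].astype(float)*2,0,255).astype(np.uint8),None,fx=7,fy=7,interpolation=cv2.INTER_CUBIC)[:,:,::-1])
E
```

```text
time: 29.2
tool_pos: [646.3, -68.8, 123.8]
tcp_rot: [-180.0, -0.0, -29.4]
ft_force: [1.0, -2.6, 0.1]
finger_gap: 29.1
[ 1.  -2.6  0.1] [-0.621 -0.131  0.024] [  1.77 -65.2  -47.1    1.08   0.5   -0.22] [-1.79987280e+02 -3.19384672e-03 -2.93616332e+01]
[646.26482501 -68.76198126 123.84470578]
```

View pics/w32c.png

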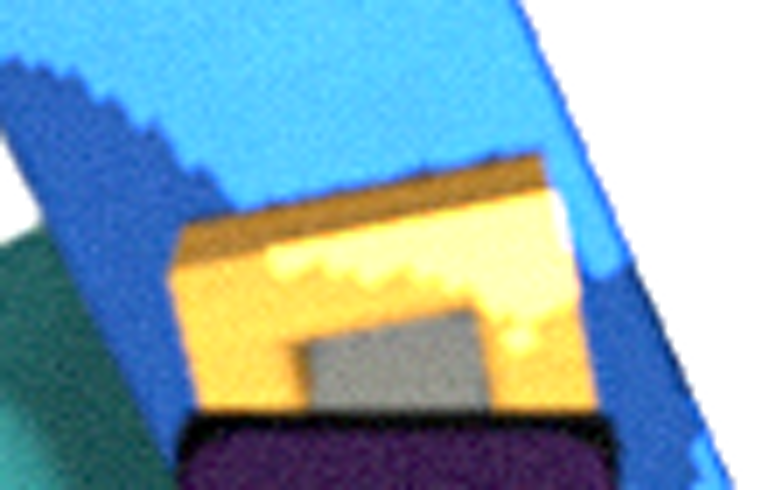

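```bash
python3 -m inch '[[[0,0,0],[0,0,-0.08],0],[[0,0,0],[0,0,-0.16],0],[[0.02,0.04,-0.3],[0,0,-0.16],0],[[0.02,0.04,-1],[0,0,-0.16],0],[[0,0,-2.5],[0,0,-0.16],0],[[0,0,-5],[0,0,-0.16],0],[[0,0,-6.5],[0,0,-0.16],0],[[0,0,-6.5],[0,0,-0.16],0]]' && python3 - <<'E'
from mt import *
s=telemetry.sense(); print(s["ft_force"].round(1),s["wrist_torque"].round(3),s["tcp_rot"])
im,T=snap("wrist","w33"); print(T[0]); 
E
```

```text
time: 30.05
tool_pos: [648.4, -69.2, 193.5]
tcp_rot: [-179.9, -0.4, -20.2]
ft_force: [-0.4, -0.2, -2.0]
finger_gap: 29.4
[-0.4 -0.2 -2. ] [-0.02  -0.047 -0.004] [-179.92731122   -0.38437687  -20.16474415]
[648.35218293 -69.18229792 193.51414309]
```

View pics/w33.png

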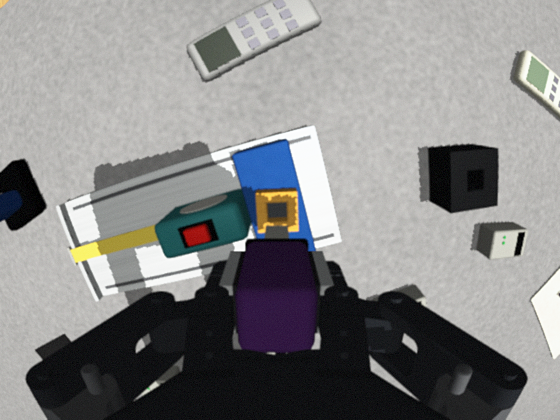

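```bash
python3 - <<'E'
from mt import *
im,T=snap("wrist"); print(T[0])
screw(im,T,68,(245,185,315,238))
m=cv2.imread("pics/w33.png"); cv2.imwrite("pics/w33c.png",cv2.resize(m[120:250,150:330],None,fx=4,fy=4,interpolation=cv2.INTER_CUBIC))
E
```

```text
[647.44172016 -69.0603429  191.21900699]
head area px 1495.5 centre [646.04 -68.05] size [33.4 34.8] ang 72.4 px [277.2 211.1]
hole area px 274.5 centre [645.93 -68.15] size [15.5 14.3] ang 69.9 px [277.5 211.5]
```

View pics/w33c.png

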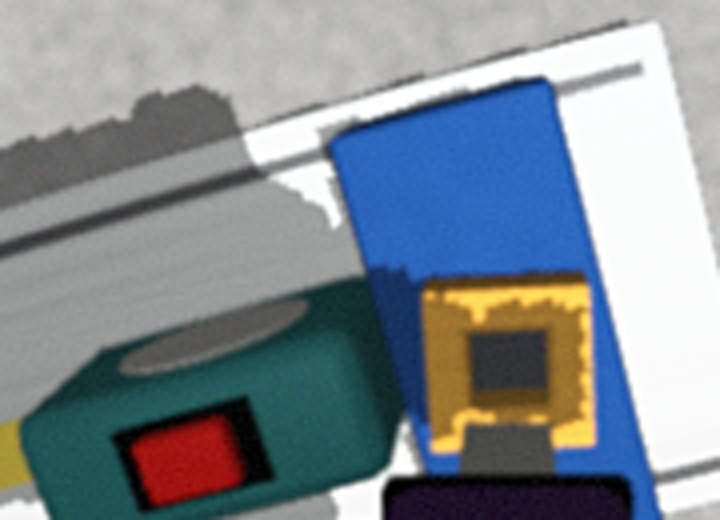

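```bash
python3 - <<'E'
from mt import *
delta([604.8,-259.8,185],-12.4)
E
```

```text
at [646.5 -68.9 189.3] rpy [-1.7998e+02 -7.0000e-02 -2.0150e+01] shift cm [ 2.662 19.358  0.432] rot [-0.0002 -0.0012 -0.1353]
```

```bash
python3 -m inch '[[[0.5,4,0],[0,0,-0.05],0],[[1,8,0],[0,0,-0.1],0],[[1.5,12,0],[0,0,-0.135],0],[[2.1,16,0],[0,0,-0.135],0],[[2.7,19.4,0.4],[0,0,-0.135],0],[[2.7,19.4,2],[0,0,-0.135],0],[[2.7,19.4,3.5],[0,0,-0.135],0],[[2.7,19.4,3.5],[0,0,-0.135],0],[[2.7,19.4,3.5],[0,0,-0.135],0]]' && python3 - <<'E'
from mt import *
im,T=snap("wrist","w34"); delta([604.8,-259.8,71],-12.4); print(telemetry.sense()["joint_pos"].round(1))
cv2.imwrite("pics/w34c.png",cv2.resize(np.clip(im[150:270,200:350].astype(float)*2.5,0,255).astype(np.uint8),None,fx=5,fy=5,interpolation=cv2.INTER_CUBIC)[:,:,::-1])
E
```

```text
time: 31.05
tool_pos: [604.3, -258.6, 152.2]
tcp_rot: [-179.9, 0.2, -12.3]
ft_force: [0.8, 1.4, -1.0]
finger_gap: 29.2
at [ 605.  -259.   153.4] rpy [-1.7998e+02  5.0000e-02 -1.2300e+01] shift cm [5.000e-03 8.900e-02 8.243e+00] rot [-0.0004  0.0009  0.0018]
[-27.6  19.4  80.8   0.   79.8  74.7]
```

View pics/w34c.png

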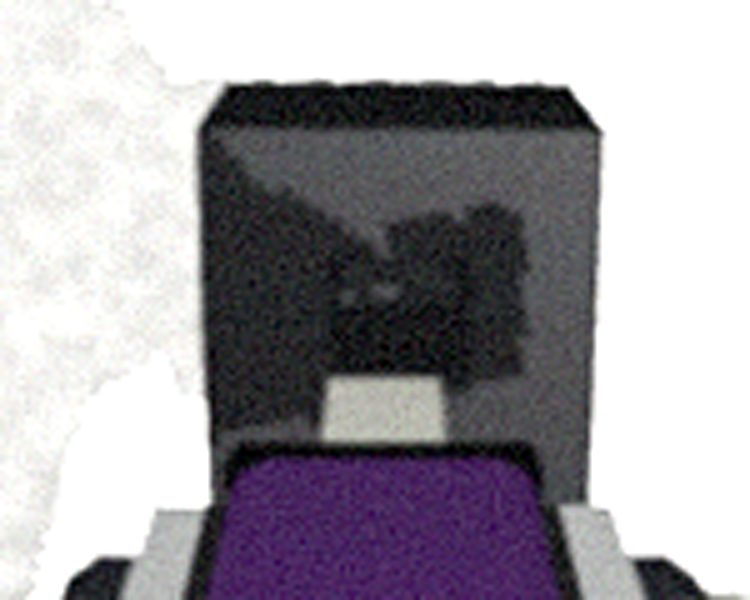

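```bash
python3 - <<'E'
from mt import *
m=viewer.camera_model("wrist"); print(m["cx"],m["cy"],m["fx"]); print(m["mount"].round(4))
E
```

```text
276.03751428621945 210.84208315415148 325.19226210127806
[[ 4.000000e-04 -9.619000e-01 -2.735000e-01  7.072140e+01]
 [ 1.000000e+00  6.000000e-04 -7.000000e-04 -1.057200e+00]
 [ 9.000000e-04 -2.735000e-01  9.619000e-01 -1.305726e+02]
 [ 0.000000e+00  0.000000e+00  0.000000e+00  1.000000e+00]]
```

```bash
python3 - <<'E'
from mt import *
for i in range(5):
    m=viewer.camera_model("wrist")["mount"]; p,R=tool(); print(p.round(2),m[:3,3].round(2),(p+R@m[:3,3]).round(2)); viewer.snapshot("top")
E
```

```text
[ 605.   -258.97  153.44] [  70.72   -1.06 -130.57] [ 674.42 -273.07  283.95]
[ 605.39 -259.29  154.21] [  70.72   -1.06 -130.57] [ 674.65 -273.31  284.82]
[ 605.6  -259.53  154.69] [  70.72   -1.06 -130.57] [ 674.77 -273.5   285.35]
[ 605.61 -259.76  154.82] [  70.72   -1.06 -130.57] [ 674.74 -273.73  285.49]
[ 605.52 -259.96  154.82] [  70.72   -1.06 -130.57] [ 674.66 -273.94  285.49]
```

```bash
python3 - <<'E'
from mt import *
print(viewer.camera_model("wrist")["mount"][:3,3])
im,T=snap("wrist","w35"); p,R=T; print(p)
c=np.clip(im[150:270,200:350].astype(float)*2.5,0,255).astype(np.uint8)
cv2.imwrite("pics/w35c.png",cv2.resize(c,None,fx=5,fy=5,interpolation=cv2.INTER_CUBIC)[:,:,::-1])
g=cv2.cvtColor(im,cv2.COLOR_RGB2GRAY)
for row in (185,195,205,215): 
    r_=g[row,215:345]; d=np.where(r_<45)[0]; print(row,d.min()+215,d.max()+215)
for row in (228,232): print(row,im[row,260:295].max(1))
E
```

```text
[  70.7182062    -1.0592605  -130.57010491]
[ 605.42911768 -260.07267824  154.73797273]
185 238 317
195 239 316
205 239 316
215 239 315
228 [20 18 20 13 21 57 68 79 72 74 73 76 74 78 72 73 71 75 75 72 78 72 73 75
 76 72 72 68 42 24 13 17 25 35 34]
232 [13 15 16 24 39 61 75 73 74 77 74 71 73 73 74 77 71 71 73 74 72 72 70 78
 77 76 74 74 59 39 32 30 32 35 32]
```

View pics/w35c.png

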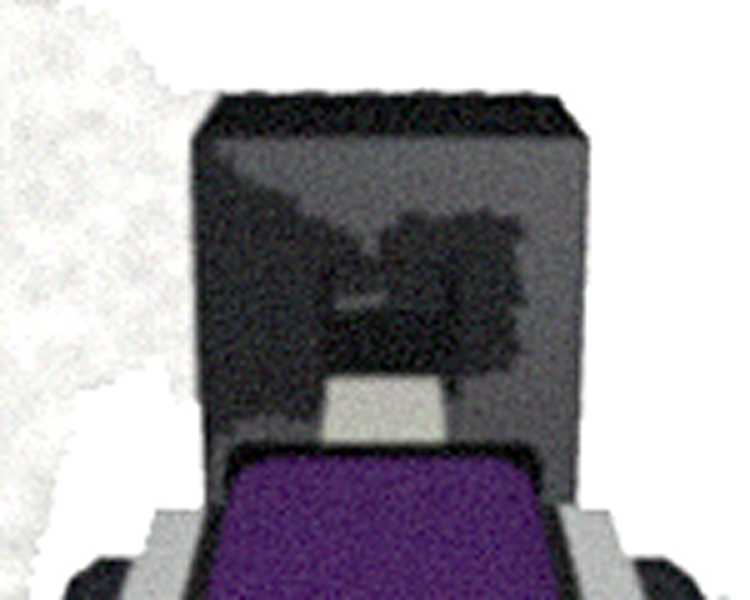

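```bash
python3 - <<'E'
from mt import *
T=tool(); p,R=T; print(p)
def tx(px,zw):
    w=onz("wrist",px,zw,T); return (R.T@(w-p)).round(2)
print(tx((278,150+137/5),50), tx((278,150+138.5/5),50))
o,w=ray("wrist",(276.7,150+377/5),T); t=R.T@(o-p); ww=R.T@w; print("tip front",(t+ww*(66-t[2])/ww[2]).round(2),(t+ww*(63-t[2])/ww[2]).round(2))
delta([604.8,-259.9,118],-12.4)
E
```

```text
[ 605.27933033 -260.1537413   154.57108147]
[ 29.34   0.19 104.6 ] [ 29.12   0.19 104.6 ]
tip front [ 5.19 -0.78 66.  ] [ 6.19 -0.79 63.  ]
at [ 605.3 -260.2  154.6] rpy [ 1.7998e+02 -6.0000e-02 -1.2360e+01] shift cm [-0.056 -0.016  3.657] rot [ 0.0003 -0.0011  0.0008]
```

```bash
python3 -m inch '[[[-0.02,0.08,1],[0,0,0],0],[[-0.02,0.08,2.5],[0,0,0],0],[[-0.02,0.08,3.5],[0,0,0],0],[[-0.02,0.08,4.2],[0,0,0],0],[[-0.02,0.08,4.8],[0,0,0],0],[[-0.02,0.08,4.8],[0,0,0],0],[[-0.02,0.08,4.8],[0,0,0],0]]'; python3 - <<'E'
from mt import *
im,T=snap("wrist","w36"); delta([604.8,-259.9,71],-12.4); print(telemetry.sense()["ft_force"])
cv2.imwrite("pics/w36c.png",cv2.resize(np.clip(im[150:270,200:350].astype(float)*2.5,0,255).astype(np.uint8),None,fx=5,fy=5,interpolation=cv2.INTER_CUBIC)[:,:,::-1])
E
```

```text
time: 32.1
tool_pos: [604.5, -261.2, 105.9]
tcp_rot: [180.0, -0.0, -12.4]
ft_force: [-0.4, 0.6, -0.8]
finger_gap: 29.3
at [ 604.8 -261.3  106.3] rpy [ 1.7999e+02 -5.0000e-02 -1.2390e+01] shift cm [-0.03  -0.135  3.534] rot [ 0.0002 -0.0008  0.0002]
[-0.58782132 -0.25469937 -1.20661609]
```

View pics/w36c.png

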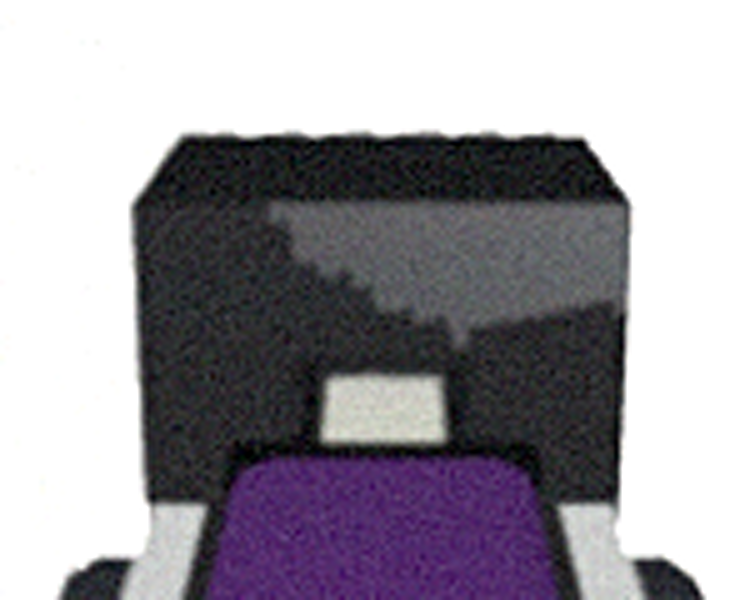

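```bash
python3 -m inch '[[[0,0,1],[0,0,0],0],[[0,0,2],[0,0,0],0],[[0,0,2.8],[0,0,0],0],[[0,0,3.2],[0,0,0],0],[[0,0,3.2],[0,0,0],0],[[0,0,3.2],[0,0,0],0]]'; python3 -m inch '[[[0,0,0.1],[0,0,0],0],[[0,0,0.2],[0,0,0],0],[[0,0,0.3],[0,0,0],0],[[0,0,0.3],[0,0,0],0]]'
```

```text
time: 32.75
tool_pos: [604.4, -261.1, 73.7]
tcp_rot: [-180.0, 0.0, -12.4]
ft_force: [0.1, 0.0, -1.3]
finger_gap: 29.4
time: 33.15
tool_pos: [604.7, -261.2, 71.1]
tcp_rot: [180.0, -0.0, -12.4]
ft_force: [0.5, -0.2, 1.1]
finger_gap: 29.1
```

```bash
python3 -m inch '[[[0,0,0.05],[0,0,0],0],[[0,0,0.05],[0,0,0],1],[[0,0,0.05],[0,0,0],1],[[0,0,0.05],[0,0,0],1],[[0,0,0.05],[0,0,0],1],[[0,0,-2],[0,0,0],1],[[0,0,-6],[0,0,0],1],[[0,0,-10],[0,0,0],1],[[-2,0,-12],[0,0,0],1],[[-4,0,-12],[0,0,0],1],[[-7,0,-12],[0,0,0],1],[[-7,0,-12],[0,0,0],1],[[-7,0,-12],[0,0,0],1],[[-7,0,-12],[0,0,0],1]]'; python3 - <<'E'
from mt import *
im,T=snap("wrist","w37"); print(T[0]); snap("side","s37")
E
```

```text
time: 34.55
tool_pos: [536.8, -246.3, 191.2]
tcp_rot: [180.0, -0.1, -12.4]
ft_force: [-0.3, 0.4, -0.0]
finger_gap: 85.7
[ 536.82305321 -246.33266777  191.20148221]
```

View pics/w37.png

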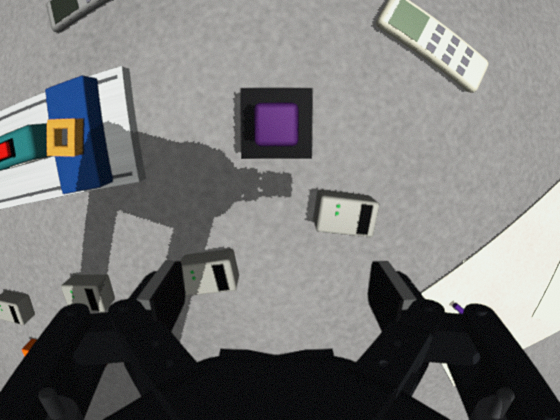

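View pics/s37.png

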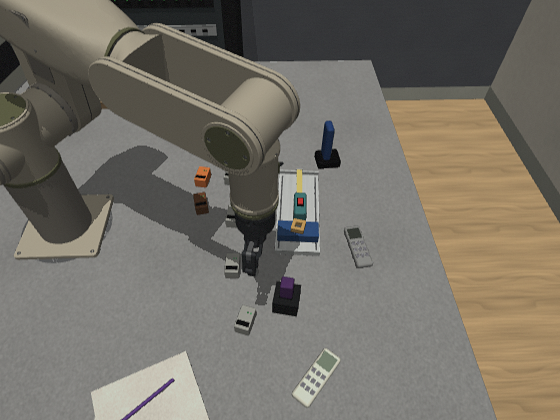

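```bash
python3 - <<'E'
from mt import *
delta([651.5,-38,185],85)
E
```

```text
at [ 536.9 -246.3  191. ] rpy [ 1.7999e+02 -4.0000e-02 -1.2380e+01] shift cm [  6.73  -22.803   0.601] rot [ 6.0000e-04 -4.0000e-04 -1.6996e+00]
```

```bash
python3 -m inch '[[[0.6,-2,0.6],[0,0,-0.14],1],[[1.2,-4,0.6],[0,0,-0.28],1],[[1.8,-6,0.6],[0,0,-0.42],1],[[2.4,-8,0.6],[0,0,-0.56],1],[[3,-10,0.6],[0,0,-0.7],1],[[3.6,-12,0.6],[0,0,-0.84],1],[[4.2,-14,0.6],[0,0,-0.98],1],[[4.8,-16,0.6],[0,0,-1.12],1],[[5.4,-18,0.6],[0,0,-1.26],1],[[6,-20,0.6],[0,0,-1.4],1],[[6.4,-22,0.6],[0,0,-1.55],1],[[6.7,-22.8,0.6],[0,0,-1.7],1],[[6.7,-22.8,0.6],[0,0,-1.7],1],[[6.7,-22.8,0.6],[0,0,-1.7],1],[[6.7,-22.8,0.6],[0,0,-1.7],1]]'; python3 - <<'E'
from mt import *
im,T,o=measure_tape("w38"); print(T[0])
for n,z in (("red",90),("teal",82)):
    rect_world(cv2.drawContours(np.zeros(im.shape[:2],np.uint8),[o[n][0]],-1,255,-1),z,T,name=n)
screw(im,T,68,(240,190,310,262))
E
```

```text
time: 36.15
tool_pos: [650.4, -38.3, 184.6]
tcp_rot: [-180.0, 0.0, 84.8]
ft_force: [1.1, -0.4, 0.5]
finger_gap: 85.0
[650.36884267 -38.34069171 184.61546784]
red area px 466.0 centre [655.54  -1.97] size [18.4 13.4] ang 84.8 px [276.5 169. ]
teal area px 4249.5 centre [655.17  -1.78] size [75.2 32. ] ang 85.6 px [276. 166.]
head area px 1464.0 centre [646.79 -67.11] size [34.7 33.7] ang 72.9 px [273.3 244.8]
hole area px 289.5 centre [646.83 -67.11] size [15.2 15.3] ang 72.8 px [273.1 245. ]
```

View pics/w38.png

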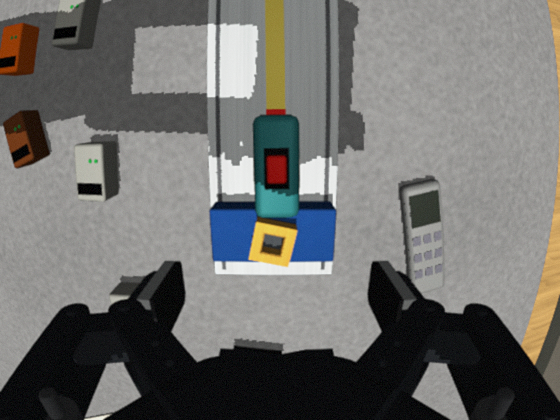

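```bash
python3 - <<'E'
from mt import *
delta([655.1,-3,57.5],85)
E
```

```text
at [650.3 -38.4 184.7] rpy [-1.7999e+02  1.0000e-02  8.4810e+01] shift cm [ 3.575  0.159 12.72 ] rot [-0.0002  0.0001 -0.0032]
```

```bash
python3 -m inch '[[[3.6,0.16,2],[0,0,-0.003],1],[[3.6,0.16,5],[0,0,-0.003],1],[[3.6,0.16,8],[0,0,-0.003],1],[[3.6,0.16,11],[0,0,-0.003],1],[[3.6,0.16,12.7],[0,0,-0.003],1],[[3.6,0.16,12.7],[0,0,-0.003],1],[[3.6,0.16,12.7],[0,0,-0.003],0],[[3.6,0.16,12.7],[0,0,-0.003],0],[[3.6,0.16,12.7],[0,0,-0.003],0],[[3.6,0.16,12.7],[0,0,-0.003],0],[[3.6,0.16,12.7],[0,0,-0.003],0],[[3.6,0.16,12.7],[0,0,-0.003],0],[[3.6,0.16,12.7],[0,0,-0.003],0]]' 45; python3 - <<'E'
from mt import *
im,T=snap("wrist","w39"); print(T[0],telemetry.sense()["ft_force"])
E
```

```text
time: 37.5
tool_pos: [656.0, -2.1, 59.7]
tcp_rot: [179.9, 0.0, 85.2]
ft_force: [-2.5, -0.3, 5.9]
finger_gap: 33.2
[656.04252535  -2.0964864   59.72439802] [-2.51101488 -0.02171319  5.46439363]
```

View pics/w39.png

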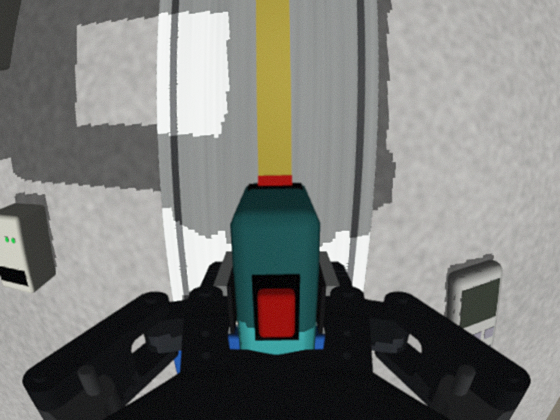

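```bash
python3 -m inch '[[[0.1,0,-0.5],[0,0,0],0],[[0.1,0,-1.5],[0,0,0],0],[[0.1,0,-3],[0,0,0],0],[[0.1,0,-5],[0,0,0],0],[[0.1,0,-8],[0,0,0],0],[[0.1,0,-11],[0,0,0],0],[[0.1,0,-14],[0,0,0],0],[[0.1,0,-17],[0,0,0],0],[[0.1,0,-17],[0,0,0],0],[[0.1,0,-17],[0,0,0],0]]'; python3 - <<'E'
from mt import *
im,T=snap("wrist","w40"); delta([470,315,230],15)
E
```

```text
time: 38.55
tool_pos: [655.7, -1.1, 228.8]
tcp_rot: [179.9, -0.0, 85.2]
ft_force: [0.2, -0.4, -5.5]
finger_gap: 33.4
at [654.7  -1.  226.8] rpy [-179.94    0.     85.19] shift cm [ 29.937 -21.06   -0.301] rot [-9.000e-04  7.000e-04  1.225e+00]
```

View pics/w40.png

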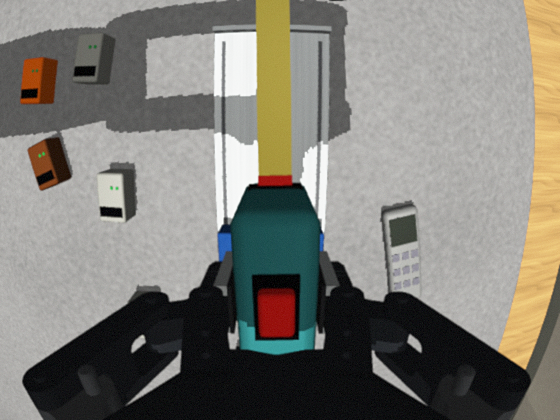

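```bash
python3 -m inch '[[[2.5,-2,0],[0,0,0.08],0],[[5,-4,0],[0,0,0.2],0],[[8,-6,0],[0,0,0.32],0],[[11,-8,0],[0,0,0.44],0],[[14,-10,0],[0,0,0.56],0],[[17,-12,0],[0,0,0.68],0],[[20,-14,0],[0,0,0.8],0],[[23,-16,0],[0,0,0.92],0],[[26,-18,0],[0,0,1.04],0],[[28,-20,0],[0,0,1.16],0],[[30,-21,0],[0,0,1.225],0],[[30,-21,0],[0,0,1.225],0],[[30,-21,0],[0,0,1.225],0],[[30,-21,0],[0,0,1.225],0]]'; python3 - <<'E'
from mt import *
im,T=snap("wrist","w41"); print(T[0])
E
```

```text
time: 40.0
tool_pos: [470.9, 314.5, 226.4]
tcp_rot: [179.9, 0.1, 15.0]
ft_force: [1.3, -0.0, -4.6]
finger_gap: 33.6
[470.94451328 314.54307956 226.38823167]
```

View pics/w41.png

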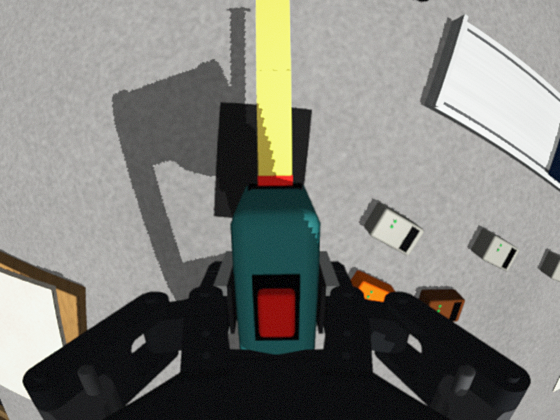

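```bash
python3 - <<'E'
from mt import *
T=tool(); a=onz("wrist",(220,102.5),3,T); b=onz("wrist",(311,110),3,T); c=onz("wrist",(214.5,216),3,T)
print(a.round(1),b.round(1),c.round(1),np.linalg.norm(a-b),np.linalg.norm(a-c))
u=(b-a)/np.linalg.norm(b-a); v=np.array([u[1],-u[0],0]); v=v if v@(c-a)>0 else -v
ctr=(a+b)/2+v*65; print("ctr",ctr,"yaw",np.degrees(np.arctan2(-v[1],-v[0])))
tgt=ctr-2*np.array([np.cos(np.radians(12)),np.sin(np.radians(12)),0]); tgt[2]=60
delta(tgt,12)
E
```

```text
[544.2 397.2   3. ] [561.  300.1   3. ] [417.9 374.    3. ] 98.62367842657484 128.4115658845898
ctr [488.52604032 337.5646416    3.        ] yaw 9.81481747698095
at [471.2 314.5 226.8] rpy [1.7996e+02 9.0000e-02 1.4990e+01] shift cm [ 2.098 -1.8   16.671] rot [0.0007 0.0016 0.0521]
```

```bash
python3 -m inch '[[[1,-0.9,2],[0,0,0.05],0],[[2.3,-1.8,5],[0,0,0.05],0],[[2.3,-1.8,9],[0,0,0.05],0],[[2.3,-1.8,13],[0,0,0.05],0],[[2.3,-1.8,16],[0,0,0.05],0],[[2.3,-1.8,17],[0,0,0.05],0],[[2.3,-1.8,17],[0,0,0.05],0],[[2.3,-1.8,17],[0,0,0.05],0]]'; python3 - <<'E'
from mt import *
delta([488.5,337.6,43],12); print(telemetry.sense()["ft_force"])
E
```

```text
time: 40.85
tool_pos: [490.0, 339.1, 59.6]
tcp_rot: [-180.0, -0.1, 12.1]
ft_force: [0.4, 0.3, -3.2]
finger_gap: 33.5
at [490.  339.1  59.6] rpy [-1.7996e+02 -1.3000e-01  1.2110e+01] shift cm [-0.187  0.119  1.658] rot [-0.0007 -0.0022  0.0019]
[ 0.35431517  0.28001096 -3.19767811]
```

```bash
python3 -m inch '[[[-0.15,0.1,0.5],[0,0,0],0],[[-0.15,0.1,1],[0,0,0],0],[[-0.15,0.1,1.4],[0,0,0],0],[[-0.15,0.1,1.5],[0,0,0],0],[[-0.15,0.1,1.5],[0,0,0],0]]'; python3 -m inch '[[[0,0,0.1],[0,0,0],0],[[0,0,0.1],[0,0,0],0]]';
```

```text
time: 41.35
tool_pos: [487.4, 337.6, 42.8]
tcp_rot: [180.0, 0.0, 12.1]
ft_force: [-0.7, -0.1, -3.6]
finger_gap: 33.3
time: 41.55
tool_pos: [487.5, 337.7, 42.7]
tcp_rot: [-180.0, -0.0, 12.1]
ft_force: [-4.8, -1.3, 4.6]
finger_gap: 33.6
```

Contact made; release and lift.

```bash
python3 -m inch '[[[0,0,-0.05],[0,0,0],0.7],[[0,0,-0.05],[0,0,0],0.7],[[0,0,-0.05],[0,0,0],0.7],[[0,0,-0.05],[0,0,0],0.7],[[0,0,-3],[0,0,0],0.8],[[0,0,-7],[0,0,0],1],[[0,0,-11],[0,0,0],1],[[0,0,-15],[0,0,0],1],[[-2,0,-18],[0,0,0],1],[[-4,0,-19],[0,0,0],1],[[-4,0,-19],[0,0,0],1],[[-4,0,-19],[0,0,0],1],[[-4,0,-19],[0,0,0],1]]'; python3 - <<'E'
from mt import *
im,T,o=measure_tape("w42"); print(T[0])
for n,z in (("red",73),("teal",65)):
    rect_world(cv2.drawContours(np.zeros(im.shape[:2],np.uint8),[o[n][0]],-1,255,-1),z,T,name=n)
E
```

```text
time: 42.85
tool_pos: [448.3, 328.9, 230.6]
tcp_rot: [180.0, 0.1, 12.1]
ft_force: [-0.7, 0.0, -0.8]
finger_gap: 85.7
[448.34771993 328.92104601 230.63888114]
red area px 325.0 centre [488.57 338.58] size [19.7 13.4] ang 12.1 px [275.5 154. ]
teal area px 2785.5 centre [488.42 338.69] size [76.8 33.3] ang 13.5 px [275.4 152.7]
```

View pics/w42.png

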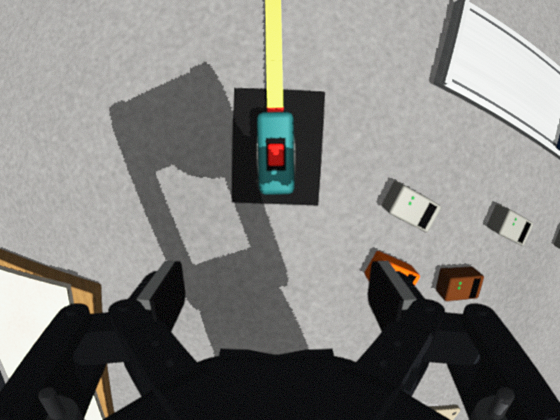

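```bash
python3 - <<'E'
from mt import *
T=tool()
for p in ((410,204),(508,222)): print(onz("wrist",p,34,T).round(0))
im=cv2.imread("pics/w42.png"); cv2.imwrite("pics/w42c.png",cv2.resize(im[160:260,360:559],None,fx=4,fy=4,interpolation=cv2.INTER_CUBIC))
h=cv2.cvtColor(im,cv2.COLOR_BGR2HSV)
for p in ((412,195),(405,210),(424,215),(395,190),(450,180),(390,205),(510,212)): print(p,im[p[1],p[0]],h[p[1],p[0]])
E
```

```text
[465. 182.  34.]
[475.  30.  34.]
(412, 195) [202 216 213] [ 36  17 216]
(405, 210) [212 222 224] [ 25  14 224]
(424, 215) [13 14 14] [30 18 14]
(395, 190) [54 57 55] [50 13 57]
(450, 180) [173 175 177] [ 15   6 177]
(390, 205) [55 58 59] [23 17 59]
(510, 212) [189 199 198] [ 33  13 199]
```

View pics/w42c.png

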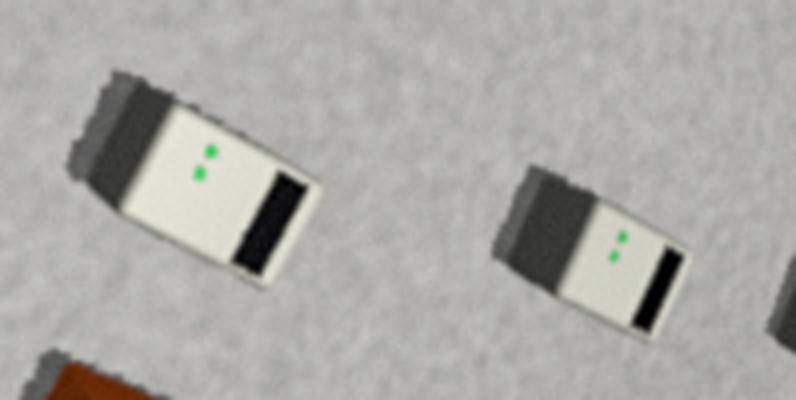

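```bash
cat >> mt.py <<'E'
def convs(im,T,z=34,box=None,show=True):
    b=cv2.GaussianBlur(im,(3,3),0).astype(int); g=b[:,:,1]-b[:,:,2]; v=b.max(2); hsv=cv2.cvtColor(im,cv2.COLOR_RGB2HSV)
    top=((g>=np.maximum(7,0.045*v))&(v>70)&(hsv[:,:,1]<60)).astype(np.uint8)*255
    top=cv2.morphologyEx(top,cv2.MORPH_OPEN,np.ones((3,3)))
    lab=((v<45)).astype(np.uint8)*255
    q=np.zeros_like(top)
    x0,y0,x1,y1=box if box else (0,0,560,420)
    q[y0:y1,x0:x1]=255; top&=q
    m=cv2.morphologyEx(top,cv2.MORPH_CLOSE,np.ones((17,17)))
    m=cv2.morphologyEx(m&(top|lab),cv2.MORPH_CLOSE,np.ones((5,5)))
    cs,_=cv2.findContours(m,cv2.RETR_EXTERNAL,cv2.CHAIN_APPROX_NONE); res=[]
    for c in cs:
        if cv2.contourArea(c)<250: continue
        P=np.array([onz("wrist",p[0],z,T)[:2] for p in c],dtype=np.float32); rc=cv2.minAreaRect(P)
        (cx,cy),(w,h),a=rc
        if w<h: w,h,a=h,w,a+90
        if not(45<w<72 and 26<h<48): continue
        la=((a+90)%180)-90   # long-axis angle
        res.append((cx,cy,w,h,la)); 
        if show: print("conv centre %.1f %.1f size %.1f x %.1f long-axis %.1f  tool yaw %.1f or %.1f"%(cx,cy,w,h,la,(la+90+180)%360-180,(la-90+180)%360-180),"px",np.round(cv2.minAreaRect(c)[0]))
    return res,m
E
python3 - <<'E'
from mt import *
im,T=snap("wrist"); convs(im,T)
delta([498,171,160],162)
E
```

```text
conv centre 461.6 173.6 size 57.0 x 35.2 long-axis 77.7  tool yaw 167.7 or -12.3 px [415. 208.]
at [448.3 328.9 230.4] rpy [1.7996e+02 1.1000e-01 1.2120e+01] shift cm [ 1.557 16.473  7.054] rot [-2.2000e-03  1.6000e-03 -2.6159e+00]
```

```bash
python3 - <<'E'
from mt import *
delta([430,180,150],-12.3)
E
```

```text
at [448.3 328.9 230.4] rpy [1.7996e+02 1.1000e-01 1.2120e+01] shift cm [-4.901 14.164  8.065] rot [0.0011 0.0017 0.4262]
```

```bash
python3 -m inch '[[[-1.5,4,2],[0,0,0.14],1],[[-3,8,4],[0,0,0.28],1],[[-4.5,12,6],[0,0,0.426],1],[[-4.9,14.2,8],[0,0,0.426],1],[[-4.9,14.2,8],[0,0,0.426],1],[[-4.9,14.2,8],[0,0,0.426],1],[[-4.9,14.2,8],[0,0,0.426],1]]'; python3 - <<'E'
from mt import *
im,T=snap("wrist","w43"); print(T[0]); r1,m=convs(im,T)
delta([461.6,173.6,18],-12.3)
E
```

```text
time: 43.65
tool_pos: [431.0, 180.9, 152.6]
tcp_rot: [-180.0, -0.0, -12.2]
ft_force: [0.6, 0.8, 0.3]
finger_gap: 85.4
[431.01284389 180.89773138 152.59909951]
conv centre 461.9 171.1 size 55.5 x 33.8 long-axis 77.6  tool yaw 167.6 or -12.4 px [282. 170.]
conv centre 470.5 9.8 size 55.7 x 34.0 long-axis 81.7  tool yaw 171.7 or -8.3 px [463. 126.]
at [431.1 181.1 152.8] rpy [-1.7994e+02 -7.0000e-02 -1.2220e+01] shift cm [ 3.123  0.098 13.481] rot [-0.001  -0.0012  0.0015]
```

View pics/w43.png

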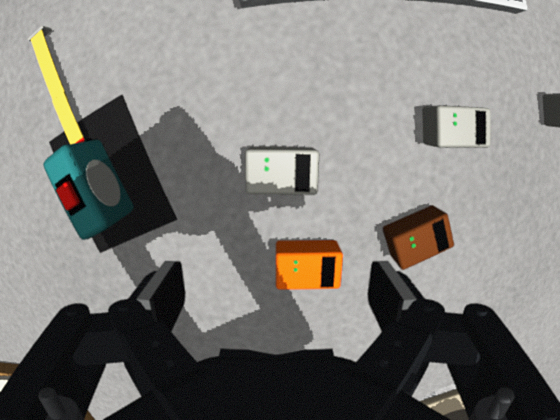

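```bash
python3 - <<'E'
from mt import *
delta([461.9,171.2,18],-12.4)
E
```

```text
at [431.1 181.1 152.8] rpy [-1.7994e+02 -7.0000e-02 -1.2220e+01] shift cm [ 3.203  0.326 13.481] rot [-0.001  -0.0012  0.0032]
```

```bash
python3 -m inch '[[[1.5,0.2,2],[0,0,0.003],1],[[3.2,0.32,4],[0,0,0.003],1],[[3.2,0.32,7],[0,0,0.003],1],[[3.2,0.32,10],[0,0,0.003],1],[[3.2,0.32,12.4],[0,0,0.003],1],[[3.2,0.32,13.2],[0,0,0.003],1],[[3.2,0.32,13.2],[0,0,0.003],1],[[3.2,0.32,13.2],[0,0,0.003],1]]'; python3 - <<'E'
from mt import *
im,T=snap("wrist","w44"); print(T[0],telemetry.sense()["ft_force"])
E
```

```text
time: 44.5
tool_pos: [462.0, 170.8, 21.2]
tcp_rot: [-179.9, -0.1, -12.4]
ft_force: [-0.2, -0.2, 0.2]
finger_gap: 85.7
[462.01868664 170.83179676  21.24566673] [ 0.12706786 -0.32033506  0.40764005]
```

View pics/w44.png

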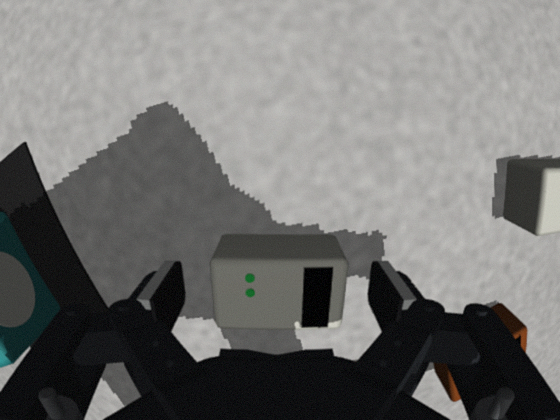

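```bash
python3 -m inch '[[[0,0,0.2],[0,0,0],0],[[0,0,0.2],[0,0,0],0],[[0,0,0.2],[0,0,0],0],[[0,0,0.2],[0,0,0],0],[[0,0,0.2],[0,0,0],0],[[0,0,0.2],[0,0,0],0],[[0,0,0.2],[0,0,0],0]]' 35; python3 - <<'E'
from mt import *
T=tool(); print(T[0],telemetry.sense()["ft_force"])
u=np.array([np.cos(np.radians(-95)),np.sin(np.radians(-95))]); v=np.array([-u[1],u[0]]); C=np.array([655.3,25.2])
for x in(-112,-65,-18,30): print(x,(C+x*u).round(1))
E
```

```text
time: 45.25
tool_pos: [461.7, 170.3, 18.8]
tcp_rot: [-180.0, -0.1, -12.4]
ft_force: [-2.4, 0.1, 6.1]
finger_gap: 57.4
[461.69231145 170.32681437  18.83090262] [-2.40410477  0.06734281  6.10097965]
-112 [665.1 136.8]
-65 [661.  90.]
-18 [656.9  43.1]
30 [652.7  -4.7]
```

```bash
python3 -m inch '[[[0,0,-3],[0,0,0],0],[[0,0,-7],[0,0,0],0],[[0,0,-10],[0,0,0],0],[[0,0,-10],[0,0,0],0]]'; python3 - <<'E'
from mt import *
delta([665.1,136.8,110],85)
E
```

```text
time: 45.65
tool_pos: [464.1, 170.9, 122.9]
tcp_rot: [-179.8, -0.4, -12.4]
ft_force: [1.4, 0.3, -1.9]
finger_gap: 57.3
at [464.1 170.9 122.9] rpy [-179.78   -0.43  -12.45] shift cm [20.355 -0.997  1.447] rot [ 0.0036 -0.0089 -1.7007]
```

```bash
python3 -m inch '[[[2,0,0],[0,0,-0.14],0],[[4,0,0],[0,0,-0.28],0],[[6,0,0],[0,0,-0.42],0],[[8,0,0],[0,0,-0.56],0],[[10,0,0],[0,0,-0.7],0],[[12,0,0],[0,0,-0.84],0],[[14,-0.4,0],[0,0,-0.98],0],[[16,-0.5,0],[0,0,-1.12],0],[[18,-0.8,0],[0,0,-1.26],0],[[20,-1,0],[0,0,-1.4],0],[[20.4,-1,0.5],[0,0,-1.55],0],[[20.4,-1,1],[0,0,-1.7],0],[[20.4,-1,1],[0,0,-1.7],0],[[20.4,-1,1],[0,0,-1.7],0],[[20.4,-1,1],[0,0,-1.7],0]]'; python3 - <<'E'
from mt import *
im,T=snap("wrist","w45");delta([665.1,136.8,40],85)
E
```

```text
time: 47.15
tool_pos: [661.9, 135.9, 107.5]
tcp_rot: [-180.0, 0.0, 84.8]
ft_force: [1.5, -0.5, -2.3]
finger_gap: 57.6
at [662.1 136.  107.8] rpy [-180.    -0.    84.8] shift cm [0.109 0.291 6.778] rot [-0.     -0.     -0.0035]
```

View pics/w45.png

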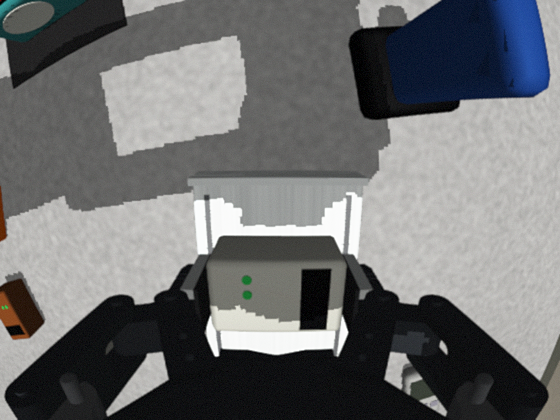

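```bash
python3 - <<'E'
from mt import *
T=tool(); p,R=T; im=viewer.snapshot("wrist"); cv2.imwrite("pics/w45c.png",cv2.resize(im[160:260,180:380],None,fx=4,fy=4,interpolation=cv2.INTER_CUBIC)[:,:,::-1])
for row in (174,176,178,180,186): print(row,(R.T@(onz("wrist",(277,row),32,T)-p)).round(1))
for c in (190,365): print(c,(R.T@(onz("wrist",(c,178),32,T)-p)).round(1))
E
```

```text
174 [36.3  2.2 75.8]
176 [35.   2.2 75.8]
178 [33.7  2.2 75.8]
180 [32.4  2.2 75.8]
186 [28.4  2.2 75.8]
190 [ 34.2 -55.1  75.8]
365 [34.3 60.2 75.8]
```

View pics/w45c.png

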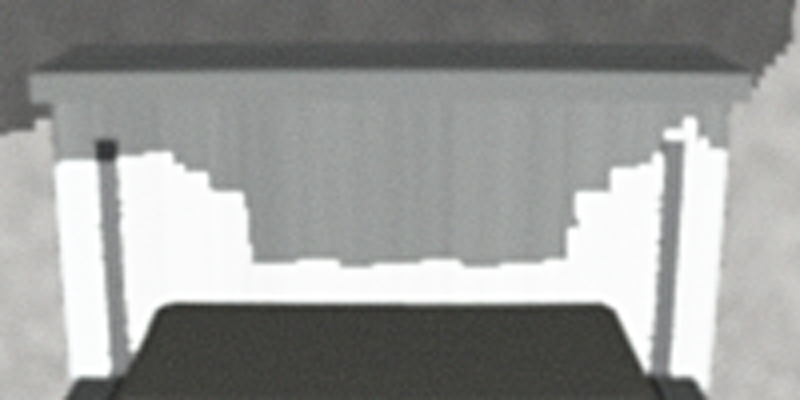

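```bash
python3 -m inch '[[[0.1,0.28,2],[0,0,-0.003],0],[[0.1,0.28,4],[0,0,-0.003],0],[[0.1,0.28,5.5],[0,0,-0.003],0],[[0.1,0.28,6.4],[0,0,-0.003],0],[[0.1,0.28,6.6],[0,0,-0.003],0],[[0.1,0.28,6.6],[0,0,-0.003],0],[[0.1,0.28,6.6],[0,0,-0.003],0]]'; python3 -m inch '[[[0,0,0.1],[0,0,0],0],[[0,0,0.1],[0,0,0],0]]'
```

```text
time: 47.95
tool_pos: [665.9, 136.8, 43.0]
tcp_rot: [179.9, -0.0, 85.1]
ft_force: [0.6, -0.2, -1.6]
finger_gap: 57.5
time: 48.15
tool_pos: [665.6, 136.7, 41.5]
tcp_rot: [179.9, -0.0, 85.1]
ft_force: [0.2, 0.5, -2.3]
finger_gap: 57.4
```

```bash
python3 -m inch '[[[0,0,0.1],[0,0,0],0],[[0,0,0.2],[0,0,0],0],[[0,0,0.2],[0,0,0],0]]'
```

```text
time: 48.45
tool_pos: [665.3, 136.7, 39.0]
tcp_rot: [180.0, -0.0, 85.1]
ft_force: [0.3, -0.3, -0.0]
finger_gap: 57.5
```

```bash
python3 -m inch '[[[0,0,0.03],[0,0,0],0],[[0,0,0.03],[0,0,0],1],[[0,0,0.03],[0,0,0],1],[[0,0,0.03],[0,0,0],1],[[0,0,0],[0,0,0],1],[[0,0,-3],[0,0,0],1],[[0,0,-7],[0,0,0],1],[[-3,0,-11],[0,0,0],1],[[-6,0,-15],[0,0,0],1],[[-9,0,-16],[0,0,0],1],[[-9,0,-16],[0,0,0],1],[[-9,0,-16],[0,0,0],1]]'; python3 - <<'E'
from mt import *
im,T=snap("wrist","w46");print(T[0]); convs(im,T,34); print("deck"); convs(im,T,54)
E
```

```text
time: 49.65
tool_pos: [657.5, 46.5, 199.0]
tcp_rot: [180.0, -0.0, 85.0]
ft_force: [0.2, 1.1, -0.6]
finger_gap: 85.3
[657.54295347  46.47077416 199.04486185]
conv centre 471.3 8.2 size 56.4 x 34.7 long-axis 82.0  tool yaw 172.0 or -8.0 px [107. 246.]
deck
conv centre 484.4 15.5 size 52.6 x 32.4 long-axis 82.0  tool yaw 172.0 or -8.0 px [107. 246.]
```

View pics/w46.png

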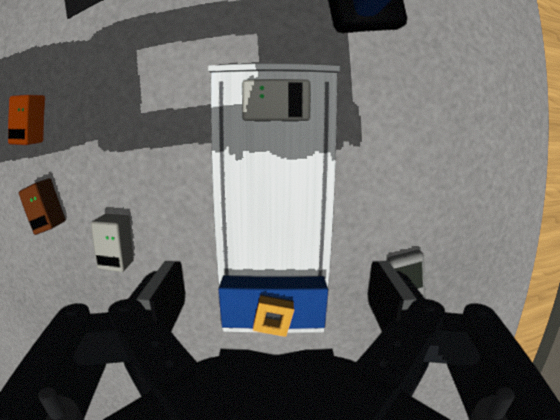

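```bash
python3 - <<'E'
from mt import *
delta([440,13,150],-8)
E
```

```text
at [657.   47.3 198. ] rpy [-1.7993e+02 -2.0000e-02  8.5100e+01] shift cm [ -5.271 -21.326   4.819] rot [-1.300e-03  7.000e-04  1.625e+00]
```

```bash
python3 -m inch '[[[-0.5,-2,0],[0,0,0.14],1],[[-1,-4,0],[0,0,0.28],1],[[-1.5,-6,0.5],[0,0,0.42],1],[[-2,-8,1],[0,0,0.56],1],[[-2.5,-10,1.5],[0,0,0.7],1],[[-3,-12,2],[0,0,0.84],1],[[-3.5,-14,2.5],[0,0,0.98],1],[[-4,-16,3],[0,0,1.12],1],[[-4.5,-18,3.5],[0,0,1.26],1],[[-5,-20,4],[0,0,1.4],1],[[-5.3,-21.3,4.5],[0,0,1.54],1],[[-5.3,-21.3,4.8],[0,0,1.625],1],[[-5.3,-21.3,4.8],[0,0,1.625],1],[[-5.3,-21.3,4.8],[0,0,1.625],1],[[-5.3,-21.3,4.8],[0,0,1.625],1]]'; python3 - <<'E'
from mt import *
im,T=snap("wrist","w47");print(T[0]); r_,m=convs(im,T,34)
for c in r_: 
    delta([c[0],c[1],18.5],c[4]-90)
E
```

```text
time: 51.2
tool_pos: [440.8, 12.7, 150.6]
tcp_rot: [-180.0, 0.0, -7.8]
ft_force: [0.4, -1.5, -1.5]
finger_gap: 85.4
[440.83537588  12.7160905  150.62391958]
conv centre 473.7 6.7 size 56.1 x 27.4 long-axis 82.3  tool yaw 172.3 or -7.7 px [280. 170.]
conv centre 472.0 -155.3 size 55.6 x 34.7 long-axis 87.1  tool yaw 177.1 or -2.9 px [466. 151.]
at [440.9  12.6 150.7] rpy [-1.80e+02  2.00e-02 -7.85e+00] shift cm [ 3.335  0.137 13.222] rot [-0.0001  0.0003 -0.0026]
at [440.9  12.6 150.7] rpy [-1.80e+02  2.00e-02 -7.85e+00] shift cm [ 5.377 16.214 13.221] rot [-0.0001  0.0003 -0.087 ]
```

View pics/w47.png

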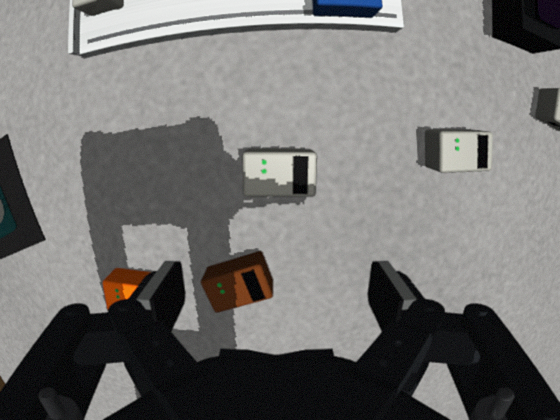

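```bash
python3 -m inch '[[[1.5,0.1,2],[0,0,0],1],[[3.05,0.12,4],[0,0,0],1],[[3.05,0.12,7],[0,0,0],1],[[3.05,0.12,10],[0,0,0],1],[[3.05,0.12,12.4],[0,0,0],1],[[3.05,0.12,13.2],[0,0,0],1],[[3.05,0.12,13.2],[0,0,0],1],[[3.05,0.12,13.2],[0,0,0],1]]'; python3 - <<'E'
from mt import *
im,T=snap("wrist","w48"); print(T[0],telemetry.sense()["ft_force"])
E
```

```text
time: 52.05
tool_pos: [471.7, 6.8, 19.9]
tcp_rot: [-180.0, -0.1, -8.0]
ft_force: [-0.0, -0.0, 0.3]
finger_gap: 85.4
[471.72482806   6.79215608  19.93578028] [-0.33813621  0.44855991  0.22207874]
```

View pics/w48.png

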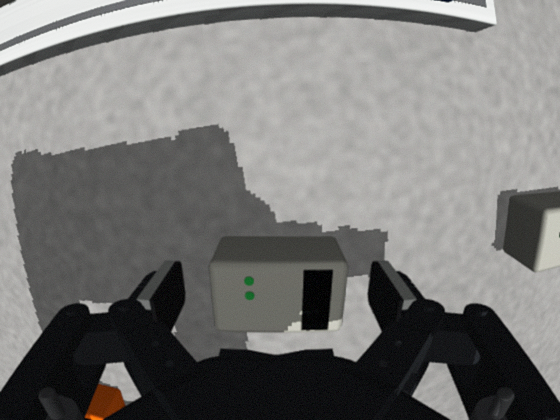

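Same picture as with the first box. Close, lift, carry.

```bash
python3 -m inch '[[[0,0,0.1],[0,0,0],0],[[0,0,0.1],[0,0,0],0],[[0,0,0.1],[0,0,0],0],[[0,0,0.1],[0,0,0],0],[[0,0,0.1],[0,0,0],0],[[0,0,0.1],[0,0,0],0],[[0,0,0.1],[0,0,0],0]]' 35; python3 -m inch '[[[0,0,-3],[0,0,0],0],[[0,0,-7],[0,0,0],0],[[0,0,-10],[0,0,0],0],[[0,0,-10],[0,0,0],0],[[0,0,-10],[0,0,0],0]]'; python3 - <<'E'
from mt import *
delta([661,90,112],85)
E
```

```text
time: 52.8
tool_pos: [471.8, 6.8, 19.0]
tcp_rot: [-180.0, -0.1, -8.0]
ft_force: [-1.3, -0.6, 6.6]
finger_gap: 57.0
time: 53.3
tool_pos: [471.3, 6.8, 118.4]
tcp_rot: [-180.0, -0.1, -8.0]
ft_force: [-1.0, 0.1, -2.2]
finger_gap: 57.2
at [471.3   6.8 118.4] rpy [-1.80e+02 -1.10e-01 -7.98e+00] shift cm [ 17.629 -10.871   0.68 ] rot [ 1.5000e-03 -1.6000e-03 -1.6227e+00]
```

```bash
python3 -m inch '[[[2,-1,0],[0,0,-0.14],0],[[4,-2,0],[0,0,-0.28],0],[[6,-3,0],[0,0,-0.42],0],[[8,-4,0],[0,0,-0.56],0],[[10,-5,0],[0,0,-0.7],0],[[12,-6.5,0],[0,0,-0.84],0],[[14,-8,0],[0,0,-0.98],0],[[16,-9,0],[0,0,-1.12],0],[[17,-10,0],[0,0,-1.26],0],[[17.6,-10.9,0],[0,0,-1.4],0],[[17.6,-10.9,0.5],[0,0,-1.54],0],[[17.6,-10.9,0.7],[0,0,-1.623],0],[[17.6,-10.9,0.7],[0,0,-1.623],0],[[17.6,-10.9,0.7],[0,0,-1.623],0],[[17.6,-10.9,0.7],[0,0,-1.623],0]]'; python3 - <<'E'
from mt import *
im,T=snap("wrist","w49");delta([661,90,39],85)
p,R=T
for row in (148,150,152,156): print(row,(R.T@(onz("wrist",(277,row),54,T)-p)).round(1))
E
```

```text
time: 54.8
tool_pos: [659.7, 90.3, 110.0]
tcp_rot: [-179.9, 0.0, 84.9]
ft_force: [0.6, 0.1, -1.5]
finger_gap: 57.3
at [660.   90.3 110.4] rpy [-179.97    0.     84.91] shift cm [-0.02   0.11   7.141] rot [-0.0006  0.0001 -0.0015]
148 [54.7  2.1 56. ]
150 [53.5  2.1 56. ]
152 [52.4  2.1 56. ]
156 [50.1  2.1 56. ]
```

View pics/w49.png

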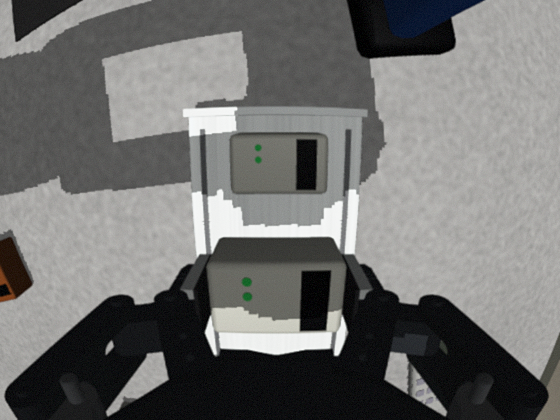

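```bash
python3 -m inch '[[[0,0.11,2],[0,0,0],0],[[0,0.11,4],[0,0,0],0],[[0,0.11,5.8],[0,0,0],0],[[0,0.11,6.6],[0,0,0],0],[[0,0.11,6.9],[0,0,0],0],[[0,0.11,6.9],[0,0,0],0],[[0,0.11,6.9],[0,0,0],0],[[0,0.11,6.9],[0,0,0],0]]'; python3 -m inch '[[[0,0,0.1],[0,0,0],0],[[0,0,0.1],[0,0,0],0]]'
```

```text
time: 55.65
tool_pos: [662.2, 90.3, 43.1]
tcp_rot: [179.9, -0.0, 85.0]
ft_force: [-0.7, 0.5, -2.4]
finger_gap: 57.2
time: 55.85
tool_pos: [661.5, 90.3, 41.2]
tcp_rot: [180.0, -0.0, 85.0]
ft_force: [0.5, -0.9, -1.8]
finger_gap: 57.5
```

```bash
python3 -m inch '[[[0,0,0.1],[0,0,0],0],[[0,0,0.2],[0,0,0],0],[[0,0,0.2],[0,0,0],0]]'
```

```text
time: 56.15
tool_pos: [661.4, 90.2, 39.1]
tcp_rot: [180.0, -0.0, 85.0]
ft_force: [-1.0, 0.5, 1.7]
finger_gap: 57.3
```

```bash
python3 -m inch '[[[0,0,0],[0,0,0],0],[[0,0,0],[0,0,0],1],[[0,0,0],[0,0,0],1],[[0,0,0],[0,0,0],1],[[0,0,0],[0,0,0],1],[[0,0,-3],[0,0,0],1],[[0,0,-7],[0,0,0],1],[[-2,0,-11],[0,0,0],1],[[-4,0,-15],[0,0,0],1],[[-6,0,-16],[0,0,0],1],[[-6,0,-16],[0,0,0],1],[[-6,0,-16],[0,0,0],1]]'; python3 - <<'E'
from mt import *
im,T=snap("wrist","w50");print(T[0]); convs(im,T,34); print("deck"); convs(im,T,54)
delta([440,-150,150],-3)
E
```

```text
time: 57.35
tool_pos: [656.0, 30.4, 198.5]
tcp_rot: [-180.0, -0.0, 85.0]
ft_force: [-0.5, 0.3, -0.2]
finger_gap: 85.8
[655.97251869  30.37718107 198.54439   ]
deck
at [655.4  31.  197.4] rpy [-1.7989e+02 -2.0000e-02  8.5000e+01] shift cm [-19.907 -19.876   4.773] rot [-1.800e-03  1.200e-03  1.536e+00]
```

View pics/w50.png

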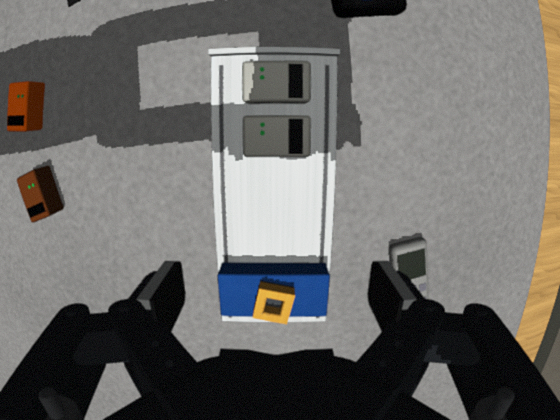

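```bash
python3 -m inch '[[[-2,-2,0],[0,0,0.14],1],[[-4,-4,0],[0,0,0.28],1],[[-6,-6,0.5],[0,0,0.42],1],[[-8,-8,1],[0,0,0.56],1],[[-10,-10,1.5],[0,0,0.7],1],[[-12,-12,2],[0,0,0.84],1],[[-14,-14,2.5],[0,0,0.98],1],[[-16,-16,3],[0,0,1.12],1],[[-18,-18,3.5],[0,0,1.26],1],[[-20,-20,4],[0,0,1.4],1],[[-20,-20,4.8],[0,0,1.536],1],[[-20,-20,4.8],[0,0,1.536],1],[[-20,-20,4.8],[0,0,1.536],1],[[-20,-20,4.8],[0,0,1.536],1]]'; python3 - <<'E'
from mt import *
im,T=snap("wrist","w51");print(T[0]); r_,m=convs(im,T,34)
for c in r_: 
    delta([c[0],c[1],18.5],c[4]-90)
E
```

```text
time: 58.8
tool_pos: [439.8, -150.7, 150.7]
tcp_rot: [-180.0, 0.0, -2.7]
ft_force: [0.4, -0.3, 0.7]
finger_gap: 85.6
[ 439.80296232 -150.68423688  150.65263831]
conv centre 505.5 -306.0 size 56.9 x 34.5 long-axis 71.0  tool yaw 161.0 or -19.0 px [457. 127.]
at [ 439.9 -150.8  150.8] rpy [-179.99    0.     -2.78] shift cm [ 7.304 15.187 13.23 ] rot [-2.000e-04  1.000e-04  2.828e-01]
```

View pics/w51.png

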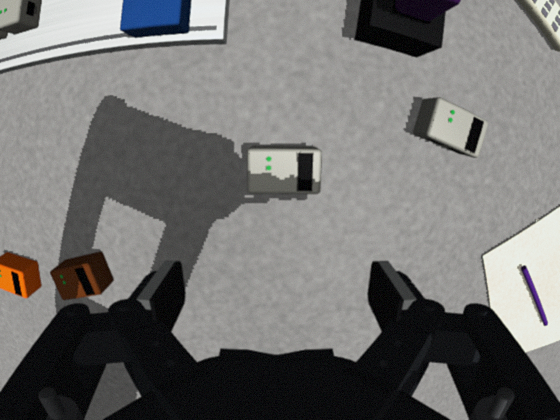

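```bash
python3 - <<'E'
from mt import *
T=tool(); c=onz("wrist",(284.5,170),34,T); print(c)
a=onz("wrist",(248.5,148),34,T); b=onz("wrist",(318,148.5),34,T); d=b-a; print(np.degrees(np.arctan2(d[1],d[0]))+90, np.linalg.norm(d))
delta([c[0],c[1],19],-3.0)
E
```

```text
[ 472.77653663 -157.85191172   34.        ]
-3.0045984239358603 52.95591318423899
at [ 439.9 -150.8  150.8] rpy [-179.99    0.     -2.78] shift cm [ 3.318  0.549 13.183] rot [-0.0002  0.0001  0.0039]
```

```bash
python3 -m inch '[[[1.5,0.5,2],[0,0,0.003],1],[[3.2,0.55,4],[0,0,0.003],1],[[3.2,0.55,7],[0,0,0.003],1],[[3.2,0.55,10],[0,0,0.003],1],[[3.2,0.55,12.4],[0,0,0.003],1],[[3.2,0.55,13.2],[0,0,0.003],1],[[3.2,0.55,13.2],[0,0,0.003],1],[[3.2,0.55,13.2],[0,0,0.003],1]]'; python3 - <<'E'
from mt import *
im,T=snap("wrist","w52"); print(T[0],telemetry.sense()["ft_force"])
E
```

```text
time: 59.65
tool_pos: [472.1, -158.8, 20.0]
tcp_rot: [180.0, -0.1, -3.1]
ft_force: [0.4, 0.1, 0.6]
finger_gap: 85.2
[ 472.145825   -158.76001168   20.04081316] [ 0.37585326 -0.71196154  1.07828714]
```

View pics/w52.png

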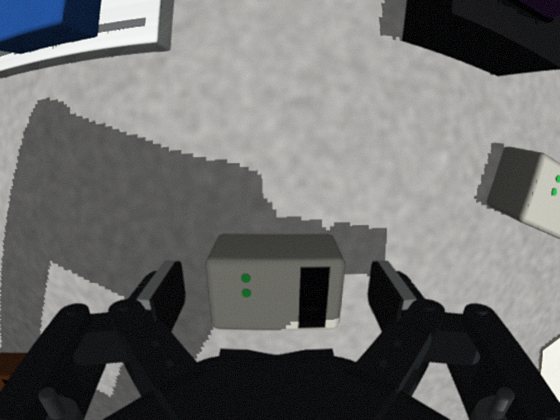

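```bash
python3 -m inch '[[[0,0,0.1],[0,0,0],0],[[0,0,0.1],[0,0,0],0],[[0,0,0.1],[0,0,0],0],[[0,0,0.1],[0,0,0],0],[[0,0,0.1],[0,0,0],0],[[0,0,0.1],[0,0,0],0],[[0,0,0.1],[0,0,0],0]]' 35; python3 -m inch '[[[0,0,-3],[0,0,0],0],[[0,0,-7],[0,0,0],0],[[0,0,-10],[0,0,0],0],[[0,0,-10],[0,0,0],0],[[0,0,-10],[0,0,0],0]]'; python3 - <<'E'
from mt import *
delta([656.9,43.1,112],85)
E
```

```text
time: 60.4
tool_pos: [472.0, -158.9, 19.0]
tcp_rot: [180.0, -0.1, -3.2]
ft_force: [-1.1, 0.4, 6.6]
finger_gap: 57.6
time: 60.9
tool_pos: [471.5, -158.7, 118.2]
tcp_rot: [180.0, -0.1, -3.2]
ft_force: [-0.4, -0.1, -2.6]
finger_gap: 57.4
at [ 471.5 -158.7  118.2] rpy [ 1.7997e+02 -8.0000e-02 -3.1600e+00] shift cm [ 17.403 -21.17    0.632] rot [ 1.5000e-03 -7.0000e-04 -1.5387e+00]
```

```bash
python3 -m inch '[[[1.5,-2,0],[0,0,-0.14],0],[[3,-4,0],[0,0,-0.28],0],[[4.5,-6,0],[0,0,-0.42],0],[[6,-8,0],[0,0,-0.56],0],[[8,-10,0],[0,0,-0.7],0],[[10,-12,0],[0,0,-0.84],0],[[12,-14.5,0],[0,0,-0.98],0],[[14,-17,0],[0,0,-1.12],0],[[16,-19,0],[0,0,-1.26],0],[[17.4,-21.2,0],[0,0,-1.4],0],[[17.4,-21.2,0.5],[0,0,-1.54],0],[[17.4,-21.2,0.6],[0,0,-1.54],0],[[17.4,-21.2,0.6],[0,0,-1.54],0],[[17.4,-21.2,0.6],[0,0,-1.54],0],[[17.4,-21.2,0.6],[0,0,-1.54],0]]'; python3 - <<'E'
from mt import *
im,T=snap("wrist","w53");delta([656.9,43.1,39],85)
p,R=T
for row in (190,195,200): print(row,(R.T@(onz("wrist",(277,row),54,T)-p)).round(1))
E
```

```text
time: 62.4
tool_pos: [656.3, 43.0, 111.7]
tcp_rot: [-180.0, 0.0, 84.9]
ft_force: [-0.1, -0.6, -2.7]
finger_gap: 57.3
at [656.5  43.  111.9] rpy [179.99   0.    84.94] shift cm [0.009 0.043 7.294] rot [ 0.0002  0.     -0.001 ]
190 [29.7  2.1 57.7]
195 [26.6  2.1 57.7]
200 [23.6  2.1 57.7]
```

View pics/w53.png

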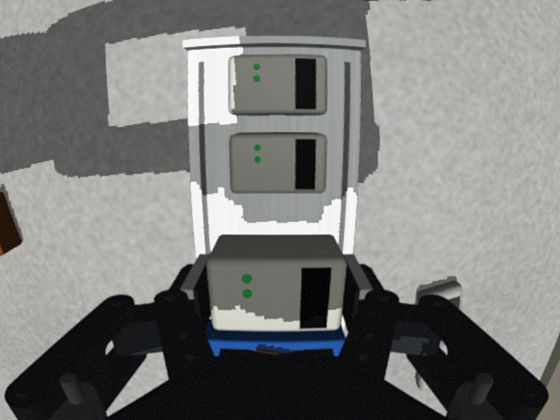

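```bash
python3 -m inch '[[[0,0.04,2],[0,0,0],0],[[0,0.04,4],[0,0,0],0],[[0,0.04,5.8],[0,0,0],0],[[0,0.04,6.7],[0,0,0],0],[[0,0.04,7.0],[0,0,0],0],[[0,0.04,7.0],[0,0,0],0],[[0,0.04,7.0],[0,0,0],0],[[0,0.04,7.0],[0,0,0],0]]'; python3 -m inch '[[[0,0,0.1],[0,0,0],0],[[0,0,0.1],[0,0,0],0],[[0,0,0.1],[0,0,0],0]]'
```

```text
time: 63.25
tool_pos: [657.9, 43.5, 43.1]
tcp_rot: [179.9, -0.0, 85.1]
ft_force: [-0.0, 0.6, -1.9]
finger_gap: 57.2
time: 63.55
tool_pos: [657.0, 43.5, 41.0]
tcp_rot: [180.0, -0.0, 85.1]
ft_force: [0.1, 0.7, -2.3]
finger_gap: 57.8
```

```bash
python3 -m inch '[[[0,0,0.1],[0,0,0],0],[[0,0,0.2],[0,0,0],0],[[0,0,0.2],[0,0,0],0]]'
```

```text
time: 63.85
tool_pos: [657.1, 43.5, 39.1]
tcp_rot: [180.0, -0.0, 85.1]
ft_force: [-1.1, -0.7, 0.8]
finger_gap: 57.1
```

```bash
python3 -m inch '[[[0,0,0],[0,0,0],0],[[0,0,0],[0,0,0],1],[[0,0,0],[0,0,0],1],[[0,0,0],[0,0,0],1],[[0,0,0],[0,0,0],1],[[0,0,-3],[0,0,0],1],[[0,0,-7],[0,0,0],1],[[0,0,-11],[0,0,0],1],[[-2,0,-15],[0,0,0],1],[[-4,0,-16],[0,0,0],1],[[-4,0,-16],[0,0,0],1],[[-4,0,-16],[0,0,0],1]]'; python3 - <<'E'
from mt import *
im,T=snap("wrist","w54");print(T[0])
delta([474,-296,150],-19)
E
```

```text
time: 65.05
tool_pos: [653.5, 3.5, 198.6]
tcp_rot: [180.0, -0.0, 85.0]
ft_force: [-0.4, 0.7, -0.2]
finger_gap: 85.3
[653.45333312   3.5056401  198.62922281]
at [652.9   4.  197.6] rpy [-1.799e+02 -2.000e-02  8.505e+01] shift cm [-31.435 -15.234   4.774] rot [-1.5000e-03  1.3000e-03  1.8161e+00]
```

View pics/w54.png

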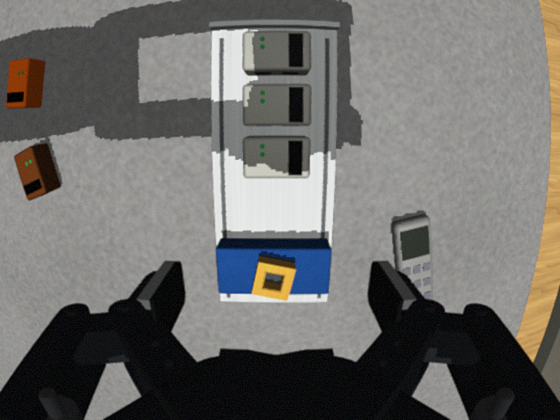

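```bash
python3 -m inch '[[[-2.5,-1,0],[0,0,0.14],1],[[-5,-2,0],[0,0,0.28],1],[[-7.5,-3.5,0],[0,0,0.42],1],[[-10,-5,0],[0,0,0.56],1],[[-12.5,-6,0],[0,0,0.7],1],[[-15,-7,0.5],[0,0,0.84],1],[[-17.5,-8.5,1],[0,0,0.98],1],[[-20,-10,1.5],[0,0,1.12],1],[[-22.5,-11,2],[0,0,1.26],1],[[-25,-12,2.5],[0,0,1.4],1],[[-28,-13.5,3.5],[0,0,1.54],1],[[-31.4,-15.2,4.8],[0,0,1.68],1],[[-31.4,-15.2,4.8],[0,0,1.816],1],[[-31.4,-15.2,4.8],[0,0,1.816],1],[[-31.4,-15.2,4.8],[0,0,1.816],1],[[-31.4,-15.2,4.8],[0,0,1.816],1]]'; python3 - <<'E'
from mt import *
im,T=snap("wrist","w55");print(T[0]); r_,m=convs(im,T,34)
for c in r_: 
    delta([c[0],c[1],18.5],c[4]-90)
E
```

```text
time: 66.7
tool_pos: [475.6, -295.1, 150.6]
tcp_rot: [-180.0, 0.0, -18.7]
ft_force: [0.3, -0.2, -0.2]
finger_gap: 85.3
[ 475.63201714 -295.14590257  150.57314136]
conv centre 505.8 -308.2 size 56.2 x 34.5 long-axis 71.4  tool yaw 161.4 or -18.6 px [282. 170.]
at [ 475.7 -295.2  150.8] rpy [-1.7999e+02 -1.0000e-02 -1.8740e+01] shift cm [ 3.26   0.261 13.231] rot [-0.0001 -0.0001 -0.0028]
```

View pics/w55.png

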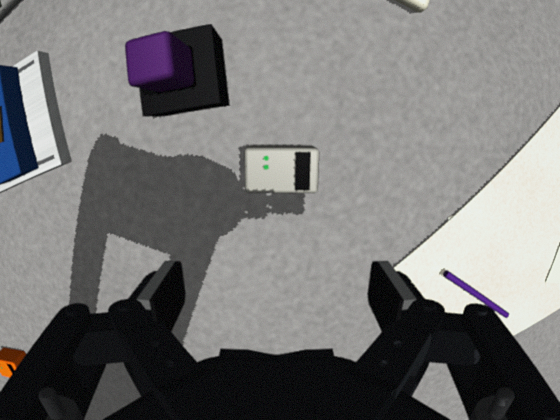

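```bash
python3 -m inch '[[[1.5,0.25,2],[0,0,0],1],[[3.2,0.28,4],[0,0,0],1],[[3.2,0.28,7],[0,0,0],1],[[3.2,0.28,10],[0,0,0],1],[[3.2,0.28,12.4],[0,0,0],1],[[3.2,0.28,13.2],[0,0,0],1],[[3.2,0.28,13.2],[0,0,0],1],[[3.2,0.28,13.2],[0,0,0],1]]'; python3 - <<'E'
from mt import *
im,T=snap("wrist","w56"); print(T[0],telemetry.sense()["ft_force"])
E
```

```text
time: 67.55
tool_pos: [505.5, -309.5, 20.2]
tcp_rot: [180.0, -0.1, -18.9]
ft_force: [0.6, -0.6, 0.5]
finger_gap: 85.6
[ 505.45357246 -309.48014      20.19683749] [-0.28312368 -0.24617951  0.48656758]
```

View pics/w56.png

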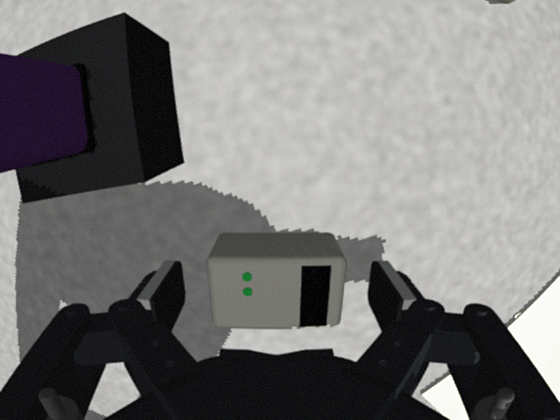

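```bash
python3 -m inch '[[[0,0,0.1],[0,0,0],0],[[0,0,0.1],[0,0,0],0],[[0,0,0.1],[0,0,0],0],[[0,0,0.1],[0,0,0],0],[[0,0,0.1],[0,0,0],0],[[0,0,0.1],[0,0,0],0],[[0,0,0.1],[0,0,0],0]]' 35; python3 -m inch '[[[0,0,-3],[0,0,0],0],[[0,0,-7],[0,0,0],0],[[0,0,-11],[0,0,0],0],[[0,0,-14],[0,0,0],0],[[0,0,-14],[0,0,0],0],[[0,0,-14],[0,0,0],0]]'; python3 - <<'E'
from mt import *
delta([652.7,-4.7,125],85)
E
```

```text
time: 68.3
tool_pos: [505.3, -309.7, 19.2]
tcp_rot: [180.0, -0.1, -19.0]
ft_force: [-0.1, 1.9, 5.9]
finger_gap: 57.7
time: 68.9
tool_pos: [504.7, -309.4, 158.2]
tcp_rot: [180.0, -0.1, -19.0]
ft_force: [0.6, -0.4, -2.9]
finger_gap: 57.2
at [ 504.7 -309.4  158.2] rpy [ 1.7998e+02 -7.0000e-02 -1.8980e+01] shift cm [  4.089 -33.627   3.309] rot [ 1.4000e-03 -5.0000e-04 -1.8147e+00]
```

```bash
python3 -m inch '[[[0.3,-2.5,0],[0,0,-0.14],0],[[0.6,-5,0],[0,0,-0.28],0],[[0.9,-7.5,0],[0,0,-0.42],0],[[1.2,-10,0],[0,0,-0.56],0],[[1.5,-12.5,0],[0,0,-0.7],0],[[1.8,-15,0],[0,0,-0.84],0],[[2.1,-18,0],[0,0,-0.98],0],[[2.5,-21,0],[0,0,-1.12],0],[[3,-24,0],[0,0,-1.26],0],[[3.4,-27,0],[0,0,-1.4],0],[[3.8,-30,0],[0,0,-1.54],0],[[4.1,-33.6,0],[0,0,-1.68],0],[[4.1,-33.6,0.5],[0,0,-1.815],0],[[4.1,-33.6,2],[0,0,-1.815],0],[[4.1,-33.6,3.3],[0,0,-1.815],0],[[4.1,-33.6,3.3],[0,0,-1.815],0],[[4.1,-33.6,3.3],[0,0,-1.815],0],[[4.1,-33.6,3.3],[0,0,-1.815],0]]'; python3 - <<'E'
from mt import *
im,T=snap("wrist","w57");delta([652.7,-4.7,39],85)
p,R=T
for row in (180,190,195,200): print(row,(R.T@(onz("wrist",(277,row),54,T)-p)).round(1))
E
```

```text
time: 70.7
tool_pos: [652.6, -5.4, 125.1]
tcp_rot: [180.0, -0.0, 84.9]
ft_force: [0.7, -0.5, -1.9]
finger_gap: 57.3
at [652.9  -5.3 125.6] rpy [179.93  -0.    84.92] shift cm [ 0.059 -0.036  8.657] rot [ 0.0012 -0.     -0.0013]
180 [33.2  2.2 71.1]
190 [26.8  2.2 71.1]
195 [23.5  2.2 71.1]
200 [20.2  2.2 71.1]
```

View pics/w57.png

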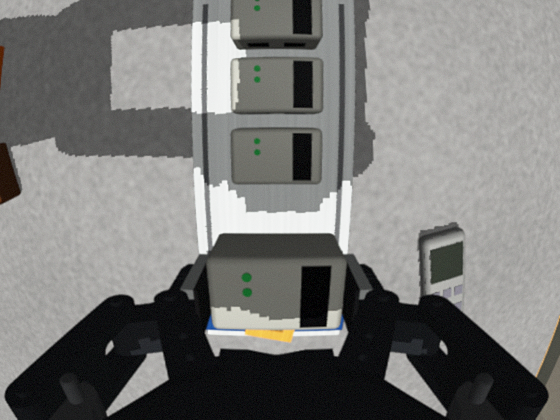

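```bash
python3 -m inch '[[[0.04,0,2],[0,0,0],0],[[0.04,0,4],[0,0,0],0],[[0.04,0,6],[0,0,0],0],[[0.04,0,7.5],[0,0,0],0],[[0.04,0,8.2],[0,0,0],0],[[0.04,0,8.2],[0,0,0],0],[[0.04,0,8.2],[0,0,0],0],[[0.04,0,8.2],[0,0,0],0]]'; python3 -m inch '[[[0,0,0.1],[0,0,0],0],[[0,0,0.1],[0,0,0],0],[[0,0,0.1],[0,0,0],0]]'
```

```text
time: 71.55
tool_pos: [653.6, -4.4, 44.3]
tcp_rot: [179.9, -0.0, 85.0]
ft_force: [0.5, 0.6, -2.3]
finger_gap: 57.3
time: 71.85
tool_pos: [652.7, -4.4, 42.1]
tcp_rot: [180.0, 0.0, 85.0]
ft_force: [0.1, 1.2, -3.1]
finger_gap: 57.4
```

```bash
python3 -m inch '[[[0,0,0.1],[0,0,0],0],[[0,0,0.2],[0,0,0],0],[[0,0,0.2],[0,0,0],0]]';python3 -m inch '[[[0,0,0.1],[0,0,0],0],[[0,0,0.1],[0,0,0],0]]'
```

```text
time: 72.15
tool_pos: [652.3, -4.4, 39.5]
tcp_rot: [-180.0, -0.0, 85.0]
ft_force: [0.0, -0.3, -1.9]
finger_gap: 57.2
time: 72.35
tool_pos: [652.6, -4.4, 39.2]
tcp_rot: [180.0, 0.0, 85.0]
ft_force: [-2.1, 0.1, 3.1]
finger_gap: 57.4
```

Touched down (force went from −2 to +3 N). Release, rise, back off and check.

```bash
python3 -m inch '[[[0,0,0],[0,0,0],0],[[0,0,0],[0,0,0],1],[[0,0,0],[0,0,0],1],[[0,0,0],[0,0,0],1],[[0,0,0],[0,0,0],1],[[0,0,-3],[0,0,0],1],[[0,0,-7],[0,0,0],1],[[0,0,-11],[0,0,0],1],[[-2,0,-15],[0,0,0],1],[[-4,0,-18],[0,0,0],1],[[-4,0,-18],[0,0,0],1],[[-4,0,-18],[0,0,0],1],[[-4,0,-18],[0,0,0],1]]'; python3 - <<'E'
from mt import *
im,T=snap("wrist","w58");print(T[0]); snap("side","s58")
screw(im,T,68,(235,190,315,270))
convs(im,T,54)
E
```

```text
time: 73.65
tool_pos: [648.3, -43.7, 217.0]
tcp_rot: [-179.9, -0.0, 85.0]
ft_force: [-0.6, 0.5, -0.3]
finger_gap: 85.1
[648.27674728 -43.71862109 216.99940724]
head area px 1262.5 centre [646.87 -67.11] size [34.6 33.7] ang 72.6 px [275.6 226. ]
hole area px 239.0 centre [646.85 -67.36] size [15.4 15.4] ang 72.1 px [275.4 226.4]
```

View pics/w58.png

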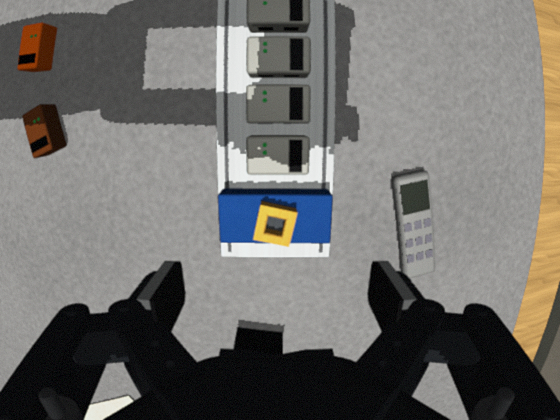

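View pics/s58.png

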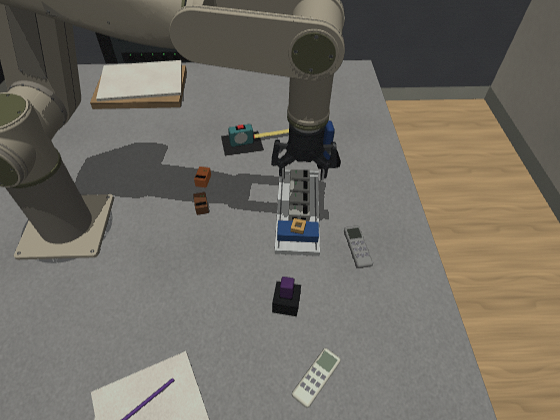

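```bash
python3 - <<'E'
from mt import *
delta([300,-430,300],40)
E
```

```text
at [648.1 -43.5 216.5] rpy [-1.798e+02 -2.000e-02  8.505e+01] shift cm [-41.508 -31.373  -8.253] rot [-0.0034  0.001   0.7863]
```

```bash
python3 -m inch '[[[-3,-2,-3],[0,0,0.05],1],[[-7,-5,-6],[0,0,0.1],1],[[-11,-8,-8],[0,0,0.2],1],[[-15,-11,-8],[0,0,0.3],1],[[-19,-14,-8],[0,0,0.4],1],[[-23,-17,-8],[0,0,0.5],1],[[-27,-20,-8],[0,0,0.6],1],[[-31,-23,-8],[0,0,0.7],1],[[-35,-26,-8],[0,0,0.78],1],[[-39,-29,-8],[0,0,0.78],1],[[-41.5,-31.4,-8],[0,0,0.78],1],[[-41.5,-31.4,-8],[0,0,0.78],1],[[-41.5,-31.4,-8],[0,0,0.78],1],[[-41.5,-31.4,-8],[0,0,0.78],1]]'; python3 - <<'E'
from mt import *
snap("side","s59"); im,_=snap("top","top59")
cv2.imwrite("pics/top59c.png",cv2.resize(im[120:340,100:480],None,fx=2.1,fy=2.1,interpolation=cv2.INTER_CUBIC)[:,:,::-1])
im=cv2.imread("pics/s59.png"); cv2.imwrite("pics/s59c.png",cv2.resize(im[110:330,210:360],None,fx=2.7,fy=2.7,interpolation=cv2.INTER_CUBIC))
E
```

```text
time: 75.15
tool_pos: [300.9, -429.4, 298.0]
tcp_rot: [-179.9, -0.0, 40.4]
ft_force: [-0.8, -0.0, 1.0]
finger_gap: 85.0
```

View pics/top59c.png

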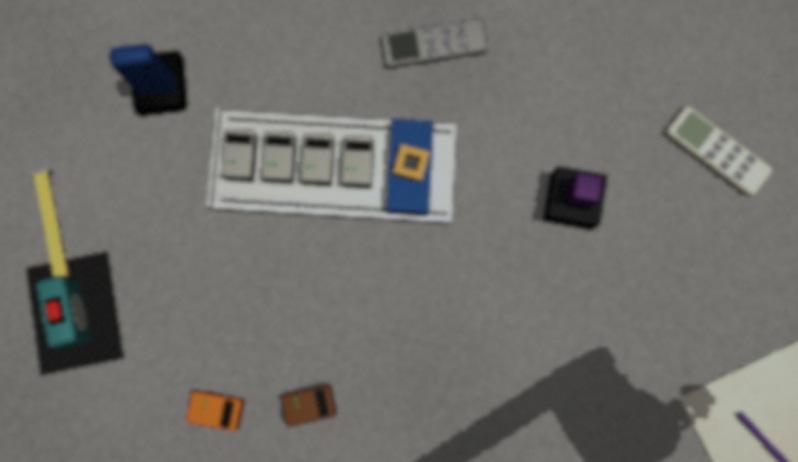

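View pics/s59c.png

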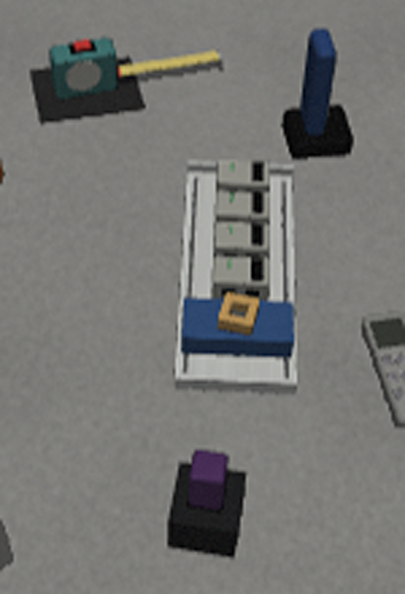

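```bash
python3 - <<'E'
from mt import *
hk=onz("top",(100+43/2.1,120+173/2.1),20); lk=onz("top",(100+54/2.1,120+310/2.1),73); print("case-hook",np.hypot(*(hk-lk)[:2])-63)
st=onz("top",(100+578/2.1,120+198/2.1),50)
sl=[onz("top",(100+p[0]/2.1,120+p[1]/2.1),51) for p in((388,120),(384,211))]; lp=[onz("top",(100+p[0]/2.1,120+p[1]/2.1),32) for p in((217,109),(208,207))]
u=np.array([np.cos(np.radians(-95)),np.sin(np.radians(-95))])
print("stop face rail x",((sum(sl)-sum(lp))/2)[:2]@u-145, "value",((sum(sl)-sum(lp))/2)[:2]@u-165)
for n,p in zip("1234",((238,156),(277,158),(317,159),(356,162))):
    w=onz("top",(100+p[0]/2.1,120+p[1]/2.1),54); d=(w-sum(lp)/2)[:2]; print(n,"rail x",(d@u-145).round(1),"y",(d@np.array([-u[1],u[0]])).round(1))
E
```

```text
case-hook 108.31905312042235
stop face rail x 61.689128681227345 value 41.689128681227345
1 rail x -111.1 y -1.0
2 rail x -65.5 y -0.8
3 rail x -18.9 y 0.7
4 rail x 26.6 y -0.2
```

```bash
python3 - <<'E'
from mt import *
im=cv2.imread("pics/top59.png"); cv2.imwrite("pics/t60.png",cv2.resize(im[165:235,190:330],None,fx=5.5,fy=5.5,interpolation=cv2.INTER_CUBIC))
E
```

```text
(no output)
```

View pics/t60.png

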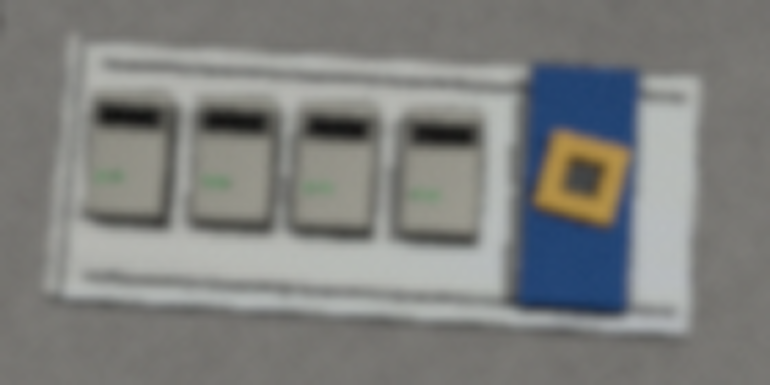

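```bash
python3 - <<'E'
from mt import *
u=np.array([np.cos(np.radians(-95)),np.sin(np.radians(-95))])
f=lambda p,z,o=(190,165),s=5.5: onz("top",(o[0]+p[0]/s,o[1]+p[1]/s),z)[:2]
lip=(f((72,36),32)+f((46,296),32))/2; end=(f((701,78),20)+f((689,334),20))/2; print("len",(end-lip)@u)
face=(f((532,65),51)+f((517,300),51))/2; back=(f((638,70),51)+f((629,310),51))/2; sc=f((583,176),68)
print("from lip: face",(face-lip)@u-165,"back",(back-lip)@u-215,"screw",(sc-lip)@u-191)
print("from end: face",(face-end)@u+125,"back",(back-end)@u+75,"screw",(sc-end)@u+99)
R=Rot.from_euler("xyz",[180,0,85.03],degrees=True).as_matrix()
T=(np.array([648.2,-43.6,216.7]),R); g=lambda p,z: onz("wrist",p,z,T)[:2]
lip=np.array([668,169.5])
for p in ((219,192),(331,192)): print("w58 face",(g(p,51)-lip)@u-165)
for p in ((220,245),(330,245)): print("w58 back",(g(p,51)-lip)@u-215)
for p in ((218,255.5),(329,256.5)): print("w58 end",(g(p,20)-lip)@u-145)
E
```

```text
len 289.7459908992215
from lip: face 46.5716564666848 back 45.14893825037785 screw 46.112462626286856
from end: face 46.82566556746333 back 45.402947351156385 screw 46.36647172706538
w58 face 43.604026522865894
w58 face 43.50391331435142
w58 back 47.210557730885114
w58 back 47.05048281168098
w58 end 142.2913062101626
w58 end 143.25295171795523
```

```bash
python3 - <<'E'
from bench import r
print(r.hand_in())
E
```

```text
the job is handed in; nothing more can be done
None
```

The job is handed in, at about 75 s of the 210 s allowed. The hand-in gives no verdict, so the results below are my own measurements.

**What I did**
- I hooked the tape over the lip and backed the case off until the red band was just out, taking the stop along. I then released the case and pressed the lock to its end; the press peaked at 15 N, a little over the 10 N mentioned.
- I turned the screw clockwise with the driver until it stopped against its end. At that point the torque rose from about 0.05 to 0.29 N m and the head no longer turned.
- I put the driver back in its stand and stood the tape on its mat. I then set all four grey converters on the deck, gripped across their 58 mm sides. The converter nearest the stand had moved a few centimetres since the start, and I picked it up from its new place.

**Last checks**

| Item | Measured | Required |
|---|---|---|
| Stop | about 46 mm by the top camera, 43.5–47 mm by the wrist camera | 39–55 mm |
| Blade | 108–109 mm out, red band visible | 103–117 mm |
| Tape case | upright, about 1 mm from the mat centre | within 50 mm |
| Driver | gripper height at release 0.1 mm from the original grasp, so tip about 5 mm above the desk | under 9 mm |
| Converters along the rail | x about -111, -65, -19 and +27 mm | -128 to +58 mm |
| Converters across the rail | within 1 mm of the centre line | within 45 mm |

- **Bystanders:** the two remotes and the phone look unmoved.
- **Screw:** its angle could not be read directly. The head turned about 91° from where it started, already about 12° clockwise of the rail, which gives 1.8 rad.
- **Disagreements:** one coarse top-view reading gave 41.7 mm for the stop; zooming in gave 46 mm. The top and wrist cameras differ by about 5 mm in absolute position, so I worked relative to the rail. Around the end stop the driver lagged the head by more than the socket play should allow, probably contact give.

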